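Sort the microscopy bench and slide the tray home

ROBOT

A 6-joint arm with a two-finger parallel gripper is mounted at the origin on a cart in front of the work surface, level with it; the furniture and walls round the work are solid. World frame = base frame: x ahead of the robot, y to its left, z up, the work surface at z = 0. Lengths are in m, angles in rad, forces in N, time in s.
With the tool pointing down it reaches from about 0.25 to 0.775 m from the base axis. Payload 8.9 kg.
Tool frame: the origin (TCP) lies at the centre of the arm's flange, where the gripper is bolted on; the fingertips stand 173 mm ahead of it and the grasp point (between the pads) lies 155 mm ahead of it (tcp_to_grasp is the z of the grasp point in the tool frame, in m); z points along the fingers, x is the direction in which the jaws open and shut, and the axes are right-handed (so a half turn about z gives the same grasp; the last joint's range is limited). The gripper opens to 85 mm and grips with 20 to 120 N. Pads are 22 mm wide; open, the fingers measure 114 mm over their backs; the gripper's body (76 mm by 85 mm) begins 54 mm behind the grasp point. The pads swing forward as they close: fully open they stand 13 mm farther back than shut.
Start: joints at [0.999, 0.291, -0.153, 1.127, 0, 1.431], TCP at [0.22, 0.477, 0.405] pointing down, gripper open.
Joint ranges: [-2.52, 2.52], [-0.91, 1.74], [-1.3, 1.37], [-1.96, 2.02], [-1.52, 1.47], [-3.14, 3.14]. Speed limits (rad/s): [2.22, 2.22, 2.79, 3.14, 3.14, 3.14].

INTERFACE

Orientations are given as a unit quaternion [w, x, y, z].
In Python, from bench import get_state, capture, camera_model, finish_job, tcp_to_grasp gives the robot as it stands.
- The arm moves only by the tool apply_moves, never from a script. Its argument "deltas" is a list of rows, each an object of numbers: "x", "y", "z": the shift along the tool's x, y, z in mm; "ax", "ay", "az": the turn, a rotation vector about the tool's x, y, z in degrees. A call has 1 to 8 rows; each row is the pose to reach, as a shift and turn from the pose commanded when the call began, along the tool's axes at that moment; what a row does not reach only later rows make up. A row lasts 1/10 s, in which the tool goes at most 50 mm and 8.59 degrees, less where a joint would pass 70% of its speed; a pose out of reach is approached as far as the arm can. A call with a gripper value outside its range is refused whole. "claw" is the opening, from -1 (shut) to 1 (fully open), set as the call begins (left out, the last holds). The fingers move at their own pace and stop on an object; the grip force is fixed at half the most. Time passes only in rows, so rows that repeat a pose let the fingers close. It gives the time, the measured TCP pose, the force and the opening at its end, in the units of the state.
- get_state(): the state, without advancing time (a new reading comes with each control period).
- capture(name): name is "side" or "top"; returns the picture (384x512x3 uint8, red, green, blue); there is no depth.
- camera_model(name): a dict with "fx", "fy", "cx", "cy" (pixels), "rvec" (rotation vector, rad) and "tvec" (3), from world to camera coordinates, as OpenCV has them. Camera axes: x right, y down, z forward; pixel columns grow to the right and rows downward; lengths in m; the calibration is good to about 2 mm. A picture is of the moment at which its call begins. camera_model takes no time and is no camera call.
- finish_job(): hands the job in, once; it reports no verdict.
The state is a dict: "time": time; "joint_positions": joint angles; "qd": joint speeds; "tau": joint torques, N m; "eef_pos": TCP position; "tcp_rot": TCP orientation; "ft_force": force on the tool from outside, world axes, zero at the start; "ft_torque": the same for the moment, N m; "grip_width": finger opening in m.
Only numpy, scipy, OpenCV 4.12 (cv2) and the standard library are available. Lean on these libraries where they do the work, as an engineer would, in place of code of your own. Each camera call takes 0.05 s, during which the arm holds its last target.

TASK

Clear up after the microscopy class: stand every dropper bottle upright in the grey box, and lay every hand instrument (forceps, test tube holder, hand lens, dissecting needle) inside the steel tray. When everything is sorted, slide the loaded tray along the counter, without lifting it, until it sits squarely inside the four white tape corners with all the instruments still in it. Do not knock a bottle over, and leave the spirit lamp and the wash bottle where they are.

Things in the scene. Friction and masses are not known exactly. Their poses are not given: they have to be found in the camera images.
- bottle_box: plain grey open-topped box for the dropper bottles, fixed to the counter, outside 120 (x) x 170 (y) x 40 mm high, walls and floor 4 mm thick; origin at the centre of its underside, y along its length
- spot: four white L-shaped tape corners stuck flat on the counter, marking the tray's place; the corners enclose a rectangle of 166 (x) x 236 (y) mm; no height to speak of; origin at the rectangle's centre on the counter, y along its length
- tray: shallow loose steel instrument tray, 136 (x) x 206 (y) x 18 mm high, about 0.42 kg, floor 2 mm thick, walls 2 to 4 mm thick, inside 128 x 196 mm; origin at the centre of its underside, y along its length; it slides on the counter when pushed at the rim
- forceps: straight steel forceps lying flat, 16 (x) x 125 (y) x 7 mm high, 30 g; a hand instrument; origin at the centre of its underside, y along its length
- tube_clamp: wooden test tube holder lying flat, 24 (x; the two wooden arms span 20) x 170 (y) mm, 18 mm high, 30 g; a hand instrument; origin at the centre of its underside, y along its length
- magnifier: hand lens lying flat, 66 x 157 (y) x 13 mm high, 60 g; a hand instrument; round lens of 66 mm diameter centred at y = +46 mm, black handle 12 mm wide from y = -78 to +12 mm; origin at the middle of its length on the underside, y along the handle towards the lens
- needle: mounted dissecting needle lying flat, 8 (x) x 140 (y) x 8 mm high, 30 g; a hand instrument; wooden handle from y = -18 to +70 mm (grasp it near y = +26 mm), thin needle beyond to y = -70 mm; origin at the middle of its length on the underside
- spirit_lamp: round glass spirit lamp with a cap, 73 mm in diameter, 101 mm tall, loose; a bystander; origin at the centre of its underside
- wash_bottle: squeeze wash bottle with a bent spout, 60 x 64 x 184 mm, loose; a bystander; origin at the centre of its underside
- dropper_bottle_1: small glass dropper bottle with a rubber bulb, 36 mm in diameter, 97 mm tall (straight body up to 64 mm, then neck and bulb), 62 g; stands upright on the counter; origin at the centre of its underside, z up
- dropper_bottle_2: small glass dropper bottle with a rubber bulb, 36 mm in diameter, 97 mm tall (straight body up to 64 mm, then neck and bulb), 62 g; stands upright on the counter; origin at the centre of its underside, z up
- dropper_bottle_3: small glass dropper bottle with a rubber bulb, 36 mm in diameter, 97 mm tall (straight body up to 64 mm, then neck and bulb), 62 g; stands upright on the counter; origin at the centre of its underside, z up
Not all that is in view belongs to the job. There is more than one size of the bottle_box; the one meant has the size given above.

How it is judged:
By the outcome, as a careful person would: the job done as asked, in the order asked, and still so for the second after the job is handed in, with the robot touching nothing.
Of forceps, tube_clamp, magnifier, needle only 3 to 4 are there at a start; the rules pass over those that are not, and their reading is None.
Of dropper_bottle_1, dropper_bottle_2, dropper_bottle_3 only 2 to 3 are there at a start; the rules pass over those that are not, and their reading is None.
At some moment in a run one of forceps, tube_clamp, magnifier, needle, tray may be knocked a few centimetres aside while the robot is not near it.
It also fails if it takes over 192 s, if anything falls off the work surface, if the arm or the gripper's body presses on something with over 40 N, if the wrist force passes 120 N, or if a joint passes its speed limit or range.

## Working session

There is one attempt and no reset: what is moved stays moved. The work goes in short steps, Python scripts to look and compute and a tool call to move; the robot and the scene stay as the last step left them, time stands still between calls to the robot, and variables do not carry over. Pictures are saved under pics/ and viewed, and the job is handed in when it is done.

Besides the shell and the picture viewer there is one more tool, called after "Call:" by a JSON object that holds its "op" and its "data". apply_moves: Moves the arm, as the interface text tells. Its arguments: {"type":"object","properties":{"deltas":{"type":"array"},"claw":{"type":"number"}},"required":["deltas"]}

```bash
ls; mkdir -p pics
python3 - <<'E'
from bench import *
import cv2
s=get_state(); print(s); print(tcp_to_grasp)
for n in("top","side"):
    im=capture(n); cv2.imwrite(f"pics/{n}0.png",cv2.resize(im[:,:,::-1],(800,600),interpolation=cv2.INTER_CUBIC)); cv2.imwrite(f"pics/{n}0_raw.png",im[:,:,::-1]); print(camera_model(n))
E
```

```text
pics
{'time': 0.0, 'joint_positions': array([ 9.98711931e-01,  2.91267772e-01, -1.54140996e-01,  1.12668721e+00,
       -6.48899234e-05,  1.43151168e+00]), 'qd': array([-1.69169360e-04,  1.31192630e-03, -3.39440672e-05,  1.24878575e-03,
       -4.93881413e-04,  1.23926064e-04]), 'tau': array([ 2.89713695e-03, -5.37138999e+01,  3.31369078e+01,  1.57138630e-02,
        6.15087083e-05,  2.59029696e-05]), 'eef_pos': array([0.2200709 , 0.47640745, 0.40413318]), 'tcp_rot': array([ 3.00218936e-04,  8.42440919e-01,  5.38788339e-01, -5.77228859e-04]), 'ft_force': array([-0.42790309, -0.95533083,  0.02440604]), 'ft_torque': array([-0.05409326,  0.02787847, -0.00783135]), 'grip_width': 0.08541490707503423}
0.1547
{'fx': 463.5463591086342, 'fy': 463.5463591086342, 'cx': 255.52836347675776, 'cy': 191.77574989688696, 'rvec': array([ 1.84131068, -1.84840413,  0.65115633]), 'tvec': array([0.19298401, 0.44567864, 1.94514441])}
{'fx': 416.12550711211986, 'fy': 416.12550711211986, 'cx': 258.4537868227598, 'cy': 198.1283427038897, 'rvec': array([ 2.1522197 , -0.30258181,  0.17966189]), 'tvec': array([-0.46425805,  0.19635209,  1.37987026])}
```

View pics/top0.png

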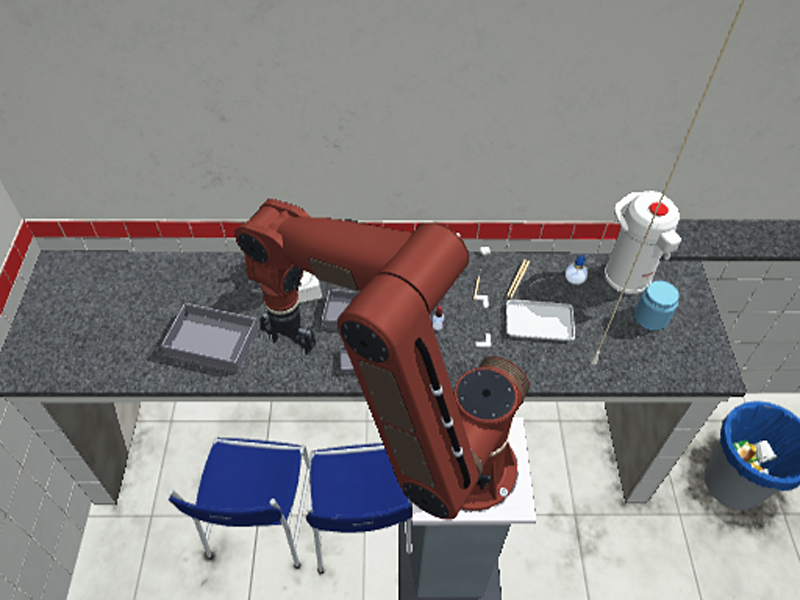

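View pics/side0.png

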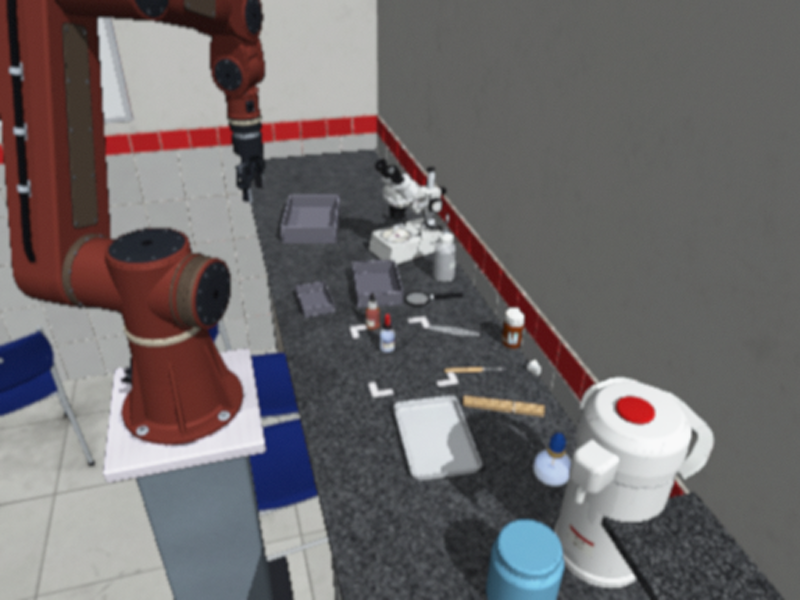

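```bash
cat > h.py <<'E'
import numpy as np, cv2
from bench import *
from scipy.spatial.transform import Rotation as R
def cam(n):
    m=camera_model(n); K=np.array([[m['fx'],0,m['cx']],[0,m['fy'],m['cy']],[0,0,1]]); Rm=cv2.Rodrigues(m['rvec'])[0]; return K,Rm,m['tvec']
def ray(n,u,v):
    K,Rm,t=cam(n); d=Rm.T@np.linalg.inv(K)@np.array([u,v,1.]); return -Rm.T@t,d/np.linalg.norm(d)
def plane(n,u,v,z=0):
    o,d=ray(n,u,v); return o+d*(z-o[2])/d[2]
def proj(n,p):
    K,Rm,t=cam(n); q=K@(Rm@np.asarray(p,float)+t); return q[:2]/q[2]
def tri(us,ut):
    o1,d1=ray('side',*us); o2,d2=ray('top',*ut)
    A=np.stack([d1,-d2],1); s=np.linalg.lstsq(A,o2-o1,rcond=None)[0]
    a=o1+s[0]*d1;b=o2+s[1]*d2; return (a+b)/2,np.linalg.norm(a-b)
def snap(n,tag,crop=None):
    im=capture(n)[:,:,::-1].copy(); cv2.imwrite(f'pics/{tag}_raw.png',im)
    if crop is None: crop=(0,0,512,384)
    u0,v0,u1,v1=crop; c=im[v0:v1,u0:u1]; f=min(800/c.shape[1],600/c.shape[0])
    cv2.imwrite(f'pics/{tag}.png',cv2.resize(c,None,fx=f,fy=f,interpolation=cv2.INTER_CUBIC)); print(tag,'scale',f,'crop',crop); return im
def rot(s): w,x,y,z=s['tcp_rot']; return R.from_quat([x,y,z,w])
def where():
    s=get_state(); r=rot(s); g=s['eef_pos']+r.apply([0,0,tcp_to_grasp]); X=r.apply([1,0,0])
    print('t %.2f grasp %s jawyaw %.1f width %.4f F %s j6 %.2f'%(s['time'],np.round(g,4),np.degrees(np.arctan2(X[1],X[0])),s['grip_width'],np.round(s['ft_force'],1),s['joint_positions'][5]))
def go(*wps):
    """wps: grasp-point (x,y,z,jaw yaw deg); prints deltas from the measured pose"""
    s=get_state(); r=rot(s); where()
    for x,y,z,yaw in wps:
        a=np.radians(yaw); X=np.array([np.cos(a),np.sin(a),0]); best=None
        for sg in (1,-1):
            M=R.from_matrix(np.stack([sg*X,np.cross([0,0,-1],sg*X),[0,0,-1]],1))
            rv=(r.inv()*M).as_rotvec(degrees=True)
            if best is None or np.linalg.norm(rv)<np.linalg.norm(best[1]): best=(M,rv)
        tcp=np.array([x,y,z])+np.array([0,0,tcp_to_grasp])
        d=r.inv().apply(tcp-s['eef_pos'])*1e3
        print('x %.1f y %.1f z %.1f | ax %.2f ay %.2f az %.2f | rows %.1f'%(*d,*best[1],max(np.linalg.norm(d)/50,np.linalg.norm(best[1])/8.59)))
E
python3 - <<'E'
from h import *
im=cv2.imread('pics/side0_raw.png'); c=im[110:320,160:370]; cv2.imwrite('pics/side0c.png',cv2.resize(c,(600,600),interpolation=cv2.INTER_CUBIC))
im=cv2.imread('pics/top0_raw.png'); c=im[120:270,200:400]; cv2.imwrite('pics/top0c.png',cv2.resize(c,(800,600),interpolation=cv2.INTER_CUBIC))
go((.25,.3,.35,65))
E
```

```text
t 0.10 grasp [0.22   0.4763 0.2495] jawyaw 65.2 width 0.0853 F [-0.8 -0.6  0.1] j6 1.43
x -147.7 y 101.1 z -100.3 | ax -0.01 ay 0.06 az 0.20 | rows 4.1
```

View pics/side0c.png

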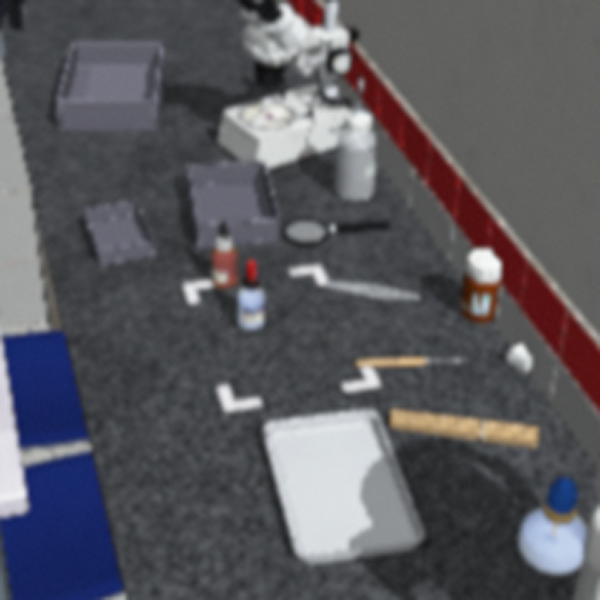

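View pics/top0c.png

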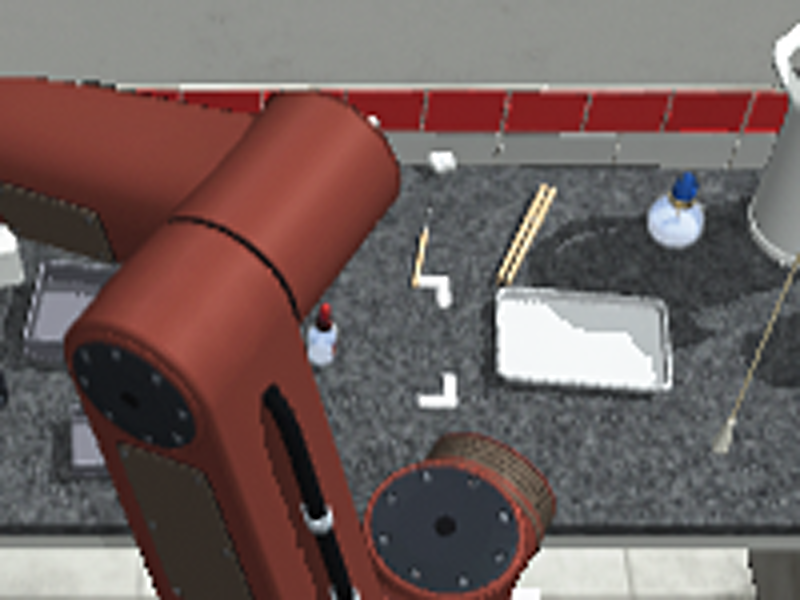

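Run:
```python
from h import *
f=lambda p:np.round(p,3)
S=lambda u,v,z=0: f(plane('side',160+u*.35,110+v*.35,z))
T=lambda u,v,z=0: f(plane('top',200+u*.25,120+v*.25,z))
print('campos',f(ray('top',0,0)[0]),f(ray('side',0,0)[0]))
print('tray side',[S(*p,.018) for p in((264,422),(378,410),(425,540),(300,562))])
print('tray top',[T(*p,.018) for p in((498,290),(668,302),(668,390),(498,378))])
print('corners side',[S(*p) for p in((184,284),(325,267),(222,385),(381,366))])
print('corners side outer2',[S(*p) for p in((190,302),(323,285),(218,388),(378,388),(225,412))])
print('corners top',[T(*p) for p in((448,280),(455,405))])
print('box mid',[S(*p,.04) for p in((186,166),(272,160),(278,215),(196,225))])
print('box big',[S(*p,.06) for p in((70,42),(163,42),(160,105),(58,105))])
print('box small',[S(*p,.02) for p in((84,208),(135,202),(155,245),(105,260))])
print('bottle bot',S(225,285),S(251,328),T(320,362))
print('wash',S(355,195),'lamp',S(555,570),T(676,245),'pill',S(480,318))
print('forceps',S(320,280,.004),S(420,297,.004))
print('needle',S(358,362,.004),S(465,361,.004),T(416,283,.004),T(430,210,.004))
print('clamp',S(390,420,.01),S(538,436,.01),T(505,280,.01),T(548,187,.01))
print('mag',S(285,232,.007),S(390,226,.007),S(306,231,.007))
print('kettle base', plane('side',600*.64,575*.64), plane('top',632*.64,288*.64), 'bluecan',plane('top',655*.64,325*.64), 'cordtip', plane('top',595*.64,358*.64))
```

```text
campos [-0.844  0.226  1.804] [ 0.141 -1.116  0.945]
tray side [array([ 0.422, -0.14 ,  0.018]), array([ 0.555, -0.155,  0.018]), array([ 0.533, -0.355,  0.018]), array([ 0.401, -0.348,  0.018])]
tray top [array([ 0.547, -0.149,  0.018]), array([ 0.529, -0.356,  0.018]), array([ 0.399, -0.335,  0.018]), array([ 0.416, -0.136,  0.018])]
corners side [array([0.398, 0.173, 0.   ]), array([ 0.595,  0.161, -0.   ]), array([ 0.396, -0.044,  0.   ]), array([ 0.595, -0.061,  0.   ])]
corners side outer2 [array([0.396, 0.131, 0.   ]), array([0.579, 0.121, 0.   ]), array([ 0.39 , -0.048,  0.   ]), array([ 0.577, -0.099,  0.   ]), array([ 0.388, -0.092,  0.   ])]
corners top [array([ 0.577, -0.093,  0.   ]), array([ 0.389, -0.085,  0.   ])]
box mid [array([0.456, 0.416, 0.04 ]), array([0.587, 0.399, 0.04 ]), array([0.551, 0.247, 0.04 ]), array([0.433, 0.252, 0.04 ])]
box big [array([0.346, 0.863, 0.06 ]), array([0.506, 0.821, 0.06 ]), array([0.451, 0.584, 0.06 ]), array([0.293, 0.626, 0.06 ])]
box small [array([0.293, 0.369, 0.02 ]), array([0.368, 0.366, 0.02 ]), array([0.373, 0.247, 0.02 ]), array([0.3  , 0.229, 0.02 ])]
bottle bot [0.451 0.156 0.   ] [0.46  0.055 0.   ] [0.451 0.072 0.   ]
wash [0.699 0.331 0.   ] lamp [ 0.653 -0.413  0.   ] [ 0.634 -0.386  0.   ] pill [ 0.755 -0.004  0.   ]
forceps [0.577 0.128 0.004] [0.694 0.055 0.004]
needle [ 0.568 -0.051  0.004] [ 0.697 -0.085  0.004] [ 0.569 -0.052  0.004] [ 0.687 -0.078  0.004]
clamp [ 0.566 -0.167  0.01 ] [ 0.72  -0.238  0.01 ] [ 0.569 -0.161  0.01 ] [ 0.722 -0.232  0.01 ]
mag [0.563 0.25  0.007] [0.715 0.225 0.007] [0.593 0.245 0.007]
kettle base [ 0.63735048 -0.6054939   0.        ] [ 0.61448877 -0.56208805  0.        ] bluecan [ 0.46737021 -0.60314855  0.        ] cordtip [ 3.45236587e-01 -3.94987153e-01  2.22044605e-16]
```

Run:
```python
from h import *
go((.40,.1,.3,65),(.36,-.25,.3,65))
```

```text
t 0.10 grasp [0.22   0.4763 0.2495] jawyaw 65.2 width 0.0853 F [-0.8 -0.6  0.1] j6 1.43
x -266.3 y 321.2 z -50.2 | ax -0.01 ay 0.06 az 0.20 | rows 8.4
x -600.9 y 431.7 z -49.9 | ax -0.01 ay 0.06 az 0.20 | rows 14.8
```

Call:
{"op": "apply_moves", "data": {"deltas": [{"x": -266, "y": 321, "z": -50}, {"x": -266, "y": 321, "z": -50}, {"x": -266, "y": 321, "z": -50}, {"x": -266, "y": 321, "z": -50}, {"x": -266, "y": 321, "z": -50}, {"x": -266, "y": 321, "z": -50}, {"x": -266, "y": 321, "z": -50}, {"x": -266, "y": 321, "z": -50}]}}

```text
validation failed for argument at $.de...
```

Call:
{"op": "apply_moves", "data": {"deltas": [{"x": -330, "y": 110, "z": 0}, {"x": -330, "y": 110, "z": 0}, {"x": -330, "y": 110, "z": 0}, {"x": -330, "y": 110, "z": 0}, {"x": -330, "y": 110, "z": 0}, {"x": -330, "y": 110, "z": 0}, {"x": -330, "y": 110, "z": 0}, {"x": -330, "y": 110, "z": 0}]}}

```text
validation failed for argument at $.de...
```

Run:
```python
from h import *
where()
snap('top','top1',(140,120,400,270))
```

```text
t 0.10 grasp [0.22   0.4763 0.2495] jawyaw 65.2 width 0.0853 F [-0.8 -0.6  0.1] j6 1.43
top1 scale 3.076923076923077 crop (140, 120, 400, 270)
```

View pics/top1.png

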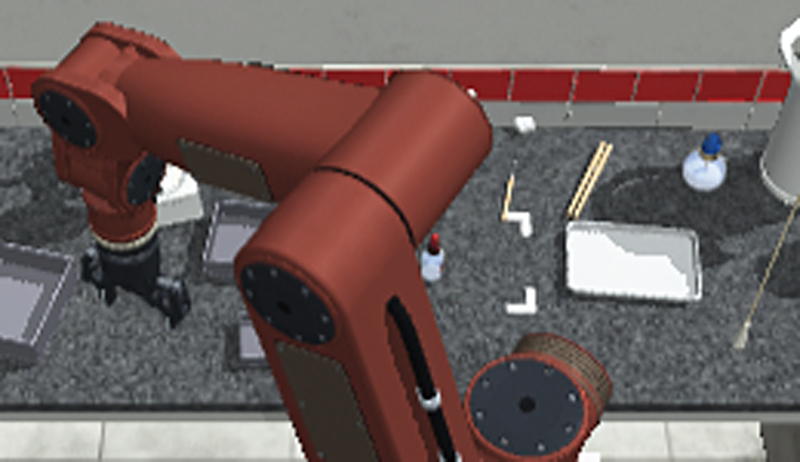

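Call:
{"op": "apply_moves", "data": {"deltas": [{"x": -266, "y": 321, "z": -50, "ax": 0, "ay": 0, "az": 0}, {"x": -266, "y": 321, "z": -50, "ax": 0, "ay": 0, "az": 0}, {"x": -266, "y": 321, "z": -50, "ax": 0, "ay": 0, "az": 0}, {"x": -266, "y": 321, "z": -50, "ax": 0, "ay": 0, "az": 0}, {"x": -266, "y": 321, "z": -50, "ax": 0, "ay": 0, "az": 0}, {"x": -266, "y": 321, "z": -50, "ax": 0, "ay": 0, "az": 0}, {"x": -266, "y": 321, "z": -50, "ax": 0, "ay": 0, "az": 0}, {"x": -266, "y": 321, "z": -50, "ax": 0, "ay": 0, "az": 0}]}}

```text
time: 0.95
eef_pos: [0.3918, 0.1163, 0.4527]
tcp_rot: [0.0, 0.842, 0.539, 0.0]
ft_force: [0.8, 0.4, -0.1]
grip_width: 0.0854
```

Call:
{"op": "apply_moves", "data": {"deltas": [{"x": -330, "y": 110, "z": 0, "ax": 0, "ay": 0, "az": 0}, {"x": -330, "y": 110, "z": 0, "ax": 0, "ay": 0, "az": 0}, {"x": -330, "y": 110, "z": 0, "ax": 0, "ay": 0, "az": 0}, {"x": -330, "y": 110, "z": 0, "ax": 0, "ay": 0, "az": 0}, {"x": -330, "y": 110, "z": 0, "ax": 0, "ay": 0, "az": 0}, {"x": -330, "y": 110, "z": 0, "ax": 0, "ay": 0, "az": 0}, {"x": -330, "y": 110, "z": 0, "ax": 0, "ay": 0, "az": 0}, {"x": -330, "y": 110, "z": 0, "ax": 0, "ay": 0, "az": 0}]}}

```text
time: 1.75
eef_pos: [0.3522, -0.2322, 0.452]
tcp_rot: [0.001, 0.844, 0.536, -0.001]
ft_force: [1.1, -0.4, 0.6]
grip_width: 0.0856
```

Run:
```python
from h import *
where()
snap('top','top2',(190,150,350,270))
snap('top','top2b',(60,120,320,270))
```

```text
t 1.75 grasp [ 0.3522 -0.2324  0.2973] jawyaw 64.9 width 0.0856 F [ 1.1 -0.4  0.6] j6 -0.32
top2 scale 5.0 crop (190, 150, 350, 270)
top2b scale 3.076923076923077 crop (60, 120, 320, 270)
```

View pics/top2.png

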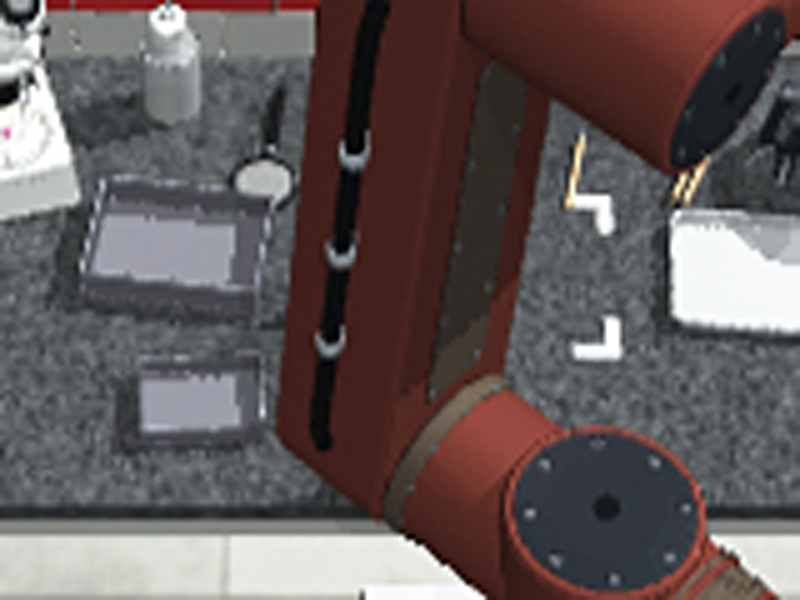

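View pics/top2b.png

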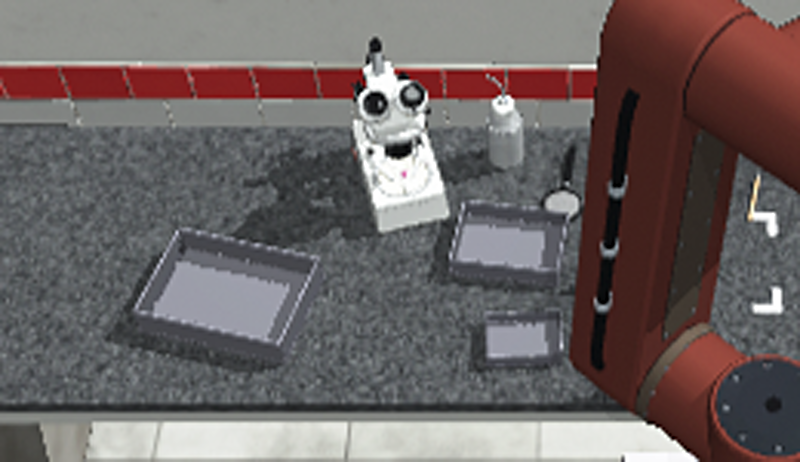

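Run:
```python
from h import *
f=lambda p:np.round(p,3)
T=lambda u,v,z=0: f(plane('top',190+u/5,150+v/5,z))
print('box top',[T(*p,.04) for p in((105,178),(270,203),(258,312),(82,300))])
print('mag',T(262,182,.007),T(278,90,.007))
im=cv2.imread('pics/side0_raw.png')
c=im[185:235,225:265]; cv2.imwrite('pics/bot.png',cv2.resize(c,(480,600),interpolation=cv2.INTER_CUBIC))
im=cv2.imread('pics/top0_raw.png')
c=im[185:225,265:295]; cv2.imwrite('pics/bott.png',cv2.resize(c,(450,600),interpolation=cv2.INTER_CUBIC))
```

```text
box top [array([0.571, 0.406, 0.04 ]), array([0.541, 0.245, 0.04 ]), array([0.412, 0.255, 0.04 ]), array([0.425, 0.42 , 0.04 ])]
mag [0.593 0.253 0.007] [0.714 0.238 0.007]
```

View pics/bot.png

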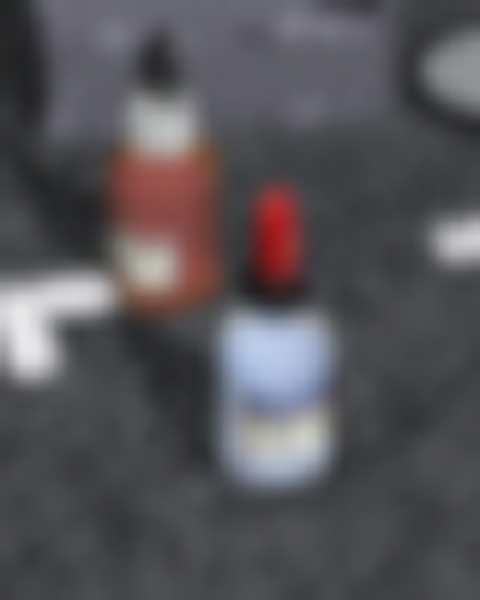

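View pics/bott.png

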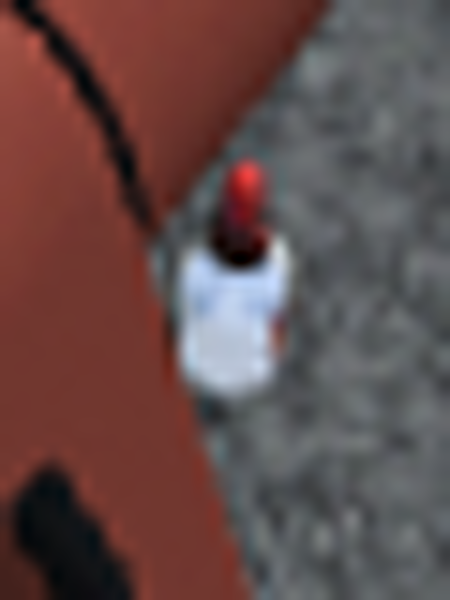

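Run:
```python
from h import *
f=lambda p:np.round(p,4)
S=lambda u,v,z: plane('side',225+u/12-.5,185+v/12-.5,z)
T=lambda u,v,z: plane('top',265+u/15-.5,185+v/15-.5,z)
print('b2 tri',tri((225+275/12-.5,185+190/12-.5),(265+247/15-.5,185+162/15-.5)))
print('b2 sideTop',f(S(277,188,.095)),'topcam',f(T(247,162,.095)))
def front(n,p,r=.018):
    o=ray(n,0,0)[0]; d=p-o; d[2]=0; return p+d/np.linalg.norm(d)*r
print('b2 base side',f(front('side',S(275,490,0))),'top',f(front('top',T(230,398,0))))
print('b1 top',f(S(157,32,.095)),'base',f(front('side',S(163,308,0))))
go((.455,.08,.15,90),(.455,.08,.04,90))
```

```text
b2 tri (array([0.46410496, 0.07185829, 0.09961187]), np.float64(0.004310178379075947))
b2 sideTop [0.4645 0.077  0.095 ] topcam [0.4703 0.0718 0.095 ]
b2 base side [0.462  0.0701 0.    ] top [0.4662 0.0705 0.    ]
b1 top [0.4509 0.1705 0.095 ] base [0.4516 0.1716 0.    ]
t 1.85 grasp [ 0.3524 -0.2281  0.2972] jawyaw 65.0 width 0.0853 F [-0.2  1.1 -0.7] j6 -0.31
x 322.6 y -37.0 z 147.5 | ax -0.06 ay -0.04 az -24.96 | rows 7.1
x 322.6 y -36.9 z 257.5 | ax -0.06 ay -0.04 az -24.96 | rows 8.3
```

Run:
```python
from h import *
im=cv2.imread('pics/side0_raw.png')
c=im[155:205,215:275]; cv2.imwrite('pics/boxs.png',cv2.resize(c,(720,600),interpolation=cv2.INTER_CUBIC))
im=cv2.imread('pics/top2_raw.png')
c=im[175:220,195:255]; cv2.imwrite('pics/boxt.png',cv2.resize(c,(780,585),interpolation=cv2.INTER_CUBIC))
```

```text
(no output)
```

View pics/boxs.png

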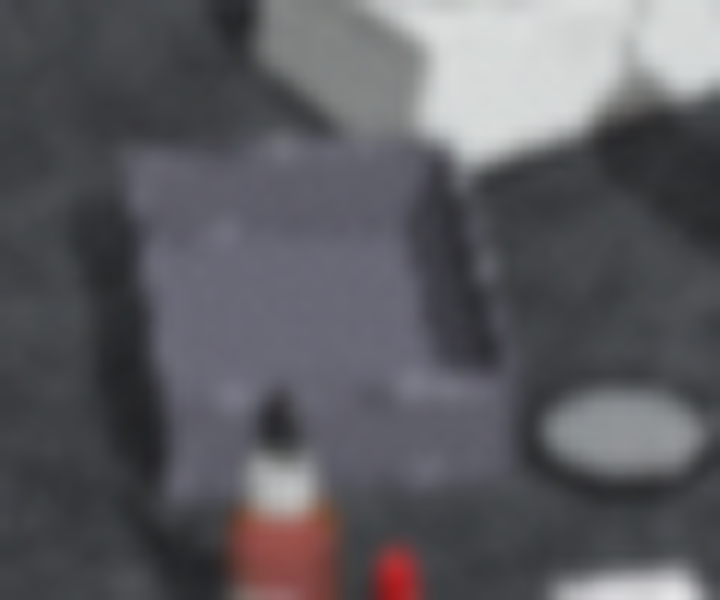

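View pics/boxt.png

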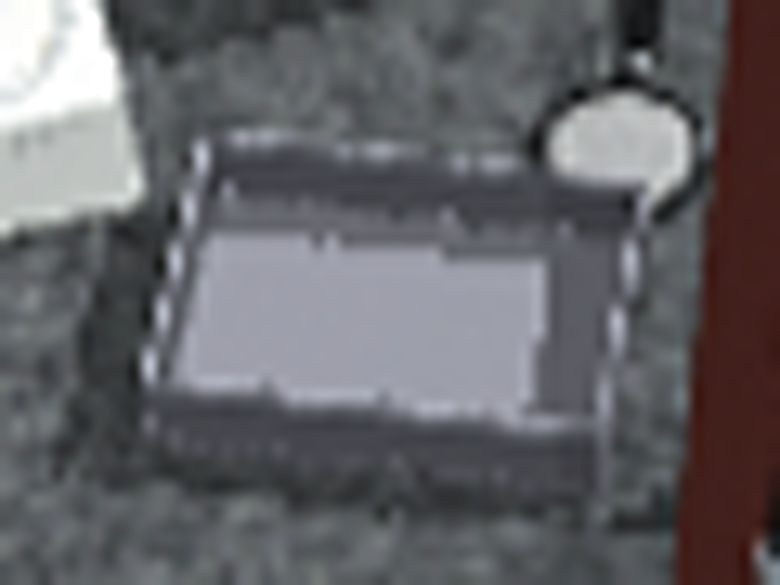

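Run:
```python
from h import *
f=lambda p:np.round(p,4)
S=lambda u,v,z: plane('side',215+u/12-.5,155+v/12-.5,z)
T=lambda u,v,z: plane('top',195+u/13-.5,175+v/13-.5,z)
P=np.array([T(*p,.04) for p in((200,138),(648,185),(602,425),(150,385))]);print(f(P),f(P.mean(0)))
Q=np.array([S(*p,.04) for p in((127,152),(445,142),(512,378),(158,395))]);print(f(Q),f(Q.mean(0)))
for M in(P,Q): print(cv2.minAreaRect((M[:,:2]*1e3).astype(np.float32)))
print(f(S(175,497,0)),f(S(512,482,0)),f(T(605,515,0)))
```

```text
[[0.5745 0.4111 0.04  ]
 [0.5524 0.243  0.04  ]
 [0.4416 0.259  0.04  ]
 [0.4593 0.4233 0.04  ]] [0.5069 0.3341 0.04  ]
[[0.4576 0.4234 0.04  ]
 [0.5705 0.4007 0.04  ]
 [0.5493 0.2415 0.04  ]
 [0.4321 0.2624 0.04  ]] [0.5024 0.332  0.04  ]
((506.04840087890625, 334.595458984375), (169.5690460205078, 115.79134368896484), 82.52850341796875)
((503.48486328125, 332.49359130859375), (165.29925537109375, 119.027099609375), 80.99052429199219)
[0.4362 0.2596 0.    ] [0.5489 0.2384 0.    ] [0.43   0.2582 0.    ]
```

Run:
```python
from h import *
go((.451,.171,.16,-8),(.451,.171,.05,-8))
```

```text
t 1.85 grasp [ 0.3524 -0.2281  0.2972] jawyaw 65.0 width 0.0853 F [-0.2  1.1 -0.7] j6 -0.31
x 403.5 y -79.0 z 137.5 | ax -0.07 ay 0.01 az 73.04 | rows 8.7
x 403.4 y -78.9 z 247.5 | ax -0.07 ay 0.01 az 73.04 | rows 9.6
```

Call:
{"op": "apply_moves", "data": {"deltas": [{"x": 403, "y": -79, "z": 137, "ax": 0, "ay": 0, "az": 73}, {"x": 403, "y": -79, "z": 137, "ax": 0, "ay": 0, "az": 73}, {"x": 403, "y": -79, "z": 137, "ax": 0, "ay": 0, "az": 73}, {"x": 403, "y": -79, "z": 137, "ax": 0, "ay": 0, "az": 73}, {"x": 403, "y": -79, "z": 137, "ax": 0, "ay": 0, "az": 73}, {"x": 403, "y": -79, "z": 137, "ax": 0, "ay": 0, "az": 73}, {"x": 403, "y": -79, "z": 137, "ax": 0, "ay": 0, "az": 73}, {"x": 403, "y": -79, "z": 137, "ax": 0, "ay": 0, "az": 73}], "claw": 1}}

```text
time: 2.65
eef_pos: [0.4287, 0.0818, 0.3468]
tcp_rot: [-0.0, 0.998, 0.068, 0.0]
ft_force: [0.6, -0.1, 0.3]
grip_width: 0.0854
```

Run:
```python
from h import *
go((.451,.171,.16,-8),(.451,.171,.05,-8))
```

```text
t 2.65 grasp [0.4287 0.0818 0.1921] jawyaw 7.8 width 0.0854 F [ 0.6 -0.1  0.3] j6 1.46
x 34.2 y -85.3 z 32.1 | ax -0.01 ay -0.02 az 15.81 | rows 1.9
x 34.2 y -85.3 z 142.1 | ax -0.01 ay -0.02 az 15.81 | rows 3.4
```

Call:
{"op": "apply_moves", "data": {"deltas": [{"x": 34, "y": -85, "z": 32, "ax": 0, "ay": 0, "az": 15.8}, {"x": 34, "y": -85, "z": 32, "ax": 0, "ay": 0, "az": 15.8}, {"x": 34, "y": -85, "z": 32, "ax": 0, "ay": 0, "az": 15.8}, {"x": 34, "y": -85, "z": 32, "ax": 0, "ay": 0, "az": 15.8}, {"x": 34, "y": -85, "z": 32, "ax": 0, "ay": 0, "az": 15.8}]}}

```text
time: 3.15
eef_pos: [0.4506, 0.1678, 0.3154]
tcp_rot: [0.0, 0.998, -0.067, -0.0]
ft_force: [-0.4, 0.8, -0.3]
grip_width: 0.0854
```

Run:
```python
from h import *
go((.451,.171,.05,-8))
snap('top','top3',(190,150,350,270))
snap('side','side3',(170,130,330,250))
```

```text
t 3.15 grasp [0.4505 0.1677 0.1607] jawyaw -7.6 width 0.0854 F [-0.4  0.8 -0.3] j6 1.91
x 0.0 y -3.3 z 110.6 | ax 0.03 ay 0.02 az 0.36 | rows 2.2
top3 scale 5.0 crop (190, 150, 350, 270)
side3 scale 5.0 crop (170, 130, 330, 250)
```

View pics/side3.png

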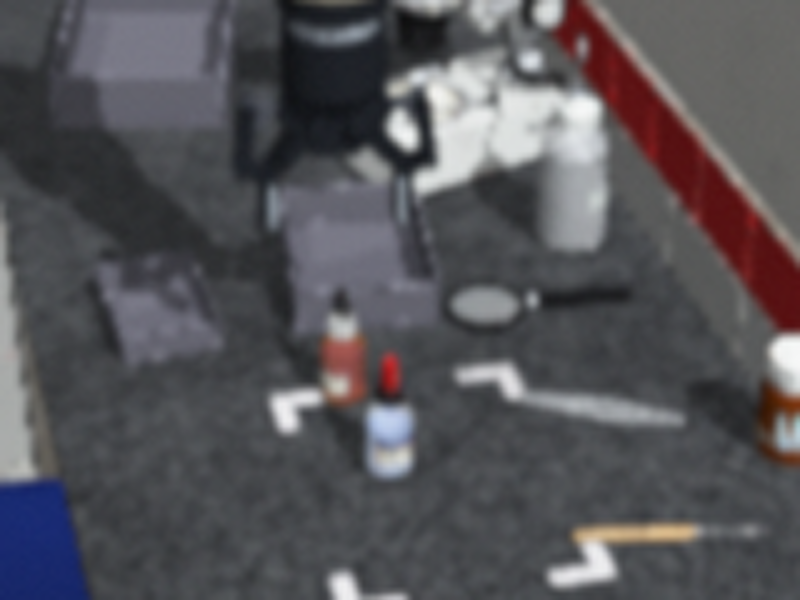

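View pics/top3.png

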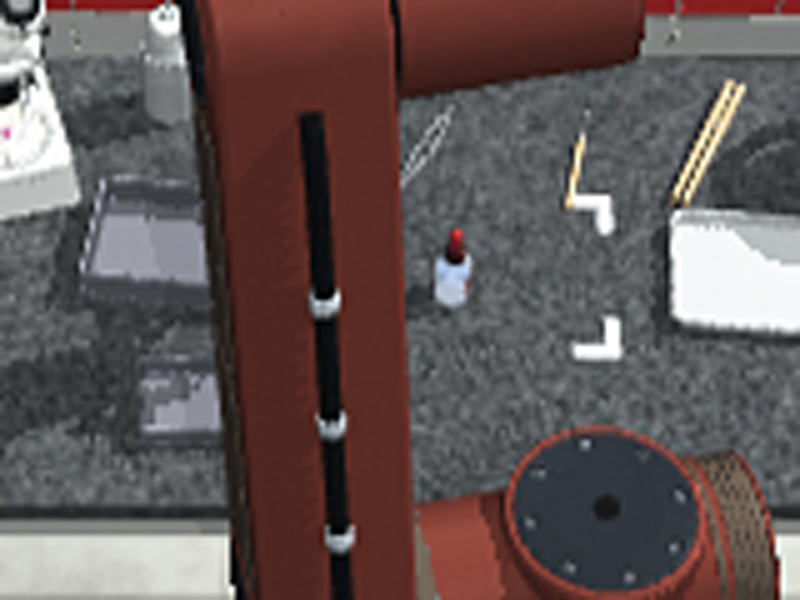

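Call:
{"op": "apply_moves", "data": {"deltas": [{"x": 0, "y": -3, "z": 50, "ax": 0, "ay": 0, "az": 0}, {"x": 0, "y": -3, "z": 85, "ax": 0, "ay": 0, "az": 0}, {"x": 0, "y": -3, "z": 110, "ax": 0, "ay": 0, "az": 0}, {"x": 0, "y": -3, "z": 110, "ax": 0, "ay": 0, "az": 0}]}}

```text
time: 3.65
eef_pos: [0.4503, 0.1693, 0.203]
tcp_rot: [0.001, 0.998, -0.069, -0.002]
ft_force: [0.7, -0.0, 0.2]
grip_width: 0.0854
```

Call:
{"op": "apply_moves", "data": {"deltas": [{"x": 0, "y": 0, "z": 0, "ax": 0, "ay": 0, "az": 0}, {"x": 0, "y": 0, "z": 0, "ax": 0, "ay": 0, "az": 0}, {"x": 0, "y": 0, "z": 0, "ax": 0, "ay": 0, "az": 0}, {"x": 0, "y": 0, "z": 0, "ax": 0, "ay": 0, "az": 0}, {"x": 0, "y": 0, "z": 0, "ax": 0, "ay": 0, "az": 0}, {"x": 0, "y": 0, "z": 0, "ax": 0, "ay": 0, "az": 0}], "claw": -1}}

```text
time: 4.25
eef_pos: [0.4525, 0.1709, 0.2066]
tcp_rot: [-0.0, 0.998, -0.068, 0.001]
ft_force: [-0.9, -1.0, 10.9]
grip_width: 0.0322
```

Run:
```python
from h import *
go((.451,.171,.15,-8),(.510,.371,.15,-8),(.51,.371,.056,-8))
snap('side','side4',(170,130,330,250))
```

```text
t 4.25 grasp [0.4529 0.1709 0.0519] jawyaw -7.8 width 0.0322 F [-0.9 -1.  10.9] j6 1.92
x -1.2 y -0.0 z -98.1 | ax -0.05 ay -0.16 az 0.19 | rows 2.0
x 30.1 y -206.2 z -97.9 | ax -0.05 ay -0.16 az 0.19 | rows 4.6
x 29.8 y -206.1 z -3.9 | ax -0.05 ay -0.16 az 0.19 | rows 4.2
side4 scale 5.0 crop (170, 130, 330, 250)
```

View pics/side4.png

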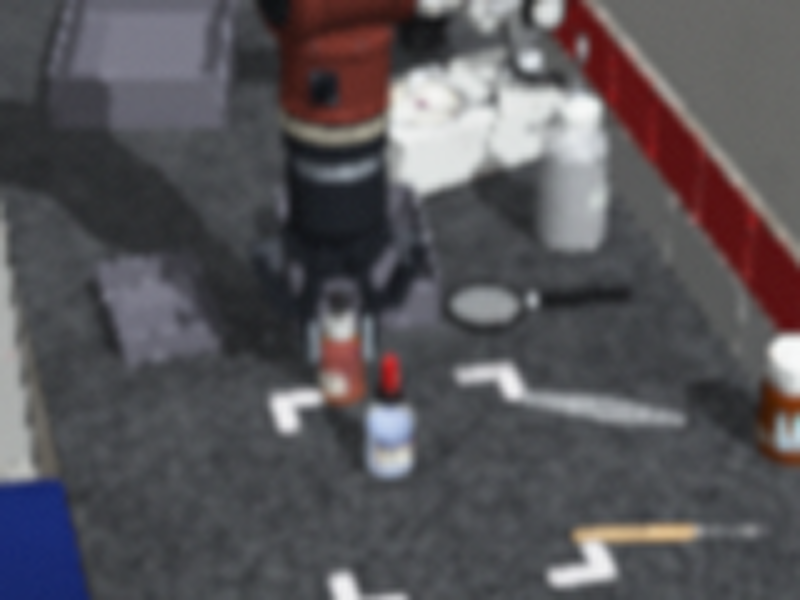

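Call:
{"op": "apply_moves", "data": {"deltas": [{"x": 0, "y": 0, "z": -40, "ax": 0, "ay": 0, "az": 0}, {"x": 0, "y": 0, "z": -80, "ax": 0, "ay": 0, "az": 0}, {"x": 0, "y": 0, "z": -98, "ax": 0, "ay": 0, "az": 0}, {"x": 10, "y": -60, "z": -98, "ax": 0, "ay": 0, "az": 0}, {"x": 18, "y": -105, "z": -98, "ax": 0, "ay": 0, "az": 0}, {"x": 25, "y": -150, "z": -98, "ax": 0, "ay": 0, "az": 0}, {"x": 30, "y": -195, "z": -98, "ax": 0, "ay": 0, "az": 0}, {"x": 30, "y": -206, "z": -98, "ax": 0, "ay": 0, "az": 0}]}}

```text
time: 5.1
eef_pos: [0.5099, 0.3748, 0.3034]
tcp_rot: [-0.001, 0.998, -0.067, 0.001]
ft_force: [1.2, -0.4, -1.3]
grip_width: 0.032
```

Run:
```python
from h import *
snap('side','side5',(170,110,330,230))
go((.51,.371,.056,-8))
```

```text
side5 scale 5.0 crop (170, 110, 330, 230)
t 5.15 grasp [0.5097 0.3745 0.1485] jawyaw -7.6 width 0.0323 F [-0.2 -0.4 -0.4] j6 2.22
x 0.8 y 3.3 z 92.5 | ax -0.09 ay -0.05 az 0.37 | rows 1.9
```

View pics/side5.png

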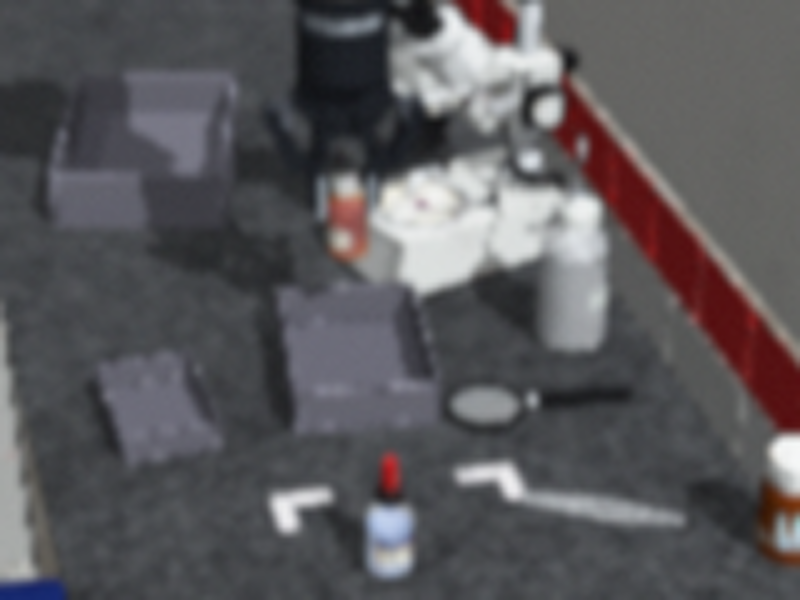

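Call:
{"op": "apply_moves", "data": {"deltas": [{"x": 1, "y": 2, "z": 40, "ax": 0, "ay": 0, "az": 0}, {"x": 1, "y": 3, "z": 70, "ax": 0, "ay": 0, "az": 0}, {"x": 1, "y": 3, "z": 86, "ax": 0, "ay": 0, "az": 0}, {"x": 1, "y": 3, "z": 91, "ax": 0, "ay": 0, "az": 0}, {"x": 1, "y": 3, "z": 91, "ax": 0, "ay": 0, "az": 0}]}}

```text
time: 5.65
eef_pos: [0.5099, 0.3668, 0.2123]
tcp_rot: [0.0, 0.998, -0.068, -0.0]
ft_force: [0.7, 0.2, -1.4]
grip_width: 0.0323
```

Run:
```python
from h import *
go((.51,.371,.056,-8))
snap('side','side6',(170,110,330,230))
```

```text
t 5.65 grasp [0.5098 0.3668 0.0576] jawyaw -7.8 width 0.0323 F [ 0.7  0.2 -1.4] j6 2.22
x -0.4 y -4.2 z 1.6 | ax 0.03 ay 0.03 az 0.15 | rows 0.1
side6 scale 5.0 crop (170, 110, 330, 230)
```

View pics/side6.png

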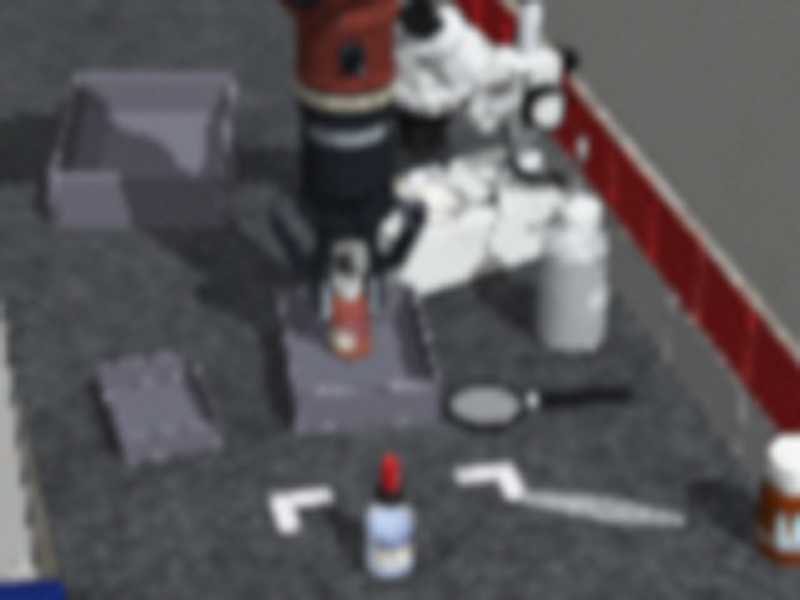

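Call:
{"op": "apply_moves", "data": {"deltas": [{"x": 0, "y": 0, "z": 1.5, "ax": 0, "ay": 0, "az": 0}, {"x": 0, "y": 0, "z": 1.5, "ax": 0, "ay": 0, "az": 0}]}}

```text
time: 5.9
eef_pos: [0.5104, 0.3676, 0.2114]
tcp_rot: [-0.0, 0.998, -0.068, 0.001]
ft_force: [0.2, -0.3, -1.0]
grip_width: 0.0323
```

Call:
{"op": "apply_moves", "data": {"deltas": [{"x": 0, "y": 0, "z": 0, "ax": 0, "ay": 0, "az": 0}, {"x": 0, "y": 0, "z": 0, "ax": 0, "ay": 0, "az": 0}, {"x": 0, "y": 0, "z": 0, "ax": 0, "ay": 0, "az": 0}, {"x": 0, "y": 0, "z": 0, "ax": 0, "ay": 0, "az": 0}, {"x": 0, "y": 0, "z": -20, "ax": 0, "ay": 0, "az": 0}, {"x": 0, "y": 0, "z": -65, "ax": 0, "ay": 0, "az": 0}, {"x": 0, "y": 0, "z": -110, "ax": 0, "ay": 0, "az": 0}, {"x": 0, "y": 0, "z": -110, "ax": 0, "ay": 0, "az": 0}], "claw": 0.4}}

```text
time: 6.7
eef_pos: [0.5118, 0.3686, 0.3271]
tcp_rot: [-0.003, 0.998, -0.068, 0.004]
ft_force: [0.5, 0.2, -0.1]
grip_width: 0.0599
```

Run:
```python
from h import *
go((.464,.071,.165,-8),(.464,.071,.05,-8))
snap('side','side7',(170,110,330,230))
```

```text
t 6.70 grasp [0.5131 0.3694 0.1724] jawyaw -7.8 width 0.0599 F [ 0.5  0.2 -0.1] j6 2.22
x -6.9 y 301.4 z 5.5 | ax -0.35 ay -0.46 az 0.19 | rows 6.0
x -7.8 y 302.1 z 120.5 | ax -0.35 ay -0.46 az 0.19 | rows 6.5
side7 scale 5.0 crop (170, 110, 330, 230)
```

View pics/side7.png

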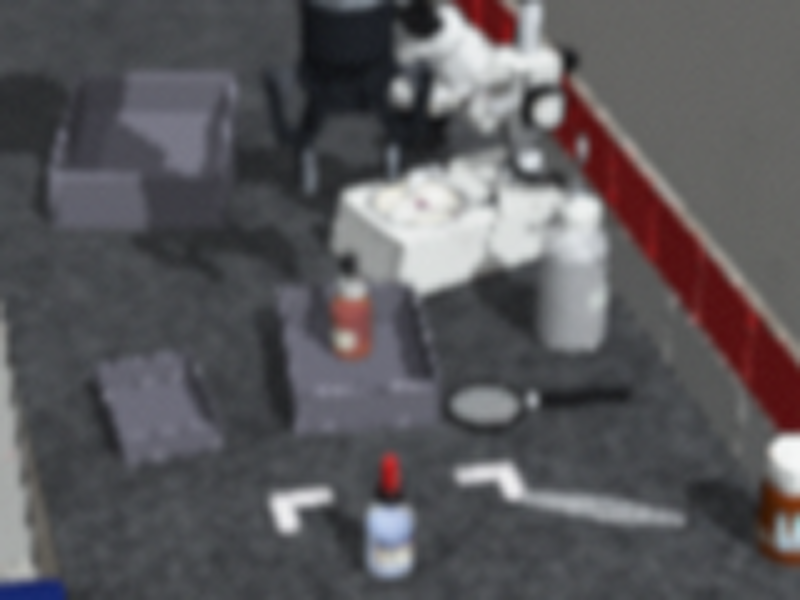

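Bottle 1 stands in the box (side pixel crop 350,320). Now bottle 2.

Call:
{"op": "apply_moves", "data": {"deltas": [{"x": -7, "y": 301, "z": 5, "ax": 0, "ay": 0, "az": 0}, {"x": -7, "y": 301, "z": 5, "ax": 0, "ay": 0, "az": 0}, {"x": -7, "y": 301, "z": 5, "ax": 0, "ay": 0, "az": 0}, {"x": -7, "y": 301, "z": 5, "ax": 0, "ay": 0, "az": 0}, {"x": -7, "y": 301, "z": 5, "ax": 0, "ay": 0, "az": 0}, {"x": -7, "y": 301, "z": 5, "ax": 0, "ay": 0, "az": 0}, {"x": -7, "y": 301, "z": 5, "ax": 0, "ay": 0, "az": 0}, {"x": -7, "y": 301, "z": 5, "ax": 0, "ay": 0, "az": 0}], "claw": 1}}

```text
time: 7.55
eef_pos: [0.4617, 0.0692, 0.3149]
tcp_rot: [-0.0, 0.998, -0.07, -0.001]
ft_force: [1.2, -0.3, 0.2]
grip_width: 0.0855
```

Run:
```python
from h import *
go((.464,.071,.05,-8))
```

```text
t 7.55 grasp [0.4616 0.0692 0.1602] jawyaw -8.0 width 0.0855 F [ 1.2 -0.3  0.2] j6 1.70
x 2.1 y -2.1 z 110.2 | ax -0.00 ay 0.07 az 0.01 | rows 2.2
```

Call:
{"op": "apply_moves", "data": {"deltas": [{"x": 1, "y": -2, "z": 45, "ax": 0, "ay": 0, "az": 0}, {"x": 2, "y": -2, "z": 85, "ax": 0, "ay": 0, "az": 0}, {"x": 2, "y": -2, "z": 108, "ax": 0, "ay": 0, "az": 0}, {"x": 2, "y": -2, "z": 108, "ax": 0, "ay": 0, "az": 0}]}}

```text
time: 7.95
eef_pos: [0.4627, 0.0733, 0.2045]
tcp_rot: [0.0, 0.998, -0.067, -0.003]
ft_force: [-0.5, -0.1, 0.2]
grip_width: 0.0852
```

Call:
{"op": "apply_moves", "data": {"deltas": [{"x": 0, "y": 0, "z": 0, "ax": 0, "ay": 0, "az": 0}, {"x": 0, "y": 0, "z": 0, "ax": 0, "ay": 0, "az": 0}, {"x": 0, "y": 0, "z": 0, "ax": 0, "ay": 0, "az": 0}, {"x": 0, "y": 0, "z": 0, "ax": 0, "ay": 0, "az": 0}, {"x": 0, "y": 0, "z": 0, "ax": 0, "ay": 0, "az": 0}, {"x": 0, "y": 0, "z": 0, "ax": 0, "ay": 0, "az": 0}], "claw": -1}}

```text
time: 8.55
eef_pos: [0.4649, 0.0721, 0.209]
tcp_rot: [-0.0, 0.998, -0.068, 0.001]
ft_force: [-2.7, 0.8, 11.3]
grip_width: 0.0317
```

Run:
```python
from h import *
go((.464,.071,.17,-8),(.500,.294,.17,-8),(.5,.294,.057,-8))
```

```text
t 8.55 grasp [0.4653 0.0722 0.0543] jawyaw -7.8 width 0.0317 F [-2.7  0.8 11.3] j6 1.71
x -0.5 y 1.2 z -115.7 | ax -0.03 ay -0.12 az 0.18 | rows 2.3
x 4.8 y -224.7 z -115.5 | ax -0.03 ay -0.12 az 0.18 | rows 5.1
x 4.6 y -224.6 z -2.5 | ax -0.03 ay -0.12 az 0.18 | rows 4.5
```

Call:
{"op": "apply_moves", "data": {"deltas": [{"x": 0, "y": 0, "z": -40, "ax": 0, "ay": 0, "az": 0}, {"x": 0, "y": 0, "z": -85, "ax": 0, "ay": 0, "az": 0}, {"x": 0, "y": -20, "z": -115, "ax": 0, "ay": 0, "az": 0}, {"x": 2, "y": -65, "z": -115, "ax": 0, "ay": 0, "az": 0}, {"x": 3, "y": -110, "z": -115, "ax": 0, "ay": 0, "az": 0}, {"x": 4, "y": -155, "z": -115, "ax": 0, "ay": 0, "az": 0}, {"x": 5, "y": -195, "z": -115, "ax": 0, "ay": 0, "az": 0}, {"x": 5, "y": -224, "z": -115, "ax": 0, "ay": 0, "az": 0}]}}

```text
time: 9.35
eef_pos: [0.4999, 0.2957, 0.3233]
tcp_rot: [-0.0, 0.998, -0.068, 0.001]
ft_force: [0.5, 0.1, -0.4]
grip_width: 0.0317
```

Run:
```python
from h import *
snap('side','side8',(170,110,330,230))
go((.5,.294,.060,-8))
```

```text
side8 scale 5.0 crop (170, 110, 330, 230)
t 9.40 grasp [0.5005 0.2989 0.1685] jawyaw -7.7 width 0.0318 F [-1.2  1.6 -0.6] j6 2.12
x 0.3 y 4.8 z 108.5 | ax -0.19 ay -0.09 az 0.34 | rows 2.2
```

View pics/side8.png

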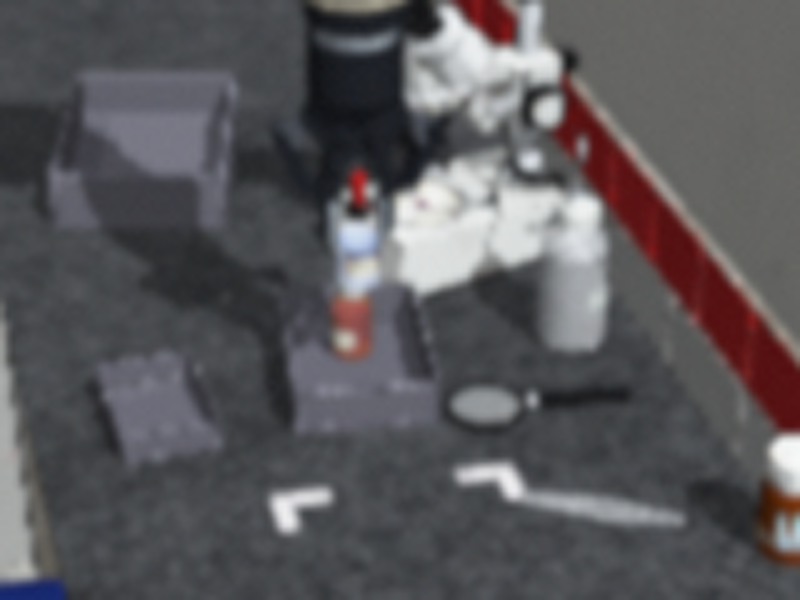

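Call:
{"op": "apply_moves", "data": {"deltas": [{"x": 0, "y": 3, "z": 40, "ax": 0, "ay": 0, "az": 0}, {"x": 0, "y": 3, "z": 75, "ax": 0, "ay": 0, "az": 0}, {"x": 0, "y": 3, "z": 98, "ax": 0, "ay": 0, "az": 0}, {"x": 0, "y": 3, "z": 107, "ax": 0, "ay": 0, "az": 0}, {"x": 0, "y": 3, "z": 107, "ax": 0, "ay": 0, "az": 0}, {"x": 0, "y": 3, "z": 107, "ax": 0, "ay": 0, "az": 0}]}}

```text
time: 10.0
eef_pos: [0.5, 0.2904, 0.2169]
tcp_rot: [-0.0, 0.998, -0.068, 0.001]
ft_force: [-0.3, -0.2, 0.8]
grip_width: 0.0318
```

Run:
```python
from h import *
go((.5,.294,.0585,-8))
snap('side','side9',(170,110,330,230))
```

```text
t 10.00 grasp [0.5002 0.2905 0.0622] jawyaw -7.8 width 0.0318 F [-0.3 -0.2  0.8] j6 2.11
x -0.5 y -3.6 z 3.7 | ax -0.05 ay -0.08 az 0.17 | rows 0.1
side9 scale 5.0 crop (170, 110, 330, 230)
```

View pics/side9.png

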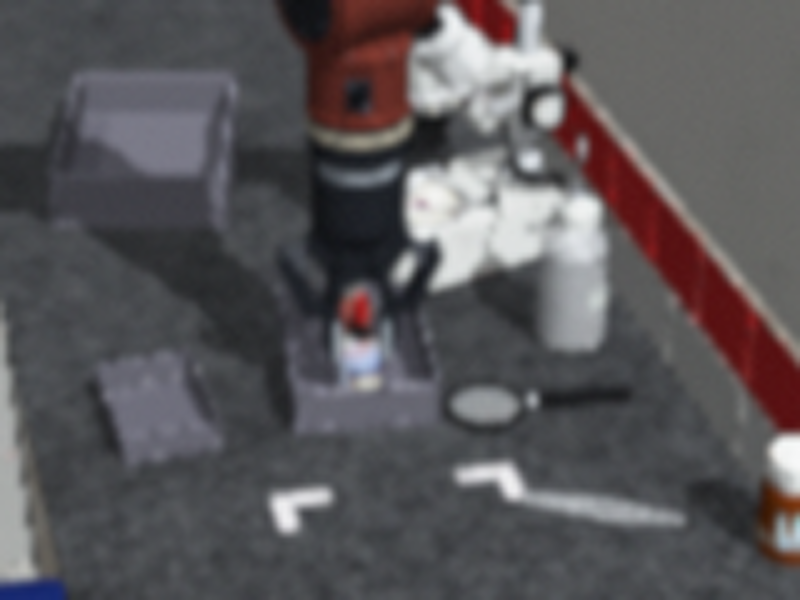

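Call:
{"op": "apply_moves", "data": {"deltas": [{"x": 0, "y": 0, "z": 2, "ax": 0, "ay": 0, "az": 0}, {"x": 0, "y": 0, "z": 3.5, "ax": 0, "ay": 0, "az": 0}, {"x": 0, "y": 0, "z": 3.5, "ax": 0, "ay": 0, "az": 0}]}}

```text
time: 10.35
eef_pos: [0.4998, 0.2905, 0.2131]
tcp_rot: [-0.0, 0.998, -0.068, 0.001]
ft_force: [-2.0, 0.5, 6.2]
grip_width: 0.0317
```

Call:
{"op": "apply_moves", "data": {"deltas": [{"x": 0, "y": 0, "z": 0, "ax": 0, "ay": 0, "az": 0}, {"x": 0, "y": 0, "z": 0, "ax": 0, "ay": 0, "az": 0}, {"x": 0, "y": 0, "z": 0, "ax": 0, "ay": 0, "az": 0}, {"x": 0, "y": 0, "z": 0, "ax": 0, "ay": 0, "az": 0}, {"x": 0, "y": 0, "z": -20, "ax": 0, "ay": 0, "az": 0}, {"x": 0, "y": 0, "z": -65, "ax": 0, "ay": 0, "az": 0}, {"x": 0, "y": 0, "z": -110, "ax": 0, "ay": 0, "az": 0}, {"x": 0, "y": 0, "z": -110, "ax": 0, "ay": 0, "az": 0}], "claw": 0.4}}

```text
time: 11.15
eef_pos: [0.5012, 0.2911, 0.328]
tcp_rot: [-0.002, 0.998, -0.068, 0.004]
ft_force: [0.6, -0.6, 0.7]
grip_width: 0.06
```

Run:
```python
from h import *
snap('side','side10',(150,110,390,290))
snap('top','top10',(190,150,390,290))
where()
```

```text
side10 scale 3.3333333333333335 crop (150, 110, 390, 290)
top10 scale 4.0 crop (190, 150, 390, 290)
t 11.25 grasp [0.5    0.2906 0.1685] jawyaw -7.8 width 0.0598 F [-0.7 -0.3 -0.9] j6 2.11
```

View pics/side10.png

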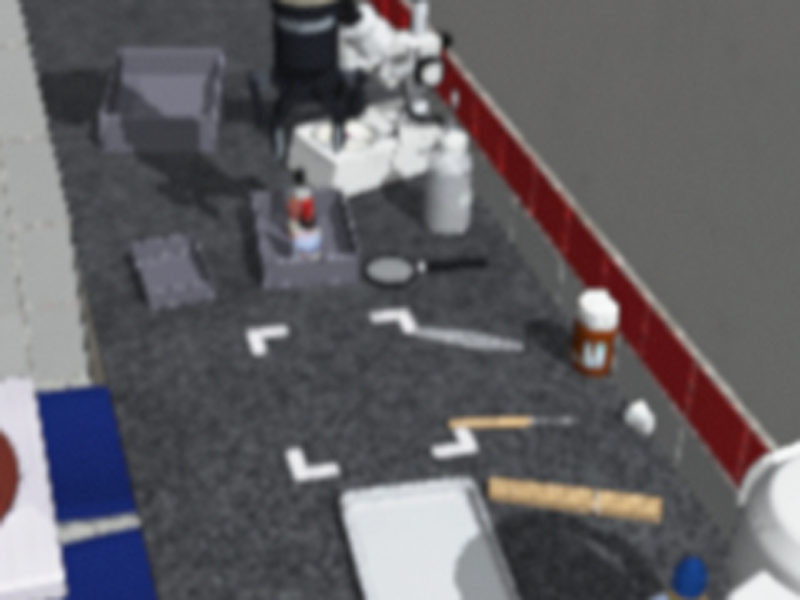

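View pics/top10.png

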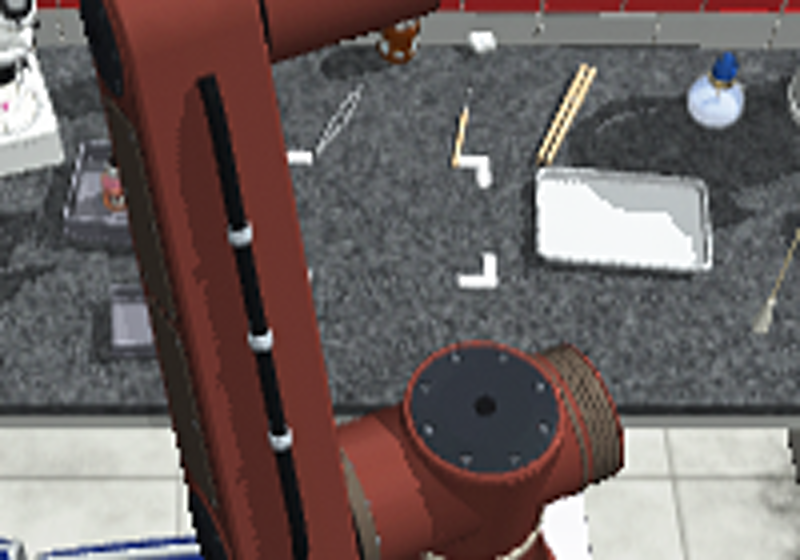

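Run:
```python
from h import *
im=cv2.imread('pics/top10_raw.png')
c=im[160:220,260:375]; cv2.imwrite('pics/z1.png',cv2.resize(c,(800,417),interpolation=cv2.INTER_CUBIC))
im=cv2.imread('pics/side10_raw.png')
c=im[175:295,220:380]; cv2.imwrite('pics/z2.png',cv2.resize(c,(800,600),interpolation=cv2.INTER_CUBIC))
```

```text
(no output)
```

View pics/z1.png

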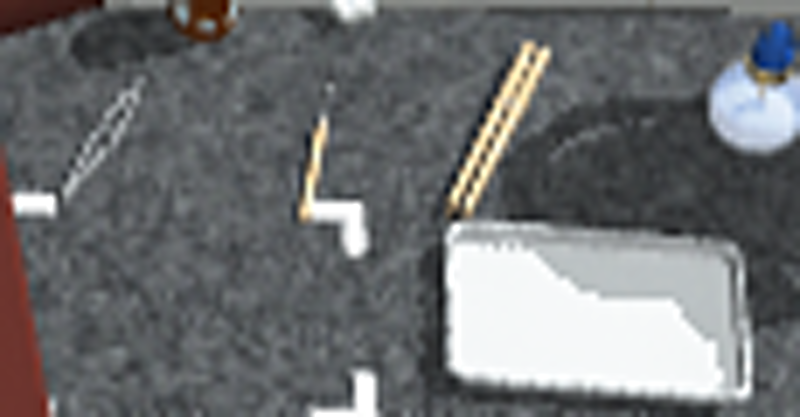

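View pics/z2.png

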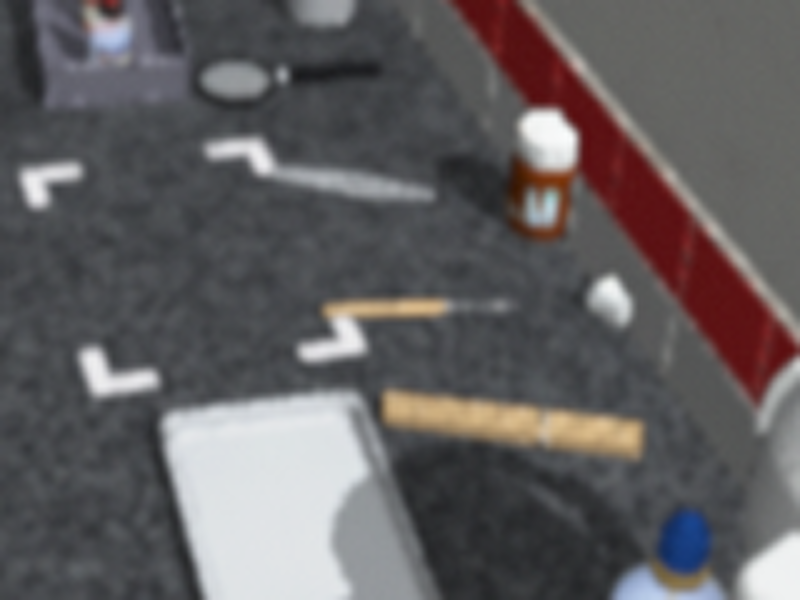

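Run:
```python
from h import *
f=lambda p:np.round(p,4)
T=lambda u,v,z: plane('top',260+u/6.957-.5,160+v/6.957-.5,z)
S=lambda u,v,z: plane('side',220+u/5-.5,175+v/5-.5,z)
P=np.array([T(*p,.018) for p in((447,222),(742,240),(750,395),(447,372))]); print('tray',f(P),cv2.minAreaRect((P[:,:2]*1e3).astype(np.float32)))
def seg(n,a,b): d=b-a; print(n,f(a),f(b),'c',f((a+b)/2),'L %.3f ang %.1f'%(np.linalg.norm(d),np.degrees(np.arctan2(d[1],d[0]))))
seg('forceps T',T(65,192,.004),T(142,78,.004)); seg('forceps S',S(265,168,.004),S(437,193,.004))
seg('needle T',T(305,215,.004),T(331,85,.004)); seg('needle S',S(322,311,.004),S(515,304,.004)); seg('needle hdl T',T(305,218,.004),T(323,120,.004)); seg('needle hdl S',S(322,311,.004),S(447,307,.004))
seg('clamp T',T(460,213,.018),T(540,45,.018)); seg('clamp S',S(384,405,.01),S(643,440,.01))
seg('mag S',S(197,78,.007),S(380,70,.007));
print('lens',S(235,80,.007))
for k,u in dict(c1=(22,176),c2=(265,140),c3=(84,352),c4=(362,349)).items(): pass
print('spot S outer', [f(S(*p,0)) for p in((20,175),(268,138),(100,397),(367,350))])
print('spot T', [f(T(*p,0)) for p in((368,203),(378,415))])
go((.635,.092,.12,57),(.635,.092,.019,57))
```

```text
tray [[ 0.5541 -0.1464  0.018 ]
 [ 0.5385 -0.3529  0.018 ]
 [ 0.4056 -0.3376  0.018 ]
 [ 0.4245 -0.1335  0.018 ]] ((481.486572265625, -243.18251037597656), (208.0058135986328, 133.71849060058594), 84.73262023925781)
forceps T [0.5916 0.1217 0.004 ] [0.699  0.0622 0.004 ] c [0.6453 0.0919 0.004 ] L 0.123 ang -29.0
forceps S [0.5783 0.1268 0.004 ] [0.6954 0.0606 0.004 ] c [0.6369 0.0937 0.004 ] L 0.134 ang -29.5
needle T [ 0.5711 -0.0486  0.004 ] [ 0.6927 -0.0766  0.004 ] c [ 0.6319 -0.0626  0.004 ] L 0.125 ang -12.9
needle S [ 0.5634 -0.0496  0.004 ] [ 0.6989 -0.079   0.004 ] c [ 0.6311 -0.0643  0.004 ] L 0.139 ang -12.2
needle hdl T [ 0.5684 -0.0484  0.004 ] [ 0.6592 -0.0681  0.004 ] c [ 0.6138 -0.0583  0.004 ] L 0.093 ang -12.3
needle hdl S [ 0.5634 -0.0496  0.004 ] [ 0.6507 -0.0691  0.004 ] c [ 0.6071 -0.0594  0.004 ] L 0.089 ang -12.6
clamp T [ 0.5622 -0.1564  0.018 ] [ 0.72   -0.2317  0.018 ] c [ 0.6411 -0.1941  0.018 ] L 0.175 ang -25.5
clamp S [ 0.5681 -0.16    0.01  ] [ 0.7195 -0.2373  0.01  ] c [ 0.6438 -0.1987  0.01  ] L 0.170 ang -27.0
mag S [0.5623 0.259  0.007 ] [0.7127 0.2308 0.007 ] c [0.6375 0.2449 0.007 ] L 0.153 ang -10.6
lens [0.59169039 0.24792699 0.007     ]
spot S outer [array([0.394 , 0.1733, 0.    ]), array([0.5952, 0.1705, 0.    ]), array([ 0.3907, -0.091 ,  0.    ]), array([ 0.5813, -0.0936,  0.    ])]
spot T [array([ 0.5853, -0.0952,  0.    ]), array([ 0.4013, -0.0865, -0.    ])]
t 11.25 grasp [0.5    0.2906 0.1685] jawyaw -7.8 width 0.0598 F [-0.7 -0.3 -0.9] j6 2.11
x 160.9 y 178.3 z 48.6 | ax 0.01 ay -0.14 az -64.82 | rows 7.5
x 160.7 y 178.4 z 149.6 | ax 0.01 ay -0.14 az -64.82 | rows 7.5
```

Call:
{"op": "apply_moves", "data": {"deltas": [{"x": 165, "y": 178, "z": 48, "ax": 0, "ay": 0, "az": -69}, {"x": 165, "y": 178, "z": 48, "ax": 0, "ay": 0, "az": -69}, {"x": 165, "y": 178, "z": 48, "ax": 0, "ay": 0, "az": -69}, {"x": 165, "y": 178, "z": 48, "ax": 0, "ay": 0, "az": -69}, {"x": 165, "y": 178, "z": 48, "ax": 0, "ay": 0, "az": -69}, {"x": 165, "y": 178, "z": 48, "ax": 0, "ay": 0, "az": -69}, {"x": 165, "y": 178, "z": 48, "ax": 0, "ay": 0, "az": -69}, {"x": 165, "y": 178, "z": 48, "ax": 0, "ay": 0, "az": -69}], "claw": 0.2}}

```text
time: 12.05
eef_pos: [0.6382, 0.0907, 0.2718]
tcp_rot: [-0.001, 0.866, 0.501, -0.002]
ft_force: [0.3, 0.1, 0.5]
grip_width: 0.0513
```

Run:
```python
from h import *
go((.64,.092,.021,61))
snap('side','side11',(220,130,380,250))
```

```text
t 12.05 grasp [0.6376 0.0907 0.1171] jawyaw 60.1 width 0.0513 F [0.3 0.1 0.5] j6 0.55
x 2.2 y 1.2 z 96.1 | ax -0.18 ay 0.10 az -0.89 | rows 1.9
side11 scale 5.0 crop (220, 130, 380, 250)
```

View pics/side11.png

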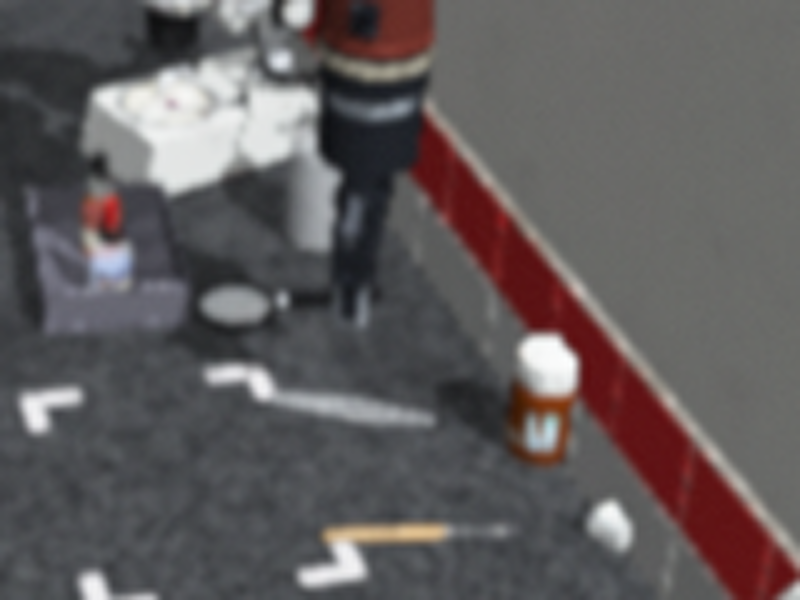

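Call:
{"op": "apply_moves", "data": {"deltas": [{"x": 1, "y": 1, "z": 45, "ax": 0, "ay": 0, "az": -0.5}, {"x": 1, "y": 1, "z": 75, "ax": 0, "ay": 0, "az": -0.5}, {"x": 1, "y": 1, "z": 90, "ax": 0, "ay": 0, "az": -0.5}, {"x": 1, "y": 1, "z": 94, "ax": 0, "ay": 0, "az": -0.5}, {"x": 1, "y": 1, "z": 94, "ax": 0, "ay": 0, "az": -0.5}, {"x": 1, "y": 1, "z": 94, "ax": 0, "ay": 0, "az": -0.5}]}}

```text
time: 12.7
eef_pos: [0.6407, 0.0919, 0.1814]
tcp_rot: [0.0, 0.865, 0.502, 0.001]
ft_force: [0.0, 0.0, 0.7]
grip_width: 0.0513
```

Run:
```python
from h import *
go((.64,.092,.020,61))
snap('top','top12',(240,140,360,230))
snap('side','side12',(220,130,380,250))
```

```text
t 12.70 grasp [0.641  0.0919 0.0267] jawyaw 60.3 width 0.0513 F [0.  0.  0.7] j6 0.55
x -0.3 y -0.7 z 6.7 | ax 0.10 ay -0.06 az -0.70 | rows 0.1
top12 scale 6.666666666666667 crop (240, 140, 360, 230)
side12 scale 5.0 crop (220, 130, 380, 250)
```

View pics/side12.png

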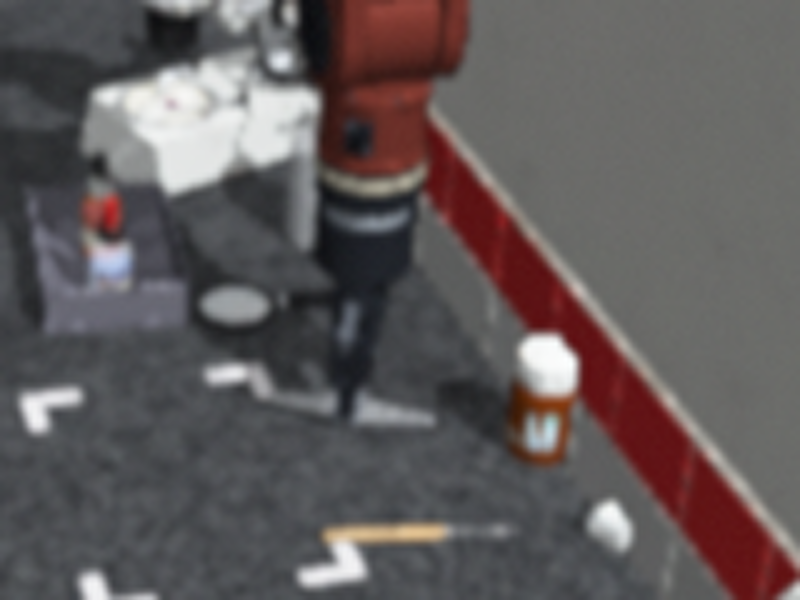

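View pics/top12.png

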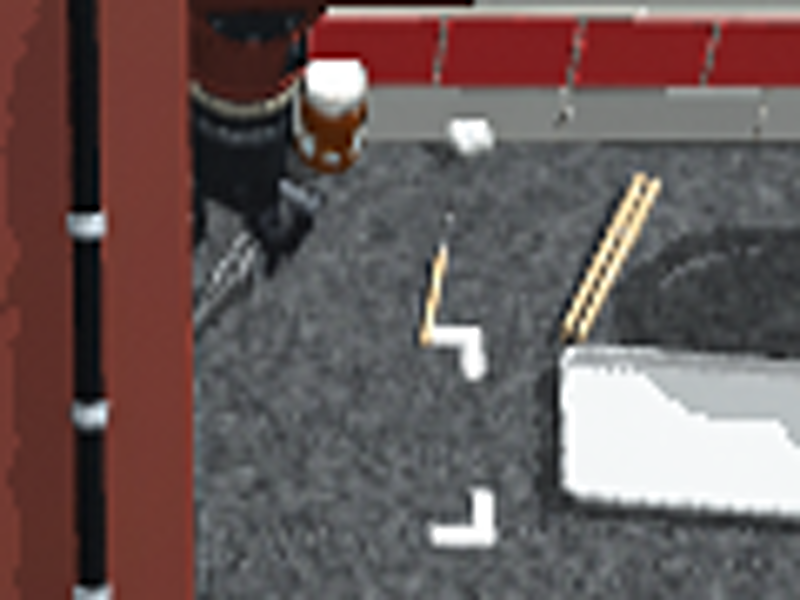

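Call:
{"op": "apply_moves", "data": {"deltas": [{"x": 0, "y": 0, "z": 5, "ax": 0, "ay": 0, "az": 0}, {"x": 0, "y": 0, "z": 5, "ax": 0, "ay": 0, "az": 0}]}}

```text
time: 13.0
eef_pos: [0.6399, 0.0919, 0.175]
tcp_rot: [-0.0, 0.865, 0.502, 0.0]
ft_force: [-0.1, 0.1, -0.0]
grip_width: 0.0512
```

Call:
{"op": "apply_moves", "data": {"deltas": [{"x": 0, "y": 0, "z": 0, "ax": 0, "ay": 0, "az": 0}, {"x": 0, "y": 0, "z": 0, "ax": 0, "ay": 0, "az": 0}, {"x": 0, "y": 0, "z": 0, "ax": 0, "ay": 0, "az": 0}, {"x": 0, "y": 0, "z": 0, "ax": 0, "ay": 0, "az": 0}, {"x": 0, "y": 0, "z": 0, "ax": 0, "ay": 0, "az": 0}, {"x": 0, "y": 0, "z": 0, "ax": 0, "ay": 0, "az": 0}], "claw": -1}}

```text
time: 13.6
eef_pos: [0.6402, 0.0919, 0.1754]
tcp_rot: [0.0, 0.865, 0.502, 0.0]
ft_force: [-0.9, 0.3, 5.1]
grip_width: 0.0124
```

Run:
```python
from h import *
where()
snap('side','side13',(220,130,380,250))
```

```text
t 13.60 grasp [0.6402 0.0919 0.0207] jawyaw 60.3 width 0.0124 F [-0.9  0.3  5.1] j6 0.55
side13 scale 5.0 crop (220, 130, 380, 250)
```

View pics/side13.png

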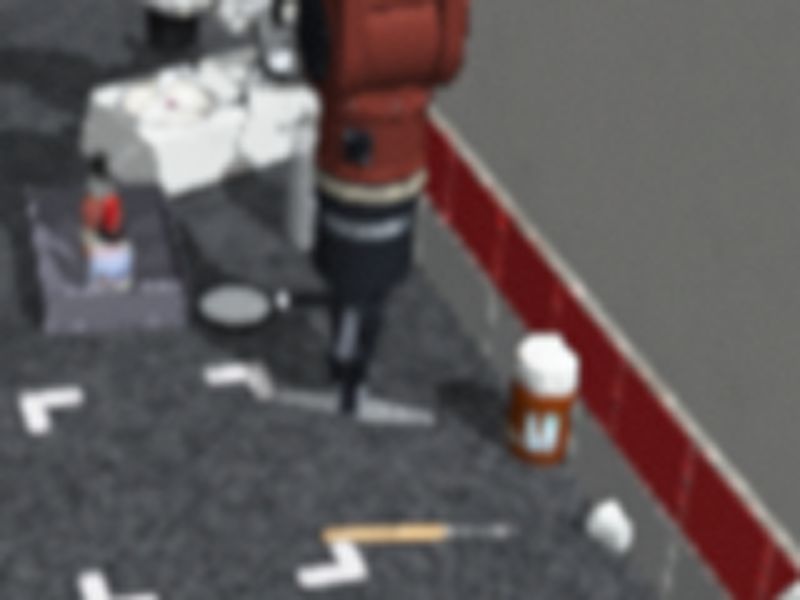

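Run:
```python
from h import *
go((.64,.092,.1,60.3),(.453,-.2435,.1,-5),(.453,-.2435,.024,-5))
```

```text
t 13.65 grasp [0.6402 0.0919 0.0207] jawyaw 60.3 width 0.0125 F [-1.3  0.1  5.6] j6 0.55
x 0.0 y -0.2 z -79.3 | ax 0.02 ay -0.02 az 0.02 | rows 1.6
x -384.0 y 3.5 z -79.4 | ax 0.01 ay -0.03 az 65.32 | rows 7.8
x -384.1 y 3.4 z -3.4 | ax 0.01 ay -0.03 az 65.32 | rows 7.7
```

Call:
{"op": "apply_moves", "data": {"deltas": [{"x": 0, "y": 0, "z": -40, "ax": 0, "ay": 0, "az": 0}, {"x": 0, "y": 0, "z": -79, "ax": 0, "ay": 0, "az": 0}, {"x": -384, "y": 3, "z": -79, "ax": 0, "ay": 0, "az": 65.3}, {"x": -384, "y": 3, "z": -79, "ax": 0, "ay": 0, "az": 65.3}, {"x": -384, "y": 3, "z": -79, "ax": 0, "ay": 0, "az": 65.3}, {"x": -384, "y": 3, "z": -79, "ax": 0, "ay": 0, "az": 65.3}, {"x": -384, "y": 3, "z": -79, "ax": 0, "ay": 0, "az": 65.3}, {"x": -384, "y": 3, "z": -79, "ax": 0, "ay": 0, "az": 65.3}]}}

```text
time: 14.45
eef_pos: [0.4922, -0.1713, 0.2539]
tcp_rot: [0.0, 0.997, 0.073, -0.0]
ft_force: [0.4, -0.4, -0.7]
grip_width: 0.0127
```

Run:
```python
from h import *
go((.453,-.2435,.1,-5),(.453,-.2435,.024,-5))
```

```text
t 14.45 grasp [ 0.4922 -0.1713  0.0992] jawyaw 8.4 width 0.0127 F [ 0.4 -0.4 -0.7] j6 0.95
x -49.4 y 65.6 z -0.8 | ax 0.00 ay 0.00 az 13.42 | rows 1.6
x -49.4 y 65.6 z 75.2 | ax 0.00 ay 0.00 az 13.42 | rows 2.2
```

Call:
{"op": "apply_moves", "data": {"deltas": [{"x": -49, "y": 65, "z": 0, "ax": 0, "ay": 0, "az": 13}, {"x": -49, "y": 65, "z": 0, "ax": 0, "ay": 0, "az": 13}, {"x": -49, "y": 65, "z": 0, "ax": 0, "ay": 0, "az": 13}, {"x": -49, "y": 65, "z": 0, "ax": 0, "ay": 0, "az": 13}]}}

```text
time: 14.85
eef_pos: [0.4546, -0.2421, 0.2539]
tcp_rot: [-0.0, 0.999, -0.038, -0.0]
ft_force: [-0.6, 0.2, -0.9]
grip_width: 0.0125
```

Run:
```python
from h import *
snap('side','side14',(220,190,380,310))
snap('top','top14',(270,140,390,230))
go((.453,-.2435,.024,-5))
```

```text
side14 scale 5.0 crop (220, 190, 380, 310)
top14 scale 6.666666666666667 crop (270, 140, 390, 230)
t 14.95 grasp [ 0.4552 -0.2409  0.0992] jawyaw -4.2 width 0.0124 F [ 0.   0.4 -0.9] j6 1.01
x -2.0 y 2.7 z 75.2 | ax -0.03 ay 0.02 az 0.84 | rows 1.5
```

View pics/side14.png

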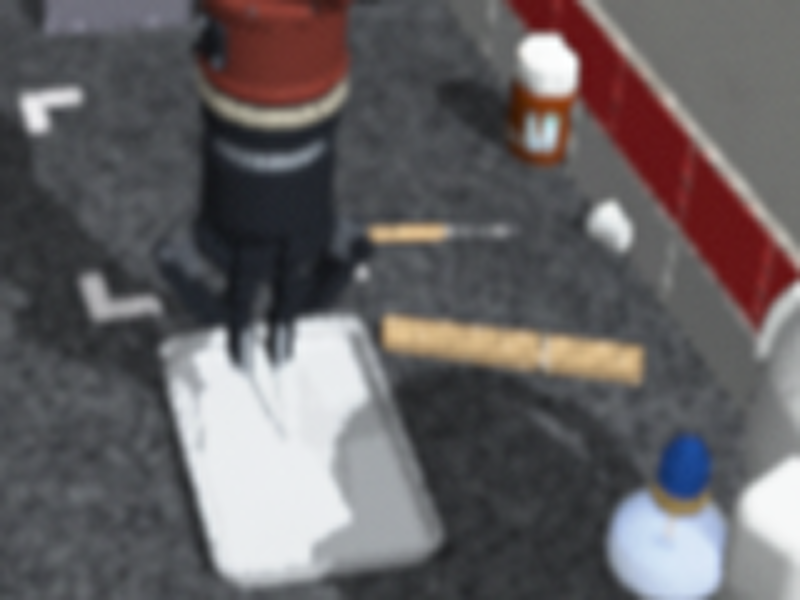

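View pics/top14.png

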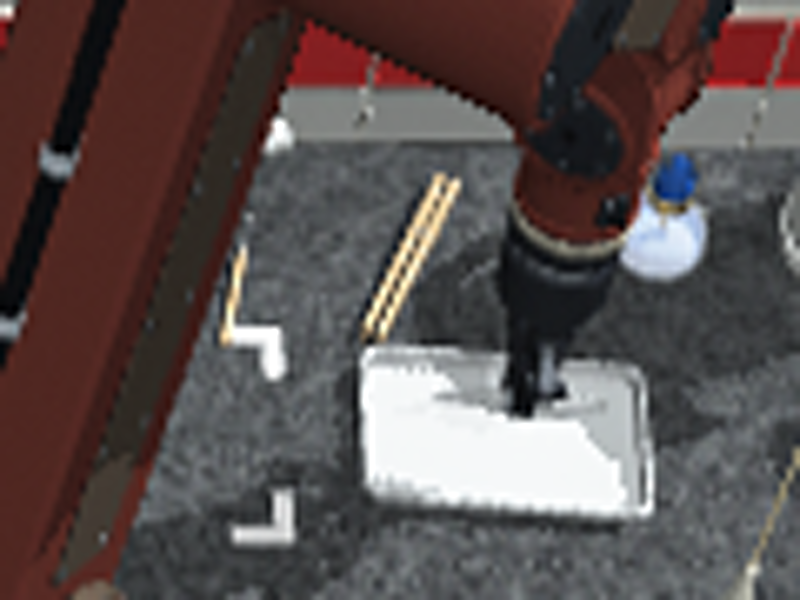

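Call:
{"op": "apply_moves", "data": {"deltas": [{"x": -2, "y": 2, "z": 40, "ax": 0, "ay": 0, "az": 0.5}, {"x": -2, "y": 2, "z": 60, "ax": 0, "ay": 0, "az": 0.5}, {"x": -2, "y": 2, "z": 70, "ax": 0, "ay": 0, "az": 0.5}, {"x": -2, "y": 2, "z": 74, "ax": 0, "ay": 0, "az": 0.5}, {"x": -2, "y": 2, "z": 74, "ax": 0, "ay": 0, "az": 0.5}, {"x": -2, "y": 2, "z": 74, "ax": 0, "ay": 0, "az": 0.5}]}}

```text
time: 15.55
eef_pos: [0.4535, -0.2435, 0.1809]
tcp_rot: [0.0, 0.999, -0.041, 0.001]
ft_force: [0.1, -0.4, 0.0]
grip_width: 0.0123
```

Call:
{"op": "apply_moves", "data": {"deltas": [{"x": 0, "y": 0, "z": 0, "ax": 0, "ay": 0, "az": 0}, {"x": 0, "y": 0, "z": 0, "ax": 0, "ay": 0, "az": 0}, {"x": 0, "y": 0, "z": 0, "ax": 0, "ay": 0, "az": 0}, {"x": 0, "y": 0, "z": -20, "ax": 0, "ay": 0, "az": 0}, {"x": 0, "y": 0, "z": -60, "ax": 0, "ay": 0, "az": 0}, {"x": 0, "y": 0, "z": -100, "ax": 0, "ay": 0, "az": 0}], "claw": -0.2}}

```text
time: 16.15
eef_pos: [0.4524, -0.2433, 0.281]
tcp_rot: [-0.0, 0.999, -0.041, -0.001]
ft_force: [1.2, -0.7, 0.5]
grip_width: 0.034
```

Run:
```python
from h import *
snap('side','side15',(220,190,380,310))
where()
```

```text
side15 scale 5.0 crop (220, 190, 380, 310)
t 16.20 grasp [ 0.4551 -0.2451  0.1327] jawyaw -4.7 width 0.0340 F [ 3.6 -2.2  5.5] j6 1.02
```

View pics/side15.png

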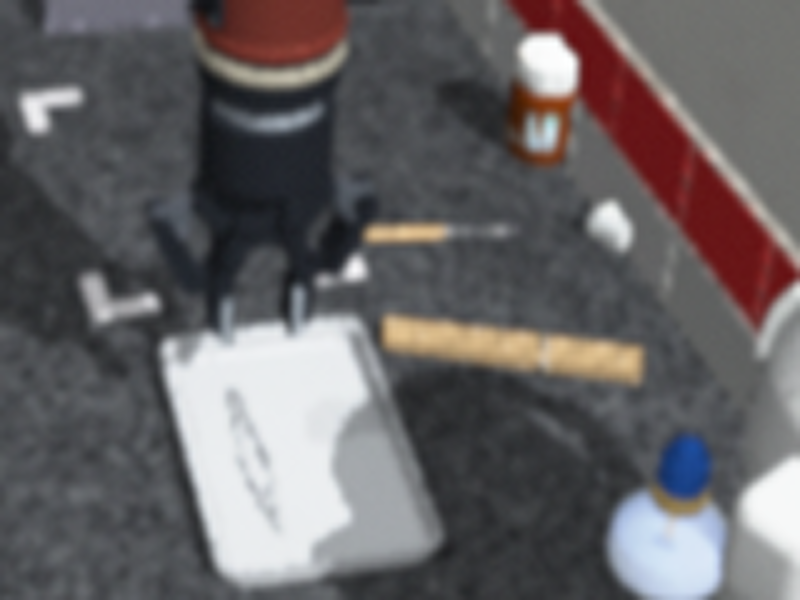

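Run:
```python
from h import *
go((.646,.242,.11,82))
```

```text
t 16.20 grasp [ 0.4551 -0.2451  0.1327] jawyaw -4.7 width 0.0340 F [ 3.6 -2.2  5.5] j6 1.02
x 150.8 y -500.7 z 21.7 | ax 0.44 ay -0.12 az -86.74 | rows 10.5
```

Call:
{"op": "apply_moves", "data": {"deltas": [{"x": 151, "y": -501, "z": 22, "ax": 0, "ay": 0, "az": -86.7}, {"x": 151, "y": -501, "z": 22, "ax": 0, "ay": 0, "az": -86.7}, {"x": 151, "y": -501, "z": 22, "ax": 0, "ay": 0, "az": -86.7}, {"x": 151, "y": -501, "z": 22, "ax": 0, "ay": 0, "az": -86.7}, {"x": 151, "y": -501, "z": 22, "ax": 0, "ay": 0, "az": -86.7}, {"x": 151, "y": -501, "z": 22, "ax": 0, "ay": 0, "az": -86.7}, {"x": 151, "y": -501, "z": 22, "ax": 0, "ay": 0, "az": -86.7}, {"x": 151, "y": -501, "z": 22, "ax": 0, "ay": 0, "az": -86.7}], "claw": 0}}

```text
time: 17.0
eef_pos: [0.5999, 0.1304, 0.2634]
tcp_rot: [0.0, 0.846, 0.533, 0.0]
ft_force: [0.6, -0.7, 0.4]
grip_width: 0.0426
```

Run:
```python
from h import *
snap('side','side16',(220,130,380,250))
go((.646,.242,.11,82))
```

```text
side16 scale 5.0 crop (220, 130, 380, 250)
t 17.05 grasp [0.6021 0.137  0.1085] jawyaw 65.1 width 0.0425 F [-2.2  3.7 -0. ] j6 0.54
x 114.4 y -4.1 z -1.0 | ax 0.10 ay -0.25 az -16.86 | rows 2.3
```

View pics/side16.png

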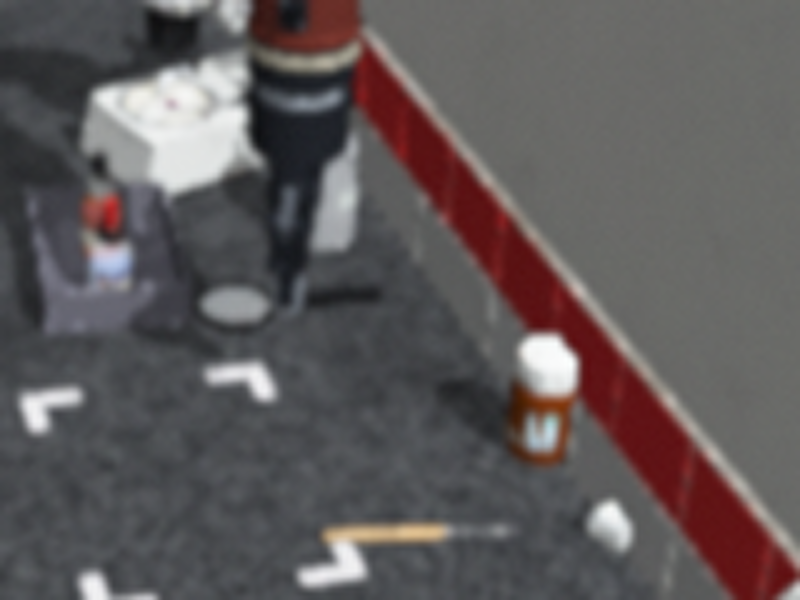

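Call:
{"op": "apply_moves", "data": {"deltas": [{"x": 108, "y": -3, "z": 0, "ax": 0, "ay": 0, "az": -16.5}, {"x": 108, "y": -3, "z": 0, "ax": 0, "ay": 0, "az": -16.5}, {"x": 108, "y": -3, "z": 0, "ax": 0, "ay": 0, "az": -16.5}, {"x": 108, "y": -3, "z": 0, "ax": 0, "ay": 0, "az": -16.5}, {"x": 108, "y": -3, "z": 0, "ax": 0, "ay": 0, "az": -16.5}]}}

```text
time: 17.55
eef_pos: [0.6437, 0.2259, 0.263]
tcp_rot: [-0.0, 0.764, 0.646, -0.001]
ft_force: [0.2, 0.3, -1.1]
grip_width: 0.0426
```

Run:
```python
from h import *
snap('side','side17',(220,130,380,250))
im=snap('top','top17',(190,150,310,240))
go((.646,.242,.021,82))
```

```text
side17 scale 5.0 crop (220, 130, 380, 250)
top17 scale 6.666666666666667 crop (190, 150, 310, 240)
t 17.65 grasp [0.6436 0.2252 0.1086] jawyaw 80.4 width 0.0430 F [ 0.  -0.7  0.1] j6 0.40
x 16.9 y -0.5 z 87.6 | ax -0.03 ay 0.03 az -1.60 | rows 1.8
```

View pics/side17.png

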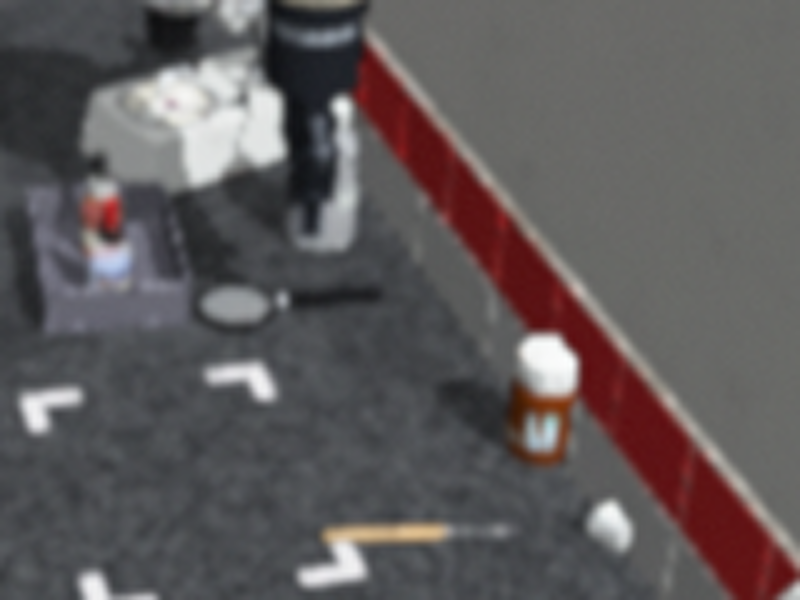

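View pics/top17.png

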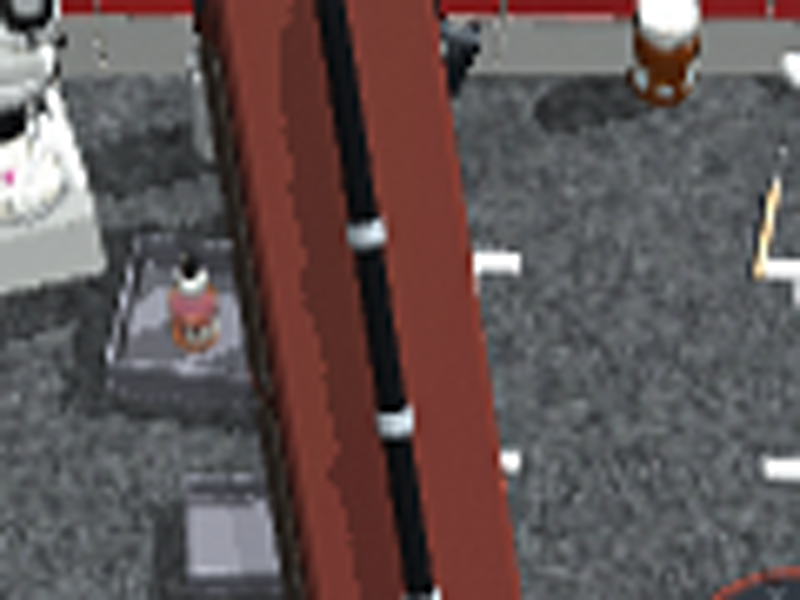

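Call:
{"op": "apply_moves", "data": {"deltas": [{"x": 17, "y": 0, "z": 10, "ax": 0, "ay": 0, "az": -1.6}, {"x": 17, "y": 0, "z": 45, "ax": 0, "ay": 0, "az": -1.6}, {"x": 17, "y": 0, "z": 70, "ax": 0, "ay": 0, "az": -1.6}, {"x": 17, "y": 0, "z": 82, "ax": 0, "ay": 0, "az": -1.6}, {"x": 17, "y": 0, "z": 87, "ax": 0, "ay": 0, "az": -1.6}, {"x": 17, "y": 0, "z": 87, "ax": 0, "ay": 0, "az": -1.6}]}}

```text
time: 18.25
eef_pos: [0.647, 0.2434, 0.1763]
tcp_rot: [-0.0, 0.754, 0.657, -0.0]
ft_force: [1.0, 0.1, 0.6]
grip_width: 0.0424
```

Run:
```python
from h import *
snap('side','side18',(220,130,380,250))
go((.646,.242,.021,82))
```

```text
side18 scale 5.0 crop (220, 130, 380, 250)
t 18.30 grasp [0.6475 0.2435 0.0224] jawyaw 82.1 width 0.0428 F [ 0.1 -0.3  0. ] j6 0.39
x -1.6 y -1.1 z 1.4 | ax 0.06 ay -0.03 az 0.10 | rows 0.0
```

View pics/side18.png

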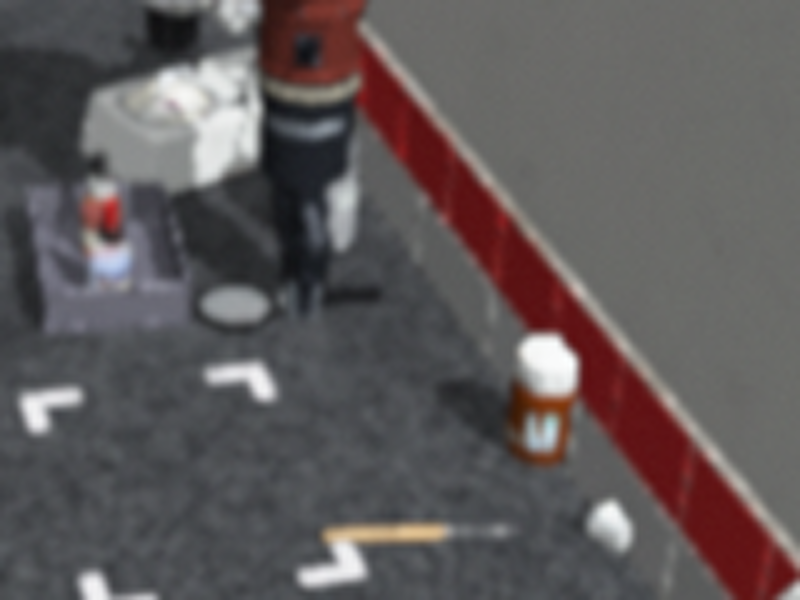

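Call:
{"op": "apply_moves", "data": {"deltas": [{"x": 0, "y": 0, "z": 1, "ax": 0, "ay": 0, "az": 0}, {"x": 0, "y": 0, "z": 1, "ax": 0, "ay": 0, "az": 0}, {"x": 0, "y": 0, "z": 1, "ax": 0, "ay": 0, "az": 0}, {"x": 0, "y": 0, "z": 1, "ax": 0, "ay": 0, "az": 0}, {"x": 0, "y": 0, "z": 1, "ax": 0, "ay": 0, "az": 0}, {"x": 0, "y": 0, "z": 1, "ax": 0, "ay": 0, "az": 0}], "claw": -1}}

```text
time: 18.9
eef_pos: [0.6473, 0.2436, 0.1765]
tcp_rot: [0.0, 0.754, 0.657, 0.001]
ft_force: [-0.2, -0.2, 5.9]
grip_width: 0.01
```

Run:
```python
from h import *
go((.647,.243,.11,82))
```

```text
t 18.90 grasp [0.6476 0.2437 0.0218] jawyaw 82.1 width 0.0100 F [-0.2 -0.2  5.9] j6 0.39
x -0.6 y -0.1 z -88.2 | ax 0.10 ay -0.03 az 0.11 | rows 1.8
```

Call:
{"op": "apply_moves", "data": {"deltas": [{"x": 0, "y": 0, "z": -30, "ax": 0, "ay": 0, "az": 0}, {"x": 0, "y": 0, "z": -70, "ax": 0, "ay": 0, "az": 0}, {"x": 0, "y": 0, "z": -88, "ax": 0, "ay": 0, "az": 0}, {"x": 0, "y": 0, "z": -88, "ax": 0, "ay": 0, "az": 0}]}}

```text
time: 19.3
eef_pos: [0.648, 0.2438, 0.267]
tcp_rot: [0.001, 0.754, 0.657, 0.003]
ft_force: [0.6, -0.2, -0.0]
grip_width: 0.0098
```

Run:
```python
from h import *
snap('side','side19',(220,130,380,250))
go((.507,-.2575,.11,-5))
```

```text
side19 scale 5.0 crop (220, 130, 380, 250)
t 19.35 grasp [0.6478 0.2437 0.1101] jawyaw 82.1 width 0.0105 F [ 0.2 -0.5 -1.3] j6 0.39
x -515.6 y -70.3 z -0.7 | ax 0.07 ay -0.16 az 87.11 | rows 10.4
```

View pics/side19.png

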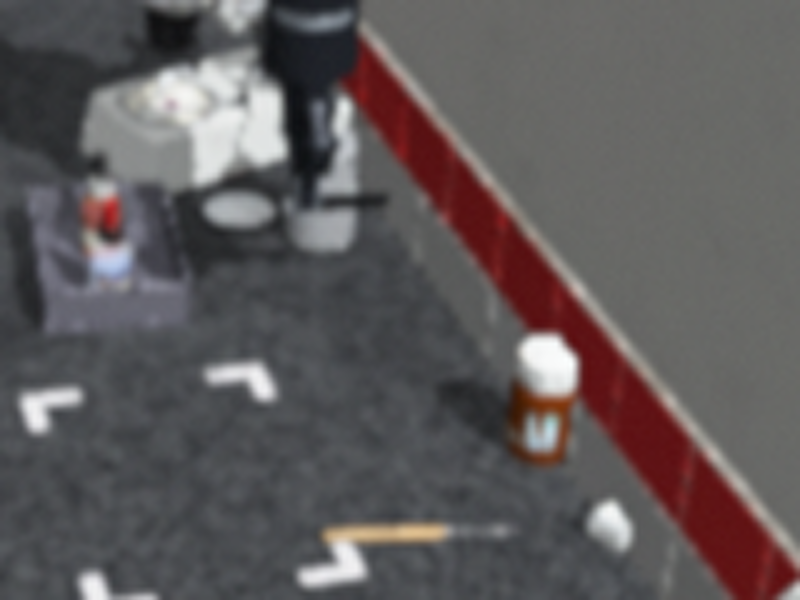

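Call:
{"op": "apply_moves", "data": {"deltas": [{"x": -60, "y": -8, "z": 0, "ax": 0, "ay": 0, "az": 0}, {"x": -515, "y": -70, "z": 0, "ax": 0, "ay": 0, "az": 87}, {"x": -515, "y": -70, "z": 0, "ax": 0, "ay": 0, "az": 87}, {"x": -515, "y": -70, "z": 0, "ax": 0, "ay": 0, "az": 87}, {"x": -515, "y": -70, "z": 0, "ax": 0, "ay": 0, "az": 87}, {"x": -515, "y": -70, "z": 0, "ax": 0, "ay": 0, "az": 87}, {"x": -515, "y": -70, "z": 0, "ax": 0, "ay": 0, "az": 87}, {"x": -515, "y": -70, "z": 0, "ax": 0, "ay": 0, "az": 87}]}}

```text
time: 20.15
eef_pos: [0.5377, -0.1433, 0.262]
tcp_rot: [-0.001, 0.982, 0.187, -0.001]
ft_force: [1.4, -1.0, -1.0]
grip_width: 0.0103
```

Run:
```python
from h import *
go((.507,-.2575,.11,-5))
```

```text
t 20.15 grasp [ 0.5374 -0.1431  0.1073] jawyaw 21.6 width 0.0103 F [ 1.4 -1.  -1. ] j6 0.80
x -70.6 y 94.9 z -2.8 | ax -0.06 ay 0.10 az 26.60 | rows 3.1
```

Call:
{"op": "apply_moves", "data": {"deltas": [{"x": -69, "y": 93, "z": -3, "ax": 0, "ay": 0, "az": 26}, {"x": -69, "y": 93, "z": -3, "ax": 0, "ay": 0, "az": 26}, {"x": -69, "y": 93, "z": -3, "ax": 0, "ay": 0, "az": 26}, {"x": -69, "y": 93, "z": -3, "ax": 0, "ay": 0, "az": 26}, {"x": -69, "y": 93, "z": -3, "ax": 0, "ay": 0, "az": 26}]}}

```text
time: 20.65
eef_pos: [0.5093, -0.2534, 0.2651]
tcp_rot: [-0.001, 0.999, -0.034, -0.001]
ft_force: [-1.1, 0.1, -1.1]
grip_width: 0.0101
```

Run:
```python
from h import *
snap('side','side20',(220,190,380,310))
im=snap('top','top20',(270,140,390,230))
go((.507,-.2575,.0255,-5))
```

```text
side20 scale 5.0 crop (220, 190, 380, 310)
top20 scale 6.666666666666667 crop (270, 140, 390, 230)
t 20.75 grasp [ 0.5097 -0.2524  0.1109] jawyaw -3.8 width 0.0096 F [-0.   0.5 -0.6] j6 1.05
x -2.4 y 5.2 z 85.4 | ax -0.06 ay 0.07 az 1.16 | rows 1.7
```

View pics/side20.png

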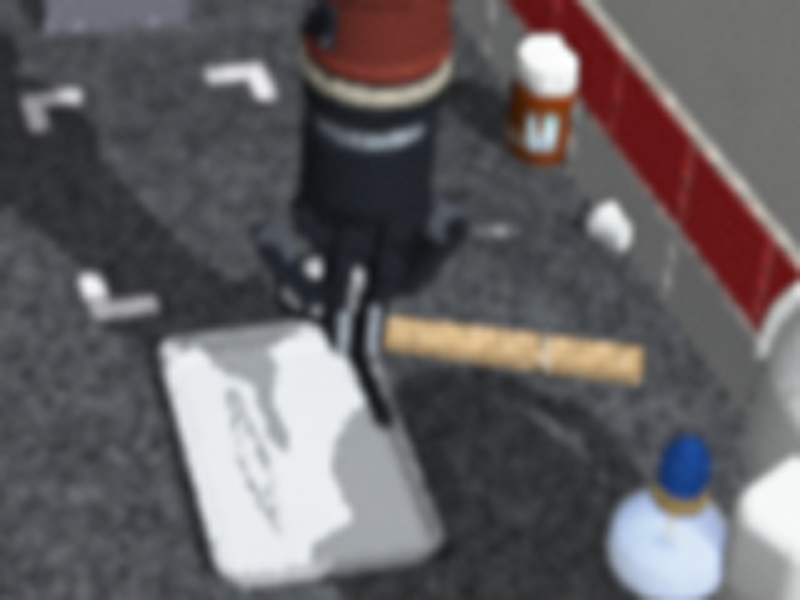

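View pics/top20.png

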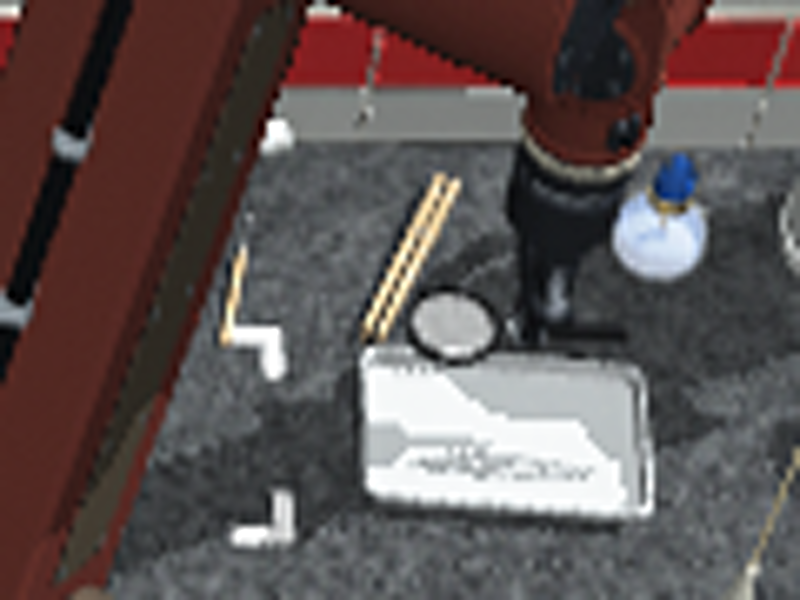

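Call:
{"op": "apply_moves", "data": {"deltas": [{"x": -3, "y": 4, "z": 40, "ax": 0, "ay": 0, "az": 0.8}, {"x": -3, "y": 4, "z": 65, "ax": 0, "ay": 0, "az": 0.8}, {"x": -3, "y": 4, "z": 65, "ax": 0, "ay": 0, "az": 0.8}, {"x": -3, "y": 4, "z": 65, "ax": 0, "ay": 0, "az": 0.8}]}}

```text
time: 21.15
eef_pos: [0.5069, -0.2566, 0.2015]
tcp_rot: [-0.0, 0.999, -0.041, -0.0]
ft_force: [-0.6, -0.1, -0.9]
grip_width: 0.0099
```

Run:
```python
from h import *
snap('side','side21',(220,190,380,310))
im=snap('top','top21',(270,140,390,230))
go((.506,-.2575,.0255,-5))
```

```text
side21 scale 5.0 crop (220, 190, 380, 310)
top21 scale 6.666666666666667 crop (270, 140, 390, 230)
t 21.25 grasp [ 0.5078 -0.2576  0.048 ] jawyaw -4.8 width 0.0100 F [ 0.3 -1.   0.2] j6 1.06
x -1.5 y 0.2 z 22.5 | ax 0.06 ay -0.11 az 0.24 | rows 0.5
```

View pics/side21.png

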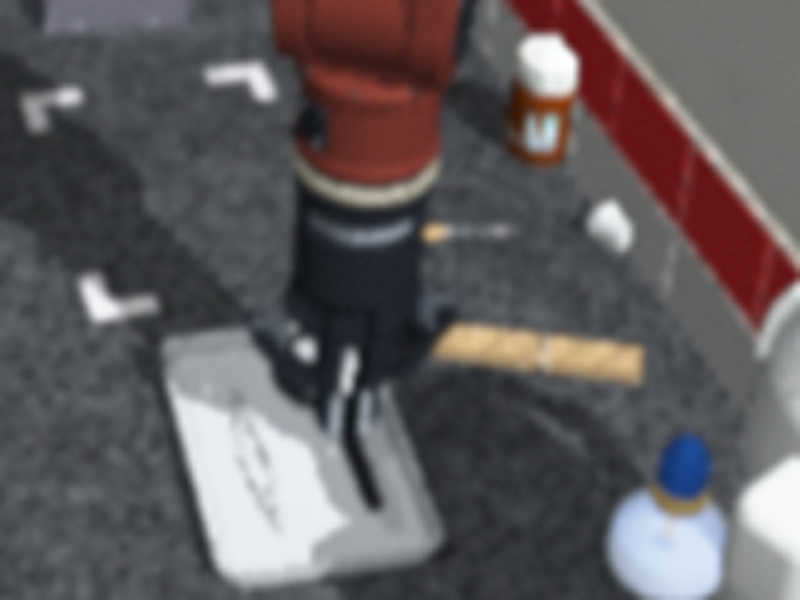

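View pics/top21.png

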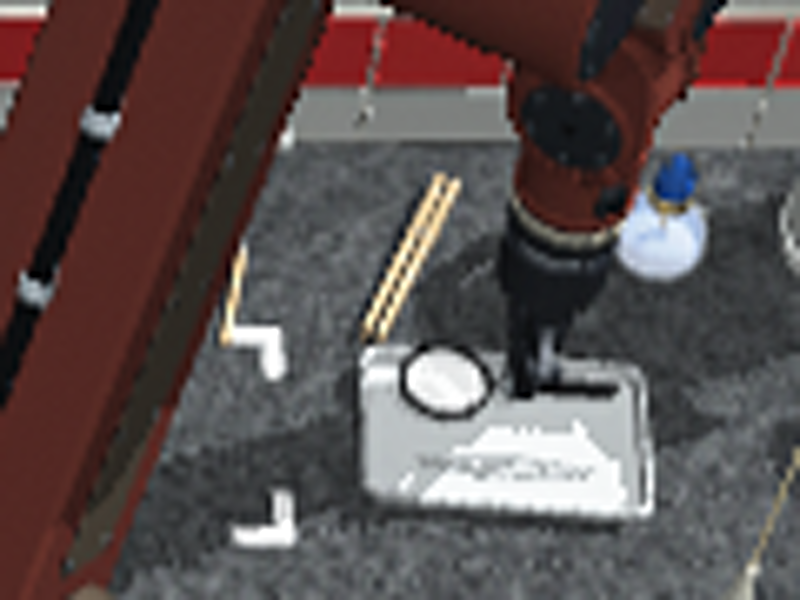

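Call:
{"op": "apply_moves", "data": {"deltas": [{"x": -5, "y": 0, "z": 10, "ax": 0, "ay": 0, "az": 0}, {"x": -5, "y": 0, "z": 18, "ax": 0, "ay": 0, "az": 0}, {"x": -5, "y": 0, "z": 21, "ax": 0, "ay": 0, "az": 0}, {"x": -5, "y": 0, "z": 21, "ax": 0, "ay": 0, "az": 0}]}}

```text
time: 21.65
eef_pos: [0.5014, -0.257, 0.1797]
tcp_rot: [-0.0, 0.999, -0.042, -0.0]
ft_force: [0.3, 0.5, 0.3]
grip_width: 0.0103
```

Run:
```python
from h import *
im=snap('top','top22',(270,140,390,230))
go((.503,-.2575,.0245,-5))
```

```text
top22 scale 6.666666666666667 crop (270, 140, 390, 230)
t 21.70 grasp [ 0.5015 -0.2571  0.0253] jawyaw -4.9 width 0.0100 F [ 0.3  0.  -0.4] j6 1.05
x 1.5 y 0.2 z 0.8 | ax -0.02 ay 0.03 az 0.15 | rows 0.0
```

View pics/top22.png

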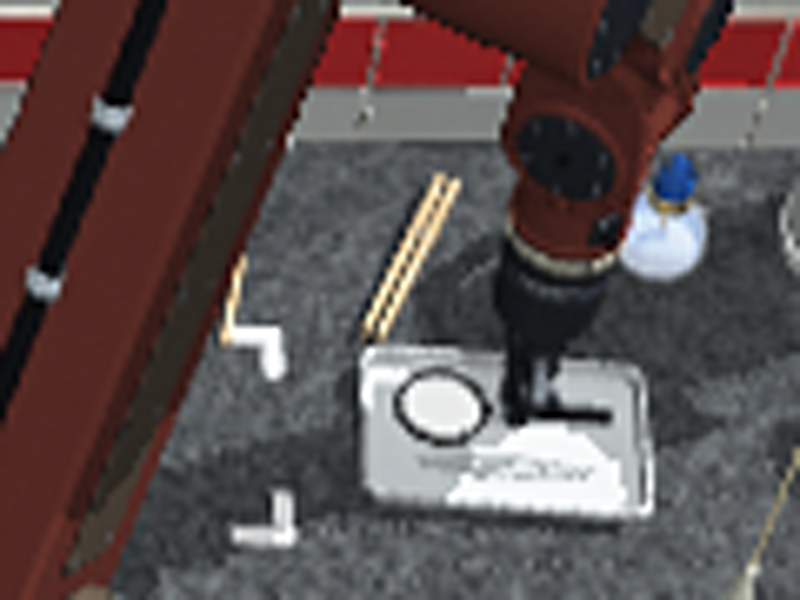

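Call:
{"op": "apply_moves", "data": {"deltas": [{"x": 0, "y": 0, "z": 0, "ax": 0, "ay": 0, "az": 0}, {"x": 0, "y": 0, "z": 0, "ax": 0, "ay": 0, "az": 0}, {"x": 0, "y": 0, "z": 0, "ax": 0, "ay": 0, "az": 0}, {"x": 0, "y": 0, "z": -20, "ax": 0, "ay": 0, "az": 0}, {"x": 0, "y": 0, "z": -60, "ax": 0, "ay": 0, "az": 0}, {"x": 0, "y": 0, "z": -95, "ax": 0, "ay": 0, "az": 0}], "claw": -0.3}}

```text
time: 22.3
eef_pos: [0.5015, -0.2571, 0.2765]
tcp_rot: [-0.0, 0.999, -0.042, -0.0]
ft_force: [0.6, -1.4, -0.2]
grip_width: 0.0298
```

Run:
```python
from h import *
im=snap('side','side23',(220,190,380,310))
go((.6095,-.0588,.11,77.6))
```

```text
side23 scale 5.0 crop (220, 190, 380, 310)
t 22.35 grasp [ 0.5041 -0.2587  0.1276] jawyaw -4.8 width 0.0296 F [ 2.5 -1.6  5. ] j6 1.05
x 89.1 y -207.6 z 17.4 | ax 0.44 ay -0.15 az -82.44 | rows 9.6
```

View pics/side23.png

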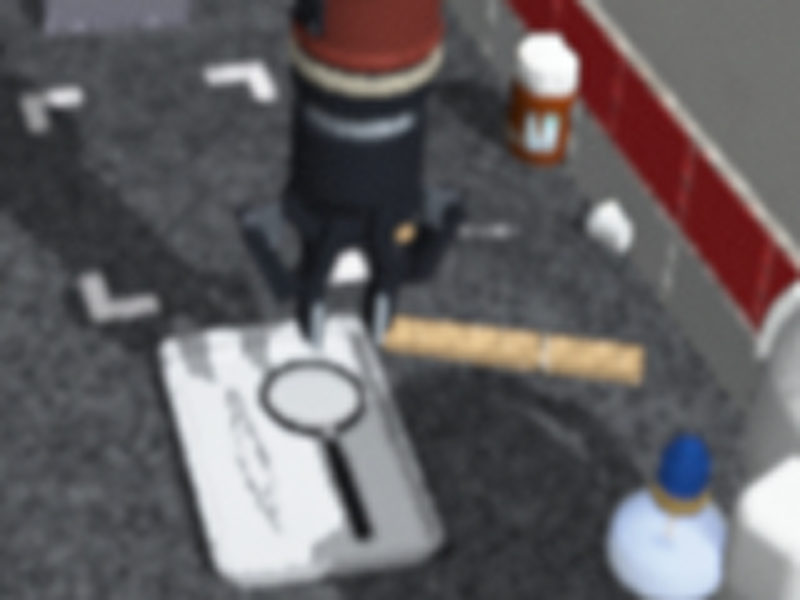

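Call:
{"op": "apply_moves", "data": {"deltas": [{"x": 89, "y": -207, "z": 17, "ax": 0, "ay": 0, "az": -82.4}, {"x": 89, "y": -207, "z": 17, "ax": 0, "ay": 0, "az": -82.4}, {"x": 89, "y": -207, "z": 17, "ax": 0, "ay": 0, "az": -82.4}, {"x": 89, "y": -207, "z": 17, "ax": 0, "ay": 0, "az": -82.4}, {"x": 89, "y": -207, "z": 17, "ax": 0, "ay": 0, "az": -82.4}, {"x": 89, "y": -207, "z": 17, "ax": 0, "ay": 0, "az": -82.4}, {"x": 89, "y": -207, "z": 17, "ax": 0, "ay": 0, "az": -82.4}, {"x": 89, "y": -207, "z": 17, "ax": 0, "ay": 0, "az": -82.4}], "claw": -0.1}}

```text
time: 23.15
eef_pos: [0.6079, -0.0579, 0.2581]
tcp_rot: [0.0, 0.847, 0.532, -0.0]
ft_force: [-0.2, 0.3, -0.2]
grip_width: 0.0386
```

Call:
{"op": "apply_moves", "data": {"deltas": [{"x": 0, "y": 0, "z": 0, "ax": 0, "ay": 0, "az": -14}, {"x": 0, "y": 0, "z": 0, "ax": 0, "ay": 0, "az": -14}, {"x": 0, "y": 0, "z": 0, "ax": 0, "ay": 0, "az": -14}]}}

```text
time: 23.45
eef_pos: [0.6078, -0.0584, 0.2582]
tcp_rot: [0.0, 0.777, 0.629, 0.0]
ft_force: [0.3, 0.2, 0.2]
grip_width: 0.0383
```

Run:
```python
from h import *
im=snap('side','side24',(220,170,380,290))
im=snap('top','top24',(250,140,370,230))
go((.6095,-.0588,.021,77.6))
```

```text
side24 scale 5.0 crop (220, 170, 380, 290)
top24 scale 6.666666666666667 crop (250, 140, 370, 230)
t 23.55 grasp [ 0.6078 -0.0584  0.1035] jawyaw 77.7 width 0.0383 F [ 0.6  0.5 -0.1] j6 -0.00
x -0.0 y 1.7 z 82.5 | ax 0.00 ay 0.00 az 0.14 | rows 1.7
```

View pics/side24.png

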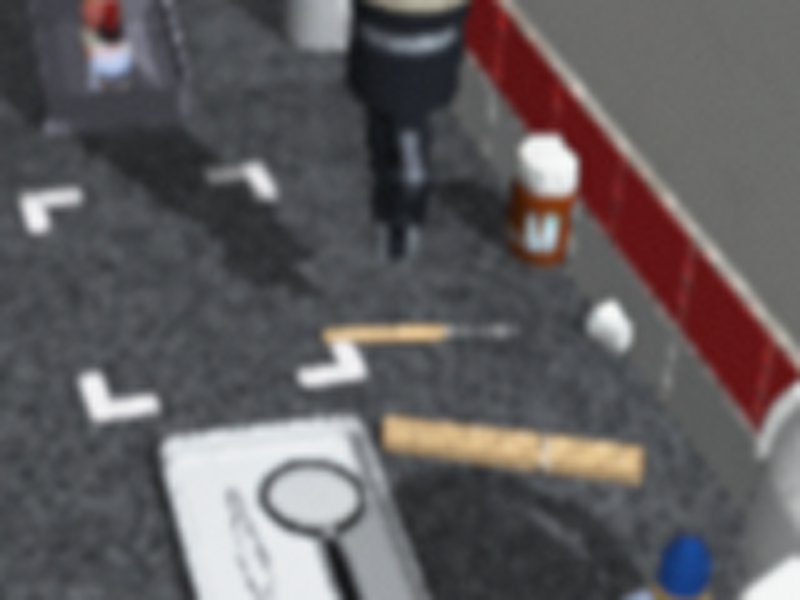

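View pics/top24.png

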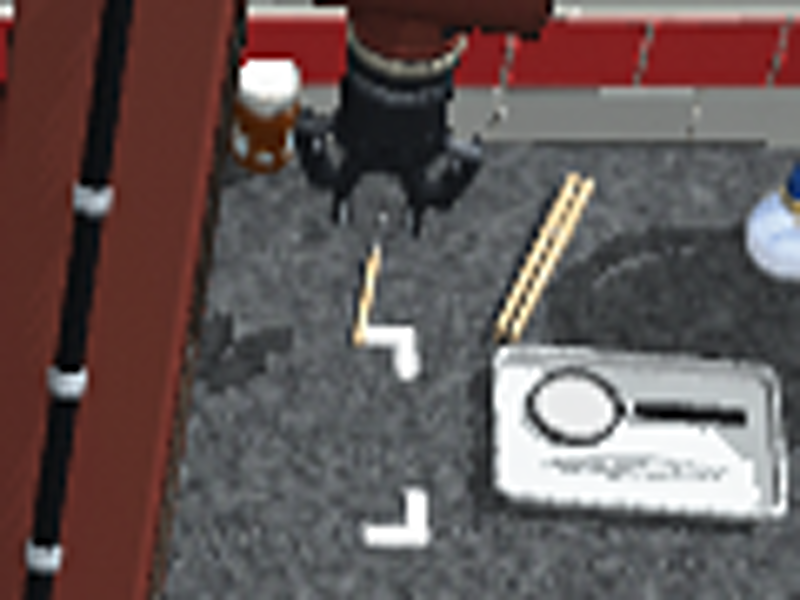

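Call:
{"op": "apply_moves", "data": {"deltas": [{"x": 0, "y": 1.5, "z": 40, "ax": 0, "ay": 0, "az": 0}, {"x": 0, "y": 1.5, "z": 65, "ax": 0, "ay": 0, "az": 0}, {"x": 0, "y": 1.5, "z": 78, "ax": 0, "ay": 0, "az": 0}, {"x": 0, "y": 1.5, "z": 82, "ax": 0, "ay": 0, "az": 0}, {"x": 0, "y": 1.5, "z": 82, "ax": 0, "ay": 0, "az": 0}, {"x": 0, "y": 1.5, "z": 82, "ax": 0, "ay": 0, "az": 0}]}}

```text
time: 24.15
eef_pos: [0.61, -0.0589, 0.1775]
tcp_rot: [0.001, 0.778, 0.629, 0.001]
ft_force: [0.4, -0.1, -0.0]
grip_width: 0.0389
```

Run:
```python
from h import *
im=snap('side','side25',(220,170,380,290))
im=snap('top','top25',(250,140,370,230))
go((.6095,-.0588,.0205,77.6))
```

```text
side25 scale 5.0 crop (220, 170, 380, 290)
top25 scale 6.666666666666667 crop (250, 140, 370, 230)
t 24.25 grasp [ 0.6102 -0.0589  0.0228] jawyaw 77.9 width 0.0384 F [ 0.1 -1.  -0. ] j6 -0.00
x -0.0 y -0.4 z 2.3 | ax 0.12 ay -0.00 az 0.29 | rows 0.0
```

View pics/side25.png

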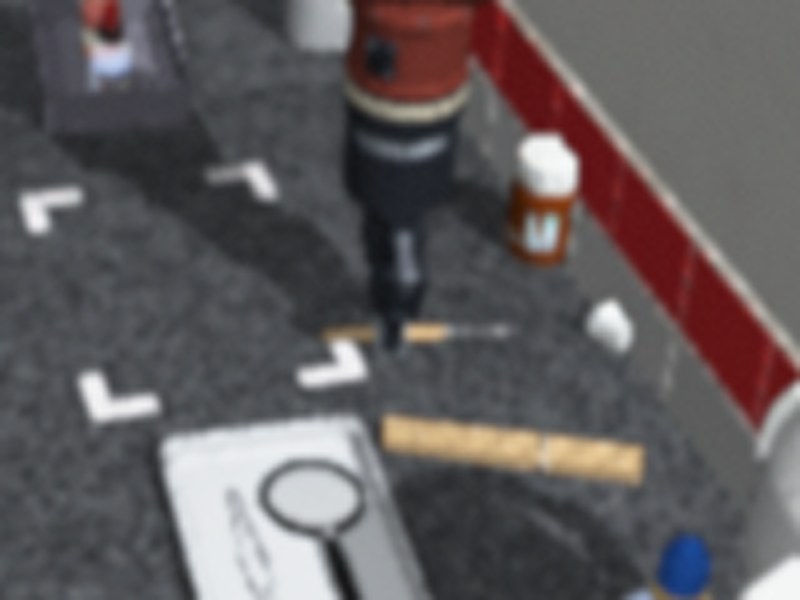

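View pics/top25.png

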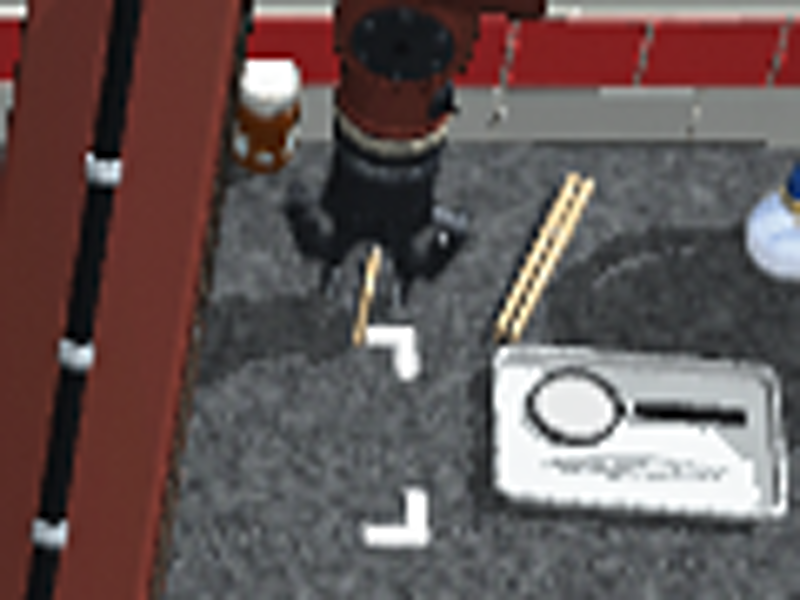

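Fingers straddle the handle (top crop 368,285). Lower 2 mm and close.

Call:
{"op": "apply_moves", "data": {"deltas": [{"x": 0, "y": 0, "z": 2.3, "ax": 0, "ay": 0, "az": 0}, {"x": 0, "y": 0, "z": 2.3, "ax": 0, "ay": 0, "az": 0}, {"x": 0, "y": 0, "z": 2.3, "ax": 0, "ay": 0, "az": 0}, {"x": 0, "y": 0, "z": 2.3, "ax": 0, "ay": 0, "az": 0}, {"x": 0, "y": 0, "z": 2.3, "ax": 0, "ay": 0, "az": 0}, {"x": 0, "y": 0, "z": 2.3, "ax": 0, "ay": 0, "az": 0}, {"x": 0, "y": 0, "z": 2.3, "ax": 0, "ay": 0, "az": 0}], "claw": -1}}

```text
time: 24.95
eef_pos: [0.6094, -0.0588, 0.1743]
tcp_rot: [0.0, 0.778, 0.629, 0.0]
ft_force: [-2.0, 1.1, 5.6]
grip_width: 0.0051
```

Call:
{"op": "apply_moves", "data": {"deltas": [{"x": 0, "y": 0, "z": -30, "ax": 0, "ay": 0, "az": 0}, {"x": 0, "y": 0, "z": -70, "ax": 0, "ay": 0, "az": 0}, {"x": 0, "y": 0, "z": -88, "ax": 0, "ay": 0, "az": 0}, {"x": 0, "y": 0, "z": -88, "ax": 0, "ay": 0, "az": 0}]}}

```text
time: 25.35
eef_pos: [0.6105, -0.0589, 0.2649]
tcp_rot: [0.002, 0.778, 0.629, 0.002]
ft_force: [0.7, -0.5, 0.4]
grip_width: 0.0054
```

Run:
```python
from h import *
im=snap('side','side26',(220,170,380,290))
im=snap('top','top26',(250,140,370,230))
go((.4747,-.2866,.11,3))
```

```text
side26 scale 5.0 crop (220, 170, 380, 290)
top26 scale 6.666666666666667 crop (250, 140, 370, 230)
t 25.45 grasp [ 0.6092 -0.0587  0.1069] jawyaw 77.9 width 0.0053 F [-0.2 -0.1 -0.4] j6 -0.00
x -251.0 y -83.7 z -3.1 | ax 0.00 ay 0.00 az 74.91 | rows 8.7
```

View pics/side26.png

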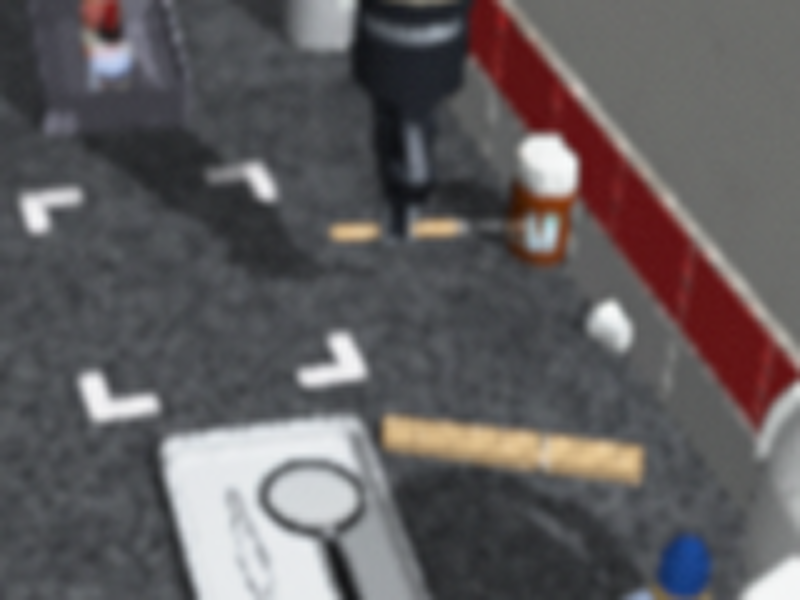

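Call:
{"op": "apply_moves", "data": {"deltas": [{"x": -251, "y": -84, "z": -3, "ax": 0, "ay": 0, "az": -105}, {"x": -251, "y": -84, "z": -3, "ax": 0, "ay": 0, "az": -105}, {"x": -251, "y": -84, "z": -3, "ax": 0, "ay": 0, "az": -105}, {"x": -251, "y": -84, "z": -3, "ax": 0, "ay": 0, "az": -105}, {"x": -251, "y": -84, "z": -3, "ax": 0, "ay": 0, "az": -105}, {"x": -251, "y": -84, "z": -3, "ax": 0, "ay": 0, "az": -105}, {"x": -251, "y": -84, "z": -3, "ax": 0, "ay": 0, "az": -105}, {"x": -251, "y": -84, "z": -3, "ax": 0, "ay": 0, "az": -105}]}}

```text
time: 26.25
eef_pos: [0.4733, -0.2873, 0.2632]
tcp_rot: [-0.001, 0.31, 0.951, 0.001]
ft_force: [0.7, 0.3, -0.7]
grip_width: 0.0052
```

Run:
```python
from h import *
go((.4747,-.2866,.11,3))
```

```text
t 26.25 grasp [ 0.473  -0.287   0.1085] jawyaw 143.9 width 0.0052 F [ 0.7  0.3 -0.7] j6 -1.62
x -0.7 y 1.4 z -1.5 | ax 0.06 ay -0.15 az -39.12 | rows 4.6
```

Call:
{"op": "apply_moves", "data": {"deltas": [{"x": 0, "y": 1, "z": 0, "ax": 0, "ay": 0, "az": -39}, {"x": 0, "y": 1, "z": 0, "ax": 0, "ay": 0, "az": -39}, {"x": 0, "y": 1, "z": 0, "ax": 0, "ay": 0, "az": -39}, {"x": 0, "y": 1, "z": 0, "ax": 0, "ay": 0, "az": -39}, {"x": 0, "y": 1, "z": 0, "ax": 0, "ay": 0, "az": -39}, {"x": 0, "y": 1, "z": 0, "ax": 0, "ay": 0, "az": -39}]}}

```text
time: 26.85
eef_pos: [0.4746, -0.2854, 0.2634]
tcp_rot: [-0.001, -0.024, 1.0, 0.001]
ft_force: [-1.3, -0.3, -0.5]
grip_width: 0.0057
```

Run:
```python
from h import *
im=snap('side','side27',(220,190,380,310))
im=snap('top','top27',(270,140,390,230))
go((.4747,-.2866,.045,3),(.4747,-.2866,.025,3))
```

```text
side27 scale 5.0 crop (220, 190, 380, 310)
top27 scale 6.666666666666667 crop (270, 140, 390, 230)
t 26.95 grasp [ 0.4746 -0.2853  0.1092] jawyaw -177.5 width 0.0058 F [-0.5 -0.1 -0.7] j6 -2.29
x 0.1 y -1.2 z 64.2 | ax 0.07 ay -0.08 az -0.48 | rows 1.3
x 0.0 y -1.2 z 84.2 | ax 0.07 ay -0.08 az -0.48 | rows 1.7
```

View pics/side27.png

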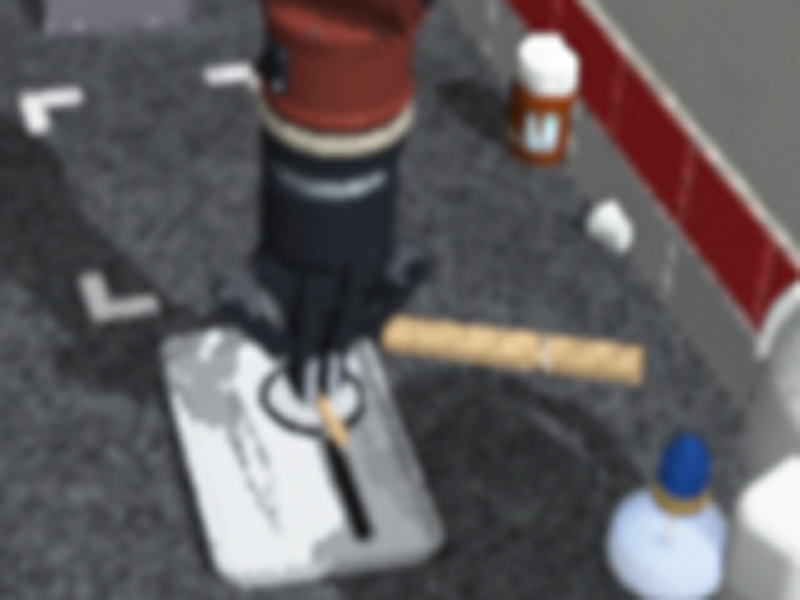

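View pics/top27.png

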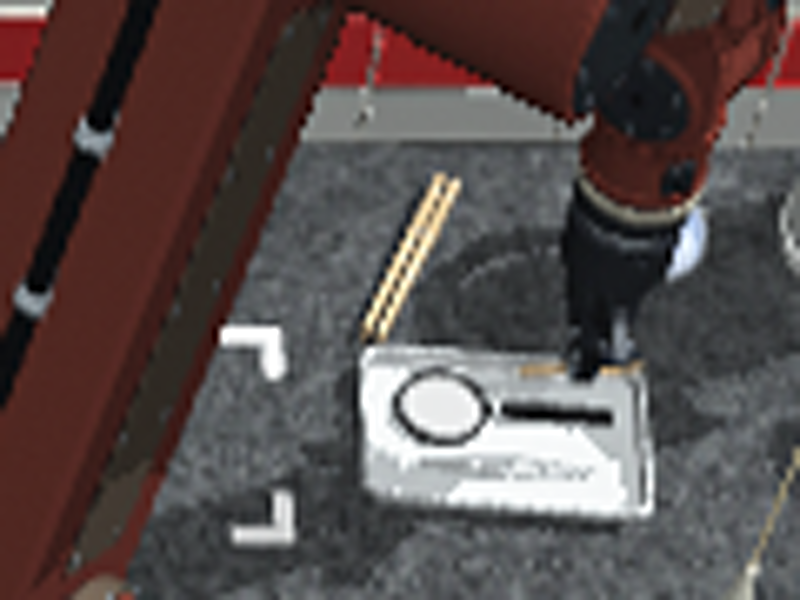

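Call:
{"op": "apply_moves", "data": {"deltas": [{"x": 0, "y": -2, "z": 40, "ax": 0, "ay": 0, "az": 0}, {"x": 0, "y": -2, "z": 66, "ax": 0, "ay": 0, "az": 0}, {"x": 0, "y": -2, "z": 70, "ax": 0, "ay": 0, "az": 0}, {"x": 0, "y": -2, "z": 70, "ax": 0, "ay": 0, "az": 0}]}}

```text
time: 27.35
eef_pos: [0.475, -0.2875, 0.1944]
tcp_rot: [-0.001, -0.023, 1.0, 0.001]
ft_force: [-0.3, -0.0, 0.0]
grip_width: 0.0058
```

Run:
```python
from h import *
im=snap('top','top28',(270,140,390,230))
im=snap('side','side28',(220,190,380,310))
go((.4747,-.2866,.025,3))
```

```text
top28 scale 6.666666666666667 crop (270, 140, 390, 230)
side28 scale 5.0 crop (220, 190, 380, 310)
t 27.45 grasp [ 0.4759 -0.2882  0.0413] jawyaw -177.4 width 0.0055 F [ 0.1 -1.1  0.5] j6 -2.29
x 1.0 y 1.6 z 16.3 | ax -0.05 ay 0.06 az -0.37 | rows 0.3
```

View pics/top28.png

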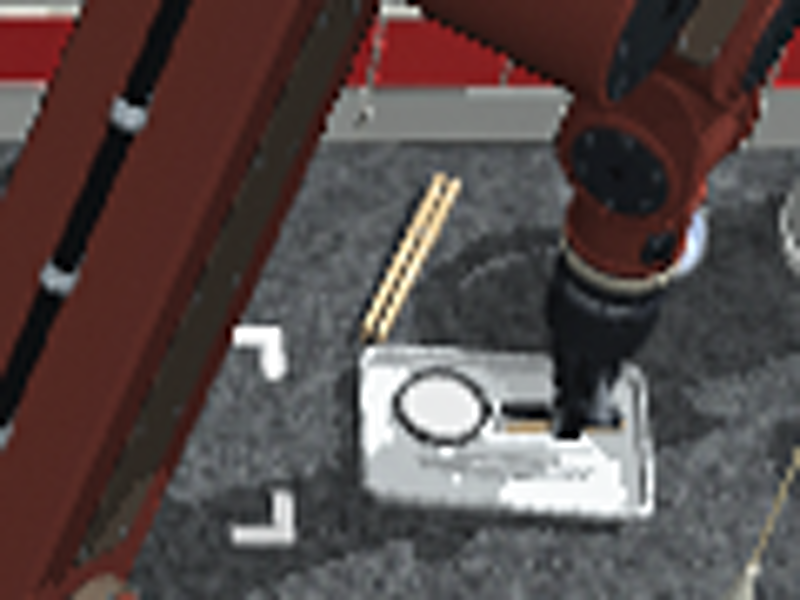

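View pics/side28.png

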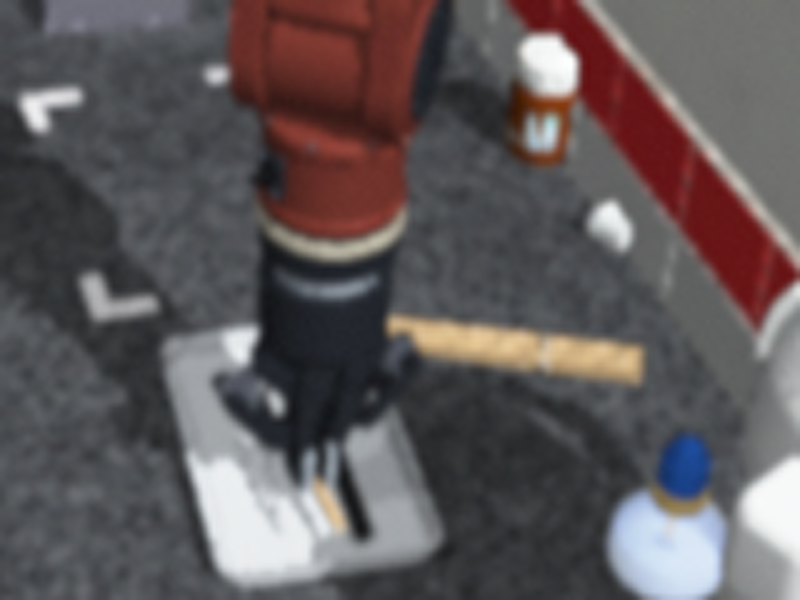

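Call:
{"op": "apply_moves", "data": {"deltas": [{"x": 0, "y": 1, "z": 10, "ax": 0, "ay": 0, "az": 0}, {"x": 0, "y": 1, "z": 15, "ax": 0, "ay": 0, "az": 0}, {"x": 0, "y": 1, "z": 15, "ax": 0, "ay": 0, "az": 0}, {"x": 0, "y": 1, "z": 15, "ax": 0, "ay": 0, "az": 0}]}}

```text
time: 27.85
eef_pos: [0.4752, -0.2867, 0.18]
tcp_rot: [-0.0, -0.023, 1.0, 0.0]
ft_force: [-0.7, 0.3, -0.4]
grip_width: 0.0054
```

Call:
{"op": "apply_moves", "data": {"deltas": [{"x": 0, "y": 0, "z": 0, "ax": 0, "ay": 0, "az": 0}, {"x": 0, "y": 0, "z": 0, "ax": 0, "ay": 0, "az": 0}, {"x": 0, "y": 0, "z": 0, "ax": 0, "ay": 0, "az": 0}, {"x": 0, "y": 0, "z": -20, "ax": 0, "ay": 0, "az": 0}, {"x": 0, "y": 0, "z": -60, "ax": 0, "ay": 0, "az": 0}, {"x": 0, "y": 0, "z": -95, "ax": 0, "ay": 0, "az": 0}], "claw": -0.6}}

```text
time: 28.45
eef_pos: [0.475, -0.2866, 0.2762]
tcp_rot: [-0.0, -0.023, 1.0, 0.0]
ft_force: [0.9, -1.7, 0.5]
grip_width: 0.0172
```

Run:
```python
from h import *
im=snap('top','top29',(270,140,390,230))
im=snap('side','side29',(220,190,380,310))
go((.642,-.197,.12,63.8))
```

```text
top29 scale 6.666666666666667 crop (270, 140, 390, 230)
side29 scale 5.0 crop (220, 190, 380, 310)
t 28.55 grasp [ 0.4776 -0.2886  0.1249] jawyaw -177.3 width 0.0167 F [ 1.2 -0.2 -0.4] j6 -2.29
x -169.3 y 83.1 z 5.5 | ax -0.44 ay 0.15 az -61.13 | rows 7.1
```

View pics/top29.png

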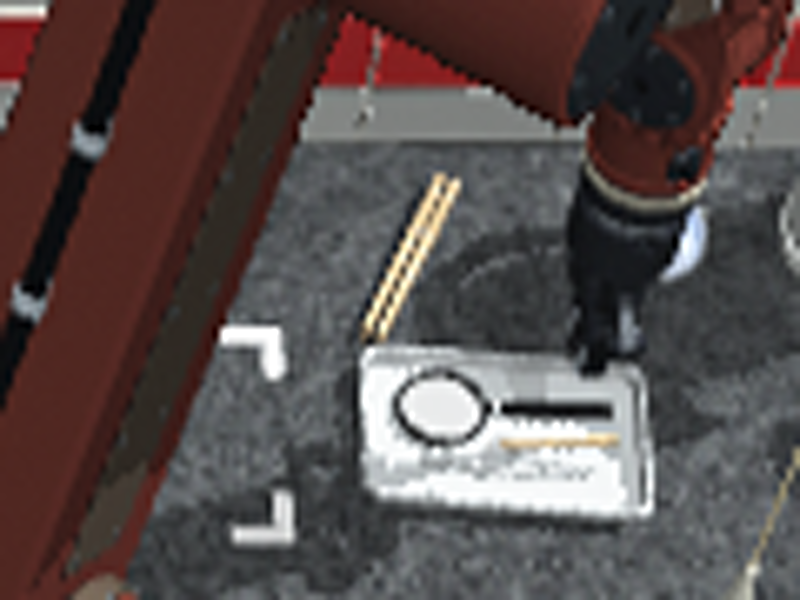

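View pics/side29.png

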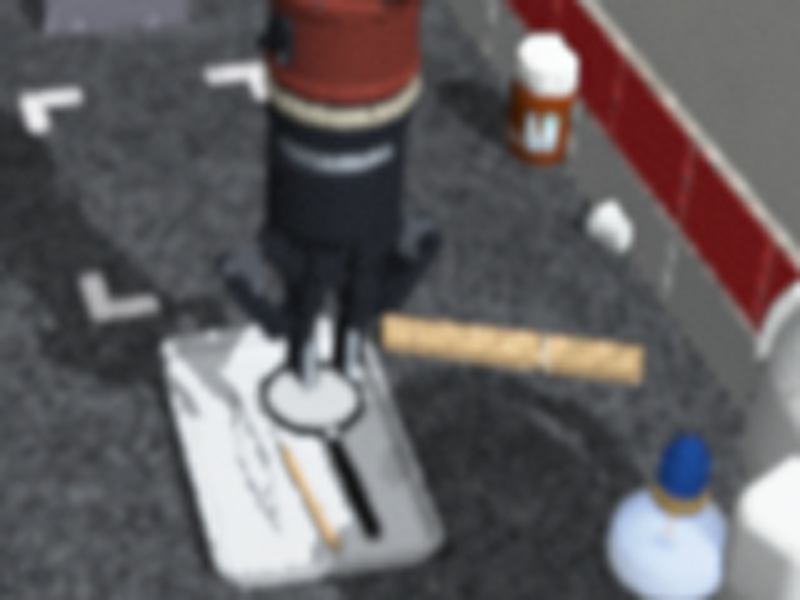

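Run:
```python
from h import *
go((.430,-.2414,.10,85))
```

```text
t 28.55 grasp [ 0.4776 -0.2886  0.1249] jawyaw -177.3 width 0.0167 F [ 1.2 -0.2 -0.4] j6 -2.29
x 44.6 y 48.7 z 24.4 | ax -0.48 ay 0.06 az -82.33 | rows 9.6
```

Call:
{"op": "apply_moves", "data": {"deltas": [{"x": 44, "y": 48, "z": 10, "ax": 0, "ay": 0, "az": 97.7}, {"x": 44, "y": 48, "z": 10, "ax": 0, "ay": 0, "az": 97.7}, {"x": 44, "y": 48, "z": 10, "ax": 0, "ay": 0, "az": 97.7}, {"x": 44, "y": 48, "z": 10, "ax": 0, "ay": 0, "az": 97.7}, {"x": 44, "y": 48, "z": 10, "ax": 0, "ay": 0, "az": 97.7}, {"x": 44, "y": 48, "z": 10, "ax": 0, "ay": 0, "az": 97.7}, {"x": 44, "y": 48, "z": 10, "ax": 0, "ay": 0, "az": 97.7}, {"x": 44, "y": 48, "z": 10, "ax": 0, "ay": 0, "az": 97.7}], "claw": -1}}

```text
time: 29.35
eef_pos: [0.4288, -0.2407, 0.2645]
tcp_rot: [-0.0, 0.548, 0.837, 0.0]
ft_force: [-0.7, 0.1, 0.2]
grip_width: -0.0002
```

Run:
```python
from h import *
go((.430,-.2414,.10,85))
```

```text
t 29.35 grasp [ 0.4288 -0.2406  0.1098] jawyaw 113.6 width -0.0002 F [-0.7  0.1  0.2] j6 -1.07
x -1.1 y 0.8 z 9.8 | ax -0.02 ay -0.03 az 28.56 | rows 3.3
```

Call:
{"op": "apply_moves", "data": {"deltas": [{"x": -1, "y": 1, "z": 20, "ax": 0, "ay": 0, "az": 28.5}, {"x": -1, "y": 1, "z": 40, "ax": 0, "ay": 0, "az": 28.5}, {"x": -1, "y": 1, "z": 50, "ax": 0, "ay": 0, "az": 28.5}, {"x": -1, "y": 1, "z": 55, "ax": 0, "ay": 0, "az": 28.5}, {"x": -1, "y": 1, "z": 55, "ax": 0, "ay": 0, "az": 28.5}, {"x": -1, "y": 1, "z": 55, "ax": 0, "ay": 0, "az": 28.5}]}}

```text
time: 29.95
eef_pos: [0.4302, -0.2413, 0.2098]
tcp_rot: [-0.0, 0.734, 0.679, -0.0]
ft_force: [-0.4, -0.6, 0.1]
grip_width: 0.0001
```

Run:
```python
from h import *
im=snap('top','top30',(270,140,390,230))
im=snap('side','side30',(220,190,380,310))
go((.430,-.2414,.0235,85))
```

```text
top30 scale 6.666666666666667 crop (270, 140, 390, 230)
side30 scale 5.0 crop (220, 190, 380, 310)
t 30.05 grasp [ 0.4305 -0.2415  0.0555] jawyaw 85.5 width 0.0000 F [-0.4 -0.7 -0.4] j6 -0.58
x 0.0 y -0.5 z 32.0 | ax 0.02 ay 0.02 az 0.49 | rows 0.6
```

View pics/top30.png

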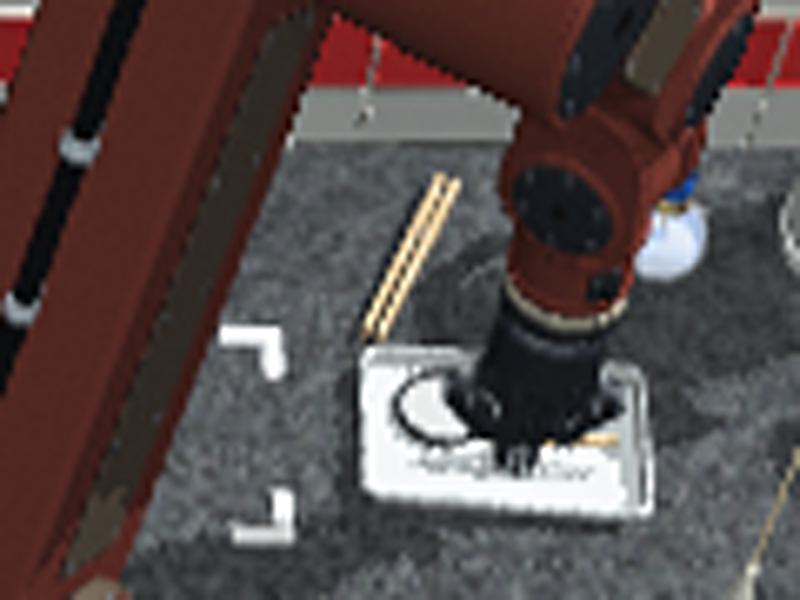

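View pics/side30.png

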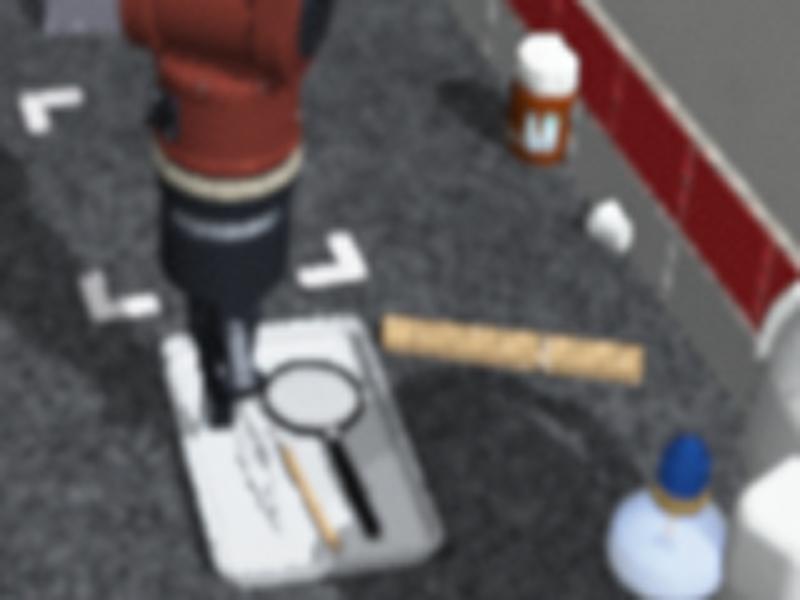

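Run:
```python
from h import *
for n,o,f in(('side',(220,190),5),('top',(270,140),6.667)):
    for dx in(-.011,0,.011):
        p=np.array([.4305,-.2415,.004])+dx*np.array([.996,-.091,0])
        print(n,dx,np.round((proj(n,p)+.5-o)*f))
    for lx in(-.064,-.036,.064): print('floor',lx,np.round((proj(n,np.array([.481,-.246,.002])+lx*np.array([.996,-.091,0]))+.5-o)*f),'rim',np.round((proj(n,np.array([.481,-.246,.018])+lx*np.array([.996,-.091,0]))+.5-o)*f))
```

```text
side -0.011 [205. 465.]
side 0 [222. 463.]
side 0.011 [239. 461.]
floor -0.064 [201. 468.] rim [201. 449.]
floor -0.036 [245. 462.] rim [246. 444.]
floor 0.064 [400. 441.] rim [402. 423.]
top -0.011 [509. 507.]
top 0 [509. 494.]
top 0.011 [508. 482.]
floor -0.064 [509. 511.] rim [513. 498.]
floor -0.036 [508. 479.] rim [511. 466.]
floor 0.064 [502. 370.] rim [506. 356.]
```

Call:
{"op": "apply_moves", "data": {"deltas": [{"x": 0, "y": -1, "z": 12, "ax": 0, "ay": 0, "az": 0}, {"x": 0, "y": -1, "z": 20, "ax": 0, "ay": 0, "az": 0}, {"x": 0, "y": -1, "z": 24, "ax": 0, "ay": 0, "az": 0}, {"x": 0, "y": -1, "z": 26, "ax": 0, "ay": 0, "az": 0}]}}

```text
time: 30.45
eef_pos: [0.4292, -0.2412, 0.1837]
tcp_rot: [-0.0, 0.735, 0.678, -0.0]
ft_force: [0.9, 0.1, -0.8]
grip_width: -0.0
```

Call:
{"op": "apply_moves", "data": {"deltas": [{"x": 0, "y": 0, "z": 2, "ax": 0, "ay": 0, "az": 0}, {"x": 0, "y": 0, "z": 4, "ax": 0, "ay": 0, "az": 0}, {"x": 0, "y": 0, "z": 4, "ax": 0, "ay": 0, "az": 0}]}}

```text
time: 30.75
eef_pos: [0.4294, -0.2413, 0.1799]
tcp_rot: [-0.0, 0.735, 0.678, -0.0]
ft_force: [0.3, 0.4, -0.1]
grip_width: 0.0001
```

Run:
```python
from h import *
im=snap('side','side31',(220,190,380,310))
go((.430,-.2414,.0235,85),(.441,-.2424,.0235,85))
```

```text
side31 scale 5.0 crop (220, 190, 380, 310)
t 30.80 grasp [ 0.4294 -0.2413  0.0253] jawyaw 85.4 width -0.0003 F [0.2 0.4 0.2] j6 -0.58
x -0.0 y 0.6 z 1.8 | ax 0.00 ay 0.00 az 0.41 | rows 0.0
x -0.1 y 11.7 z 1.8 | ax 0.00 ay 0.00 az 0.41 | rows 0.2
```

View pics/side31.png

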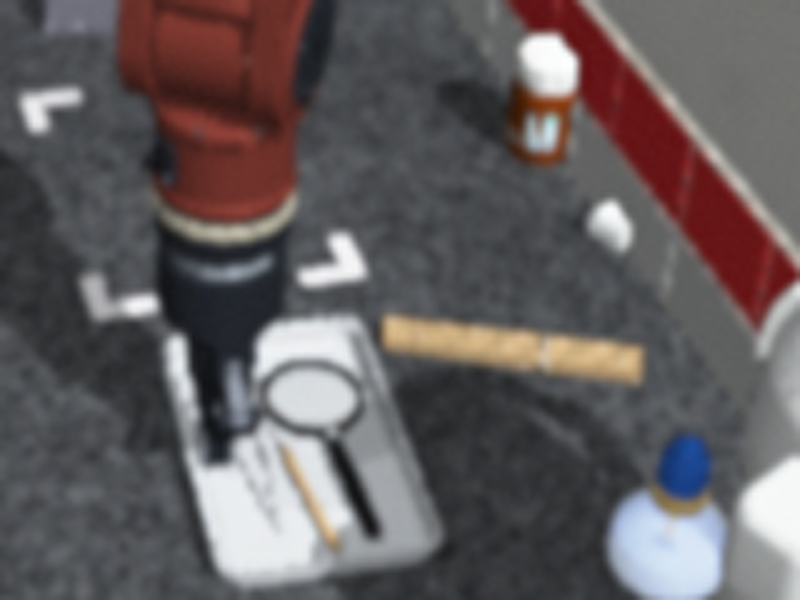

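Tip at 7 mm height, no contact. Lower 2 mm more and push the forceps ~10 mm in +x, then come back and up.

Call:
{"op": "apply_moves", "data": {"deltas": [{"x": 0, "y": 0, "z": 2, "ax": 0, "ay": 0, "az": 0}, {"x": 0, "y": 2, "z": 2, "ax": 0, "ay": 0, "az": 0}, {"x": 0, "y": 5, "z": 2, "ax": 0, "ay": 0, "az": 0}, {"x": 0, "y": 8, "z": 2, "ax": 0, "ay": 0, "az": 0}, {"x": 0, "y": 10, "z": 2, "ax": 0, "ay": 0, "az": 0}, {"x": 0, "y": 10, "z": 2, "ax": 0, "ay": 0, "az": 0}]}}

```text
time: 31.4
eef_pos: [0.4397, -0.2421, 0.178]
tcp_rot: [0.0, 0.735, 0.678, 0.0]
ft_force: [-0.1, -0.0, -0.3]
grip_width: 0.0001
```

Call:
{"op": "apply_moves", "data": {"deltas": [{"x": 0, "y": -3, "z": 0, "ax": 0, "ay": 0, "az": 0}, {"x": 0, "y": -3, "z": -30, "ax": 0, "ay": 0, "az": 0}, {"x": 0, "y": -3, "z": -75, "ax": 0, "ay": 0, "az": 0}, {"x": 0, "y": -3, "z": -90, "ax": 0, "ay": 0, "az": 0}]}}

```text
time: 31.8
eef_pos: [0.4369, -0.2424, 0.2713]
tcp_rot: [0.002, 0.735, 0.678, 0.0]
ft_force: [0.5, -0.1, -0.4]
grip_width: 0.0003
```

Run:
```python
from h import *
im=snap('side','side32',(220,190,380,310))
im=snap('top','top32',(270,140,390,230))
go((.642,-.197,.12,63.8))
```

```text
side32 scale 5.0 crop (220, 190, 380, 310)
top32 scale 6.666666666666667 crop (270, 140, 390, 230)
t 31.90 grasp [ 0.4375 -0.2429  0.1156] jawyaw 85.4 width -0.0000 F [-0.1 -1.  -1.2] j6 -0.57
x 61.7 y 200.8 z -3.8 | ax 0.24 ay 0.10 az 21.61 | rows 4.2
```

View pics/side32.png

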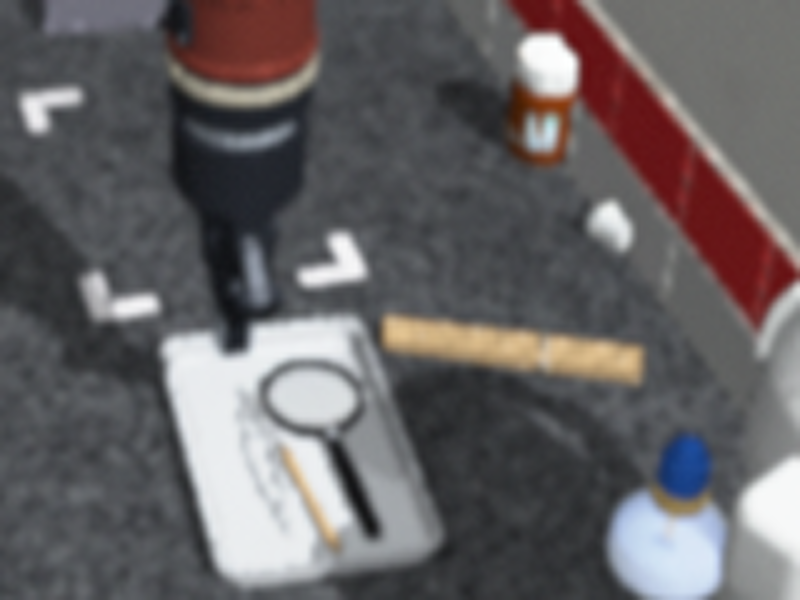

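View pics/top32.png

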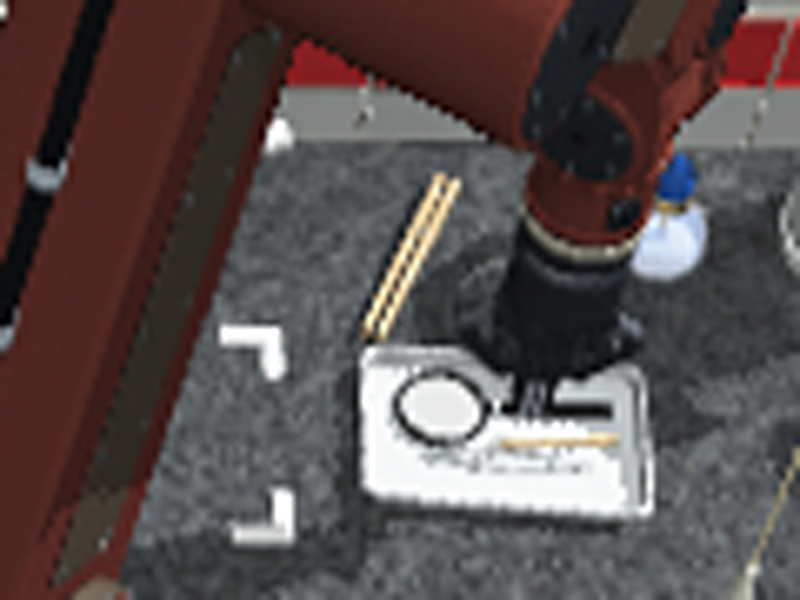

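Call:
{"op": "apply_moves", "data": {"deltas": [{"x": 62, "y": 201, "z": 0, "ax": 0, "ay": 0, "az": 21.6}, {"x": 62, "y": 201, "z": 0, "ax": 0, "ay": 0, "az": 21.6}, {"x": 62, "y": 201, "z": 0, "ax": 0, "ay": 0, "az": 21.6}, {"x": 62, "y": 201, "z": 0, "ax": 0, "ay": 0, "az": 21.6}, {"x": 62, "y": 201, "z": 0, "ax": 0, "ay": 0, "az": 21.6}, {"x": 62, "y": 201, "z": 0, "ax": 0, "ay": 0, "az": 21.6}, {"x": 62, "y": 201, "z": 0, "ax": 0, "ay": 0, "az": 21.6}], "claw": 0.2}}

```text
time: 32.6
eef_pos: [0.6407, -0.196, 0.2664]
tcp_rot: [-0.001, 0.849, 0.529, -0.001]
ft_force: [-1.1, 0.5, -0.5]
grip_width: 0.0512
```

Run:
```python
from h import *
im=snap('side','side33',(220,190,380,310))
im=snap('top','top33',(270,140,390,230))
go((.642,-.197,.028,63.8))
```

```text
side33 scale 5.0 crop (220, 190, 380, 310)
top33 scale 6.666666666666667 crop (270, 140, 390, 230)
t 32.70 grasp [ 0.6401 -0.1964  0.1126] jawyaw 63.8 width 0.0512 F [-0.2 -0.5 -0.2] j6 0.05
x 0.3 y 1.8 z 84.6 | ax -0.10 ay 0.02 az -0.04 | rows 1.7
```

View pics/side33.png

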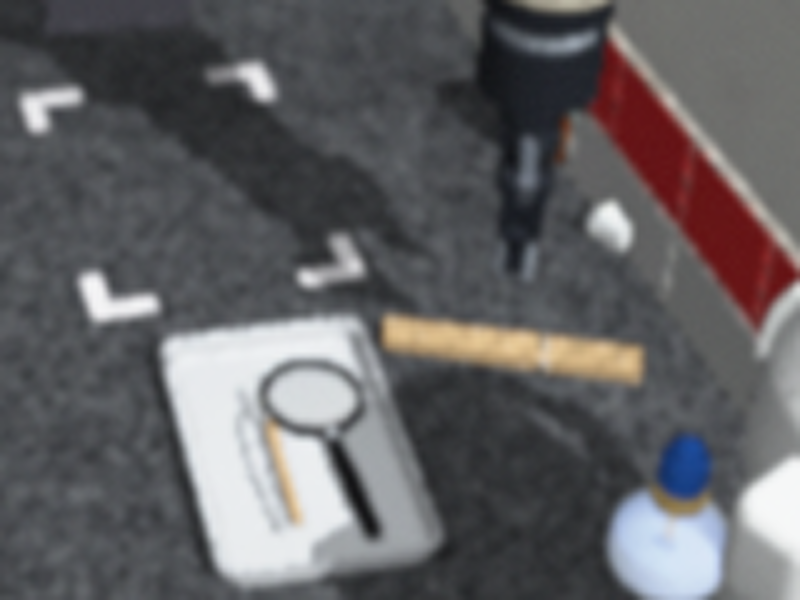

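View pics/top33.png

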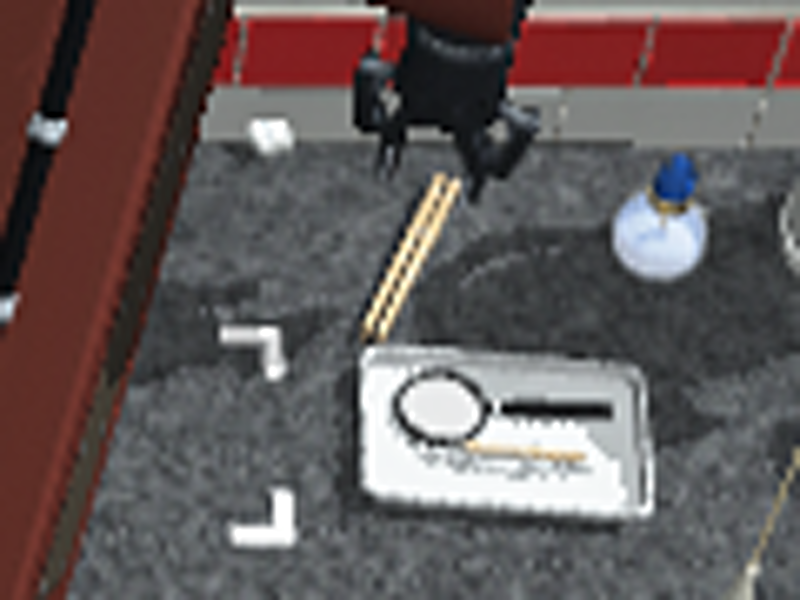

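Call:
{"op": "apply_moves", "data": {"deltas": [{"x": 0, "y": 1, "z": 40, "ax": 0, "ay": 0, "az": 0}, {"x": 0, "y": 1.5, "z": 65, "ax": 0, "ay": 0, "az": 0}, {"x": 0, "y": 1.5, "z": 80, "ax": 0, "ay": 0, "az": 0}, {"x": 0, "y": 1.5, "z": 83, "ax": 0, "ay": 0, "az": 0}, {"x": 0, "y": 1.5, "z": 83, "ax": 0, "ay": 0, "az": 0}]}}

```text
time: 33.2
eef_pos: [0.6428, -0.1971, 0.1854]
tcp_rot: [0.0, 0.849, 0.528, 0.0]
ft_force: [0.9, 0.2, 0.3]
grip_width: 0.051
```

Run:
```python
from h import *
im=snap('side','side34',(220,190,380,310))
im=snap('top','top34',(270,140,390,230))
go((.642,-.197,.028,63.8))
```

```text
side34 scale 5.0 crop (220, 190, 380, 310)
top34 scale 6.666666666666667 crop (270, 140, 390, 230)
t 33.30 grasp [ 0.6438 -0.1973  0.0318] jawyaw 63.8 width 0.0518 F [ 0.9 -0.5 -0.3] j6 0.05
x -0.5 y -1.4 z 3.8 | ax 0.12 ay -0.01 az -0.00 | rows 0.1
```

View pics/side34.png

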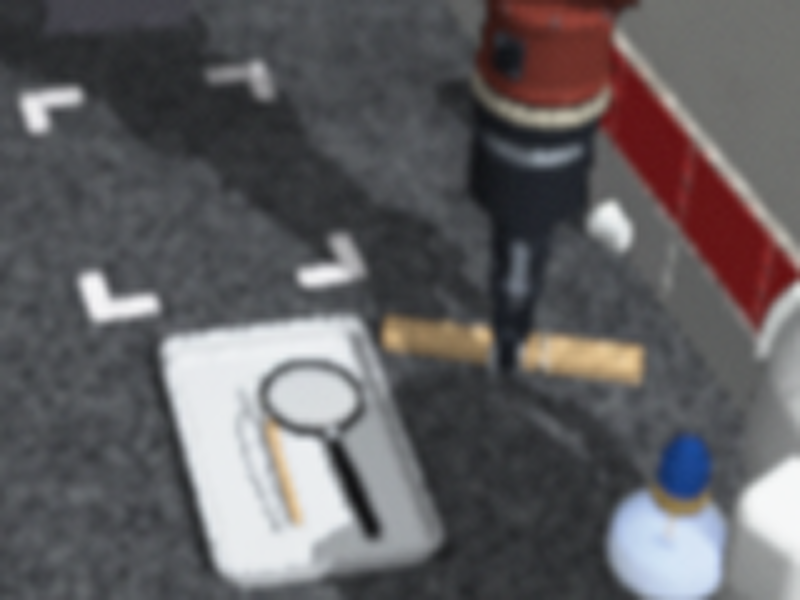

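View pics/top34.png

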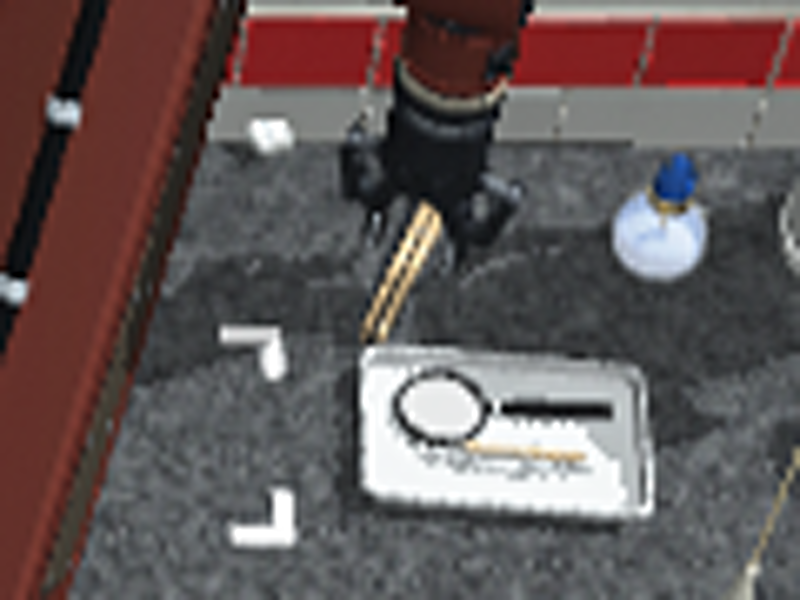

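Call:
{"op": "apply_moves", "data": {"deltas": [{"x": 0, "y": -1, "z": 5, "ax": 0, "ay": 0, "az": 0}, {"x": 0, "y": -1, "z": 5, "ax": 0, "ay": 0, "az": 0}]}}

```text
time: 33.5
eef_pos: [0.642, -0.1963, 0.1801]
tcp_rot: [0.0, 0.849, 0.529, 0.0]
ft_force: [0.7, 0.5, 0.4]
grip_width: 0.0509
```

Call:
{"op": "apply_moves", "data": {"deltas": [{"x": 0, "y": 0, "z": 0, "ax": 0, "ay": 0, "az": 0}, {"x": 0, "y": 0, "z": 0, "ax": 0, "ay": 0, "az": 0}, {"x": 0, "y": 0, "z": 0, "ax": 0, "ay": 0, "az": 0}, {"x": 0, "y": 0, "z": 0, "ax": 0, "ay": 0, "az": 0}, {"x": 0, "y": 0, "z": 0, "ax": 0, "ay": 0, "az": 0}, {"x": 0, "y": 0, "z": 0, "ax": 0, "ay": 0, "az": 0}], "claw": -1}}

```text
time: 34.1
eef_pos: [0.6423, -0.1964, 0.1804]
tcp_rot: [0.0, 0.849, 0.529, 0.0]
ft_force: [0.4, 0.8, 5.4]
grip_width: 0.0179
```

Run:
```python
from h import *
where()
```

```text
t 34.10 grasp [ 0.6424 -0.1964  0.0257] jawyaw 63.8 width 0.0179 F [0.4 0.8 5.4] j6 0.05
```

Call:
{"op": "apply_moves", "data": {"deltas": [{"x": 0, "y": 0, "z": -30, "ax": 0, "ay": 0, "az": 0}, {"x": 0, "y": 0, "z": -70, "ax": 0, "ay": 0, "az": 0}, {"x": 0, "y": 0, "z": -88, "ax": 0, "ay": 0, "az": 0}, {"x": 0, "y": 0, "z": -88, "ax": 0, "ay": 0, "az": 0}]}}

```text
time: 34.5
eef_pos: [0.6432, -0.1968, 0.2711]
tcp_rot: [0.002, 0.849, 0.529, 0.001]
ft_force: [0.4, -0.2, -0.6]
grip_width: 0.018
```

Run:
```python
from h import *
im=snap('side','side35',(220,170,380,290))
im=snap('top','top35',(270,140,390,230))
go((.4327,-.2417,.11,-5))
```

```text
side35 scale 5.0 crop (220, 170, 380, 290)
top35 scale 6.666666666666667 crop (270, 140, 390, 230)
t 34.60 grasp [ 0.6419 -0.1963  0.1128] jawyaw 63.8 width 0.0182 F [-0.   0.  -1.6] j6 0.05
x -133.1 y -167.7 z 2.9 | ax -0.01 ay 0.01 az 68.81 | rows 8.0
```

View pics/side35.png

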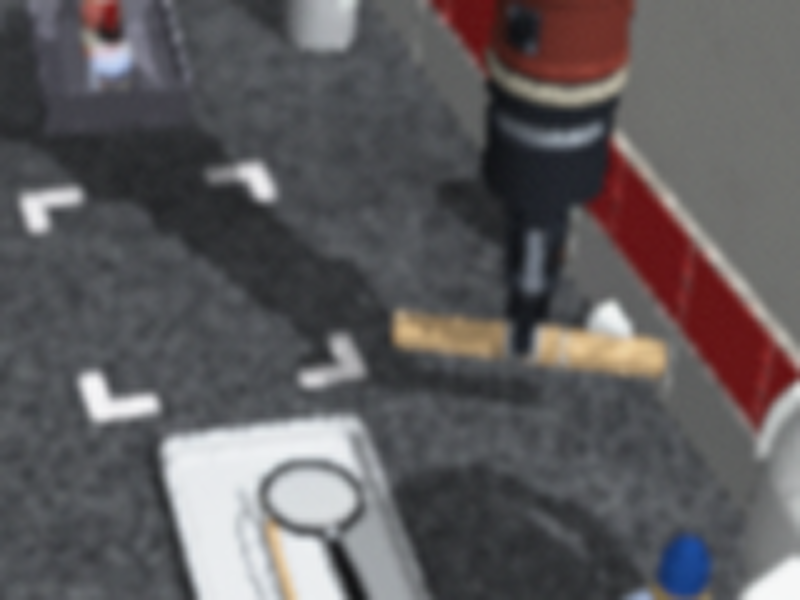

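View pics/top35.png

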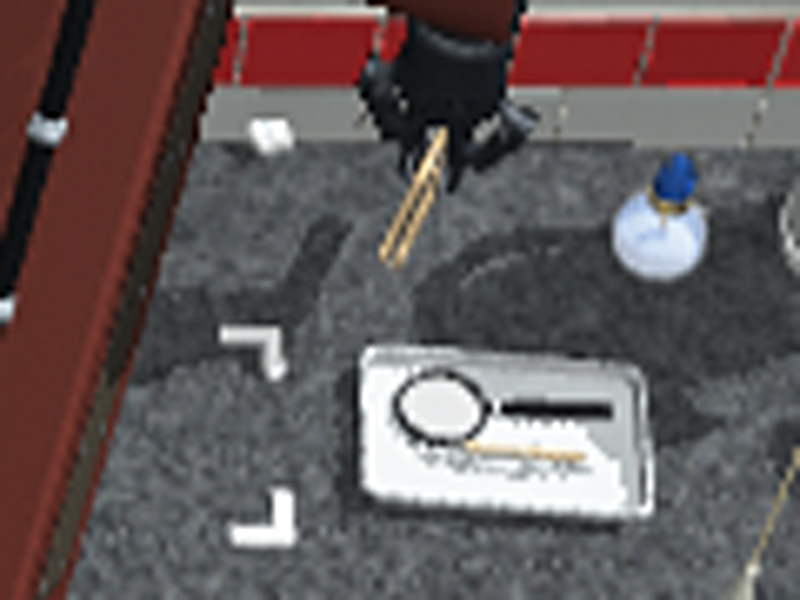

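Call:
{"op": "apply_moves", "data": {"deltas": [{"x": -133, "y": -168, "z": 3, "ax": 0, "ay": 0, "az": 68.8}, {"x": -133, "y": -168, "z": 3, "ax": 0, "ay": 0, "az": 68.8}, {"x": -133, "y": -168, "z": 3, "ax": 0, "ay": 0, "az": 68.8}, {"x": -133, "y": -168, "z": 3, "ax": 0, "ay": 0, "az": 68.8}, {"x": -133, "y": -168, "z": 3, "ax": 0, "ay": 0, "az": 68.8}, {"x": -133, "y": -168, "z": 3, "ax": 0, "ay": 0, "az": 68.8}, {"x": -133, "y": -168, "z": 3, "ax": 0, "ay": 0, "az": 68.8}, {"x": -133, "y": -168, "z": 3, "ax": 0, "ay": 0, "az": 68.8}]}}

```text
time: 35.4
eef_pos: [0.4318, -0.2412, 0.2635]
tcp_rot: [-0.001, 0.999, -0.046, -0.001]
ft_force: [-0.0, 0.2, 0.1]
grip_width: 0.018
```

Run:
```python
from h import *
go((.4327,-.2417,.055,-5))
```

```text
t 35.40 grasp [ 0.4315 -0.241   0.1088] jawyaw -5.3 width 0.0180 F [-0.   0.2  0.1] j6 1.01
x 1.1 y 0.5 z 53.8 | ax -0.08 ay 0.13 az -0.33 | rows 1.1
```

Call:
{"op": "apply_moves", "data": {"deltas": [{"x": 1, "y": 0, "z": 35, "ax": 0, "ay": 0, "az": 0}, {"x": 1, "y": 0, "z": 54, "ax": 0, "ay": 0, "az": 0}, {"x": 1, "y": 0, "z": 56, "ax": 0, "ay": 0, "az": 0}, {"x": 1, "y": 0, "z": 56, "ax": 0, "ay": 0, "az": 0}]}}

```text
time: 35.8
eef_pos: [0.4331, -0.2412, 0.2081]
tcp_rot: [-0.001, 0.999, -0.043, -0.001]
ft_force: [-1.1, 0.0, 0.5]
grip_width: 0.0177
```

Run:
```python
from h import *
im=snap('top','top36',(270,140,390,230))
im=snap('side','side36',(220,190,380,310))
go((.4327,-.2417,.036,-5))
```

```text
top36 scale 6.666666666666667 crop (270, 140, 390, 230)
side36 scale 5.0 crop (220, 190, 380, 310)
t 35.90 grasp [ 0.4338 -0.2418  0.0547] jawyaw -4.9 width 0.0182 F [ 0.5 -1.   0.3] j6 1.00
x -1.1 y 0.0 z 18.7 | ax 0.01 ay -0.01 az 0.06 | rows 0.4
```

View pics/top36.png

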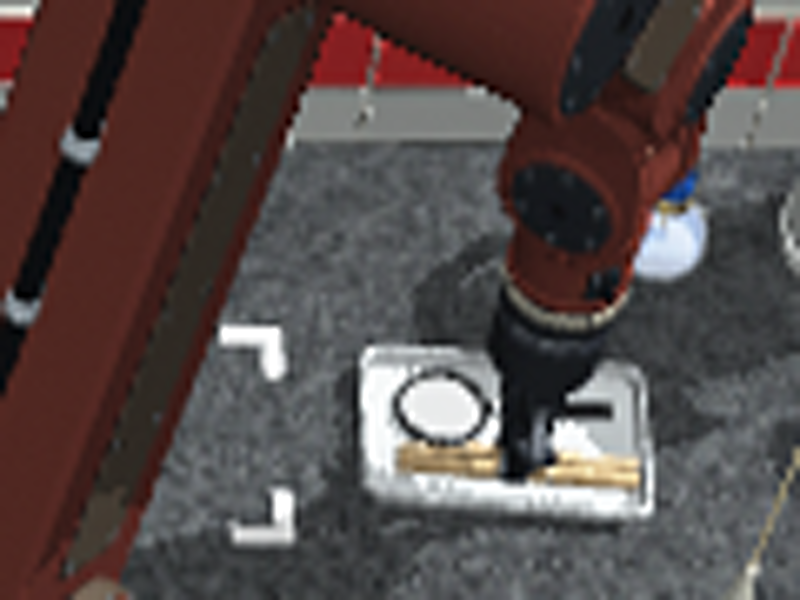

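View pics/side36.png

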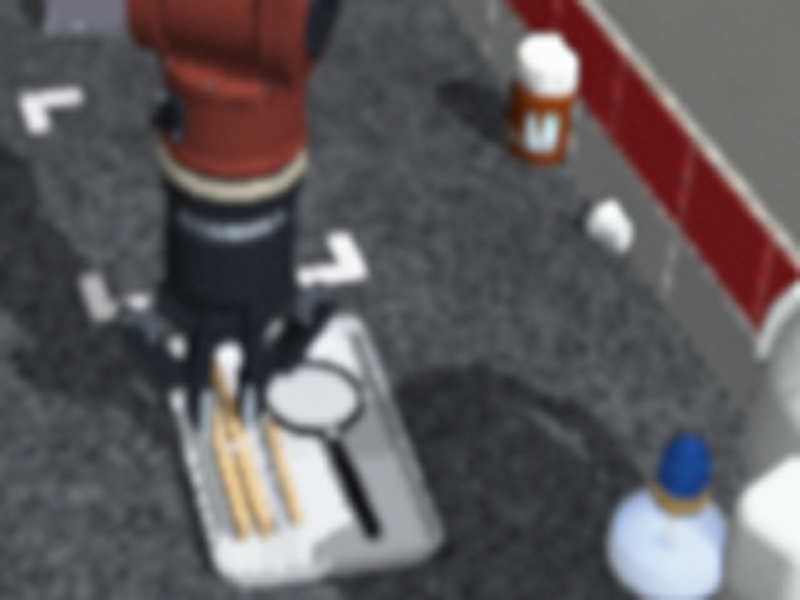

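Call:
{"op": "apply_moves", "data": {"deltas": [{"x": -3, "y": -8, "z": 8, "ax": 0, "ay": 0, "az": 0}, {"x": -3, "y": -8, "z": 15, "ax": 0, "ay": 0, "az": 0}, {"x": -3, "y": -8, "z": 19, "ax": 0, "ay": 0, "az": 0}, {"x": -3, "y": -8, "z": 19, "ax": 0, "ay": 0, "az": 0}]}}

```text
time: 36.3
eef_pos: [0.4312, -0.2329, 0.1913]
tcp_rot: [-0.0, 0.999, -0.043, 0.0]
ft_force: [-6.7, 6.6, 32.5]
grip_width: 0.0179
```

Run:
```python
from h import *
im=snap('top','top37',(270,140,390,230))
im=snap('side','side37',(220,190,380,310))
where()
```

```text
top37 scale 6.666666666666667 crop (270, 140, 390, 230)
side37 scale 5.0 crop (220, 190, 380, 310)
t 36.40 grasp [ 0.4312 -0.2328  0.0367] jawyaw -4.9 width 0.0177 F [-6.   6.4 31. ] j6 1.01
```

View pics/top37.png

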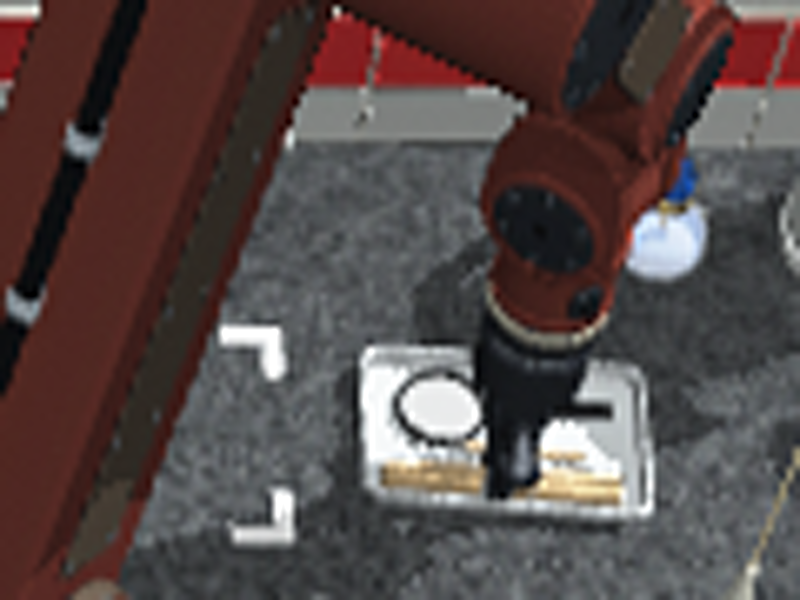

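View pics/side37.png

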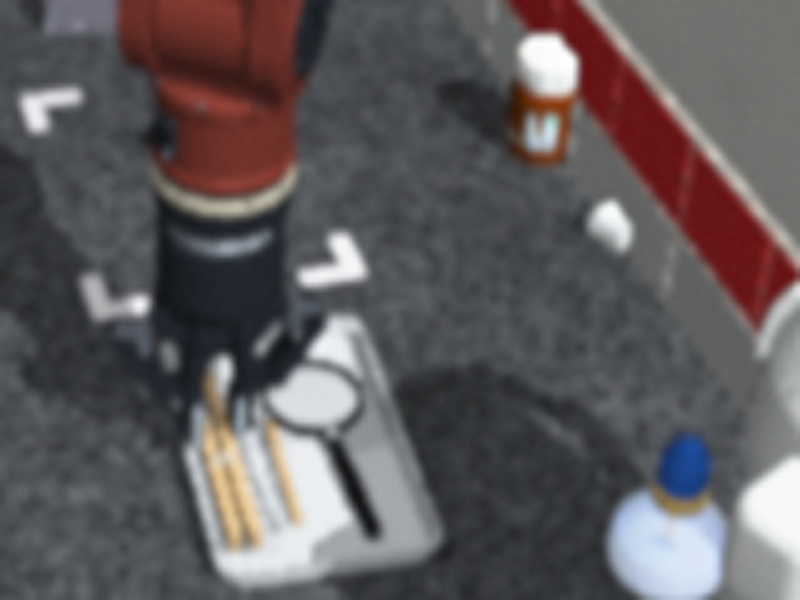

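Call:
{"op": "apply_moves", "data": {"deltas": [{"x": 0, "y": 0, "z": -2.5, "ax": 0, "ay": 0, "az": 0}, {"x": 0, "y": 0, "z": -2.5, "ax": 0, "ay": 0, "az": 0}]}}

```text
time: 36.6
eef_pos: [0.4314, -0.2334, 0.1927]
tcp_rot: [0.0, 0.999, -0.043, 0.0]
ft_force: [0.3, 1.1, -0.9]
grip_width: 0.0179
```

Call:
{"op": "apply_moves", "data": {"deltas": [{"x": 0, "y": 0, "z": 0, "ax": 0, "ay": 0, "az": 0}, {"x": 0, "y": 0, "z": 0, "ax": 0, "ay": 0, "az": 0}, {"x": 0, "y": 0, "z": 0, "ax": 0, "ay": 0, "az": 0}, {"x": 0, "y": 0, "z": -20, "ax": 0, "ay": 0, "az": 0}, {"x": 0, "y": 0, "z": -60, "ax": 0, "ay": 0, "az": 0}, {"x": 0, "y": 0, "z": -95, "ax": 0, "ay": 0, "az": 0}, {"x": 0, "y": 0, "z": -95, "ax": 0, "ay": 0, "az": 0}], "claw": -0.3}}

```text
time: 37.3
eef_pos: [0.4327, -0.2344, 0.2915]
tcp_rot: [0.002, 0.999, -0.043, 0.003]
ft_force: [0.1, -0.6, -0.8]
grip_width: 0.0299
```

Run:
```python
from h import *
im=snap('top','top38',(270,140,390,230))
im=snap('side','side38',(220,190,380,310))
where()
```

```text
top38 scale 6.666666666666667 crop (270, 140, 390, 230)
side38 scale 5.0 crop (220, 190, 380, 310)
t 37.40 grasp [ 0.4317 -0.2337  0.1332] jawyaw -4.9 width 0.0301 F [-0.1  0.  -0.9] j6 1.01
```

View pics/top38.png

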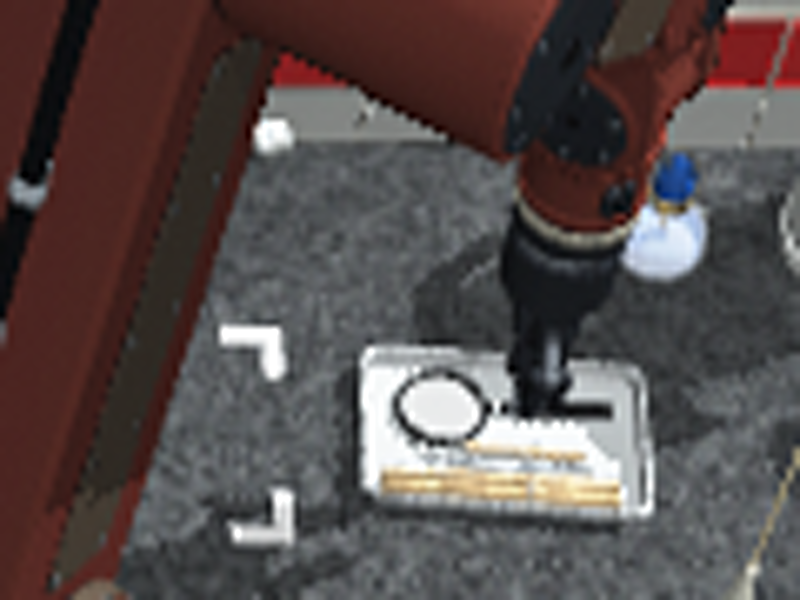

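View pics/side38.png

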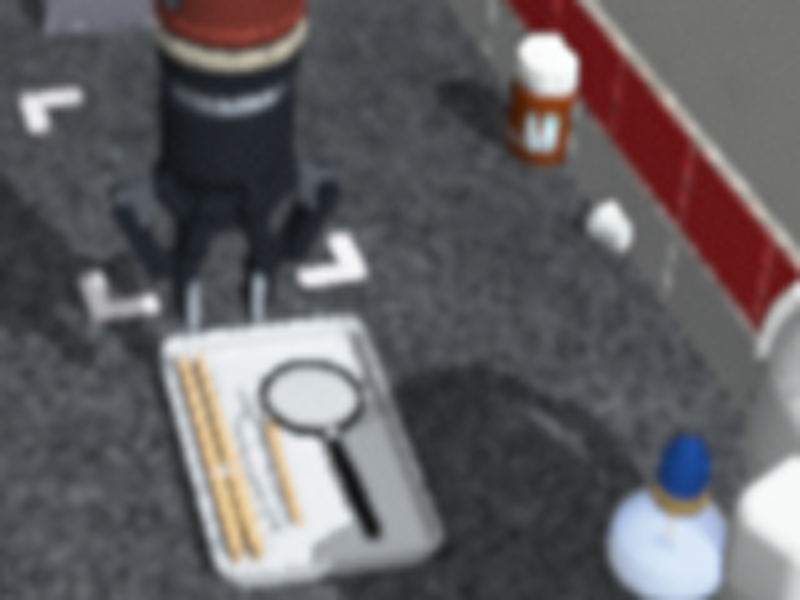

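```bash
python3 - <<'E'
from h import *
im=cv2.imread('pics/side24_raw.png')  # clear of spot
a=cv2.imread('pics/side38_raw.png')
def white(im): 
    h=cv2.cvtColor(im,cv2.COLOR_BGR2HSV); return ((h[...,1]<40)&(h[...,2]>150)).astype(np.uint8)
for nm,fr,cam_,roi in(('L far','side24','side',(220,200,240,220)),('R far','side26','side',(255,195,280,215)),('L near','side24','side',(230,240,256,258)),('R near','side26','side',(275,230,300,250)),('T Rfar','top27','top',(300,185,316,200)),('T Rnear','top27','top',(302,210,318,224))):
    g=cv2.imread(f'pics/{fr}_raw.png'); u0,v0,u1,v1=roi
    c=g[v0:v1,u0:u1]; print(nm,c.max(),end=' ')
    z=cv2.resize(c,None,fx=12,fy=12,interpolation=cv2.INTER_CUBIC); cv2.imwrite('pics/c_%s.png'%nm.replace(' ','_'),z)
    m=(cv2.cvtColor(z,cv2.COLOR_BGR2GRAY)>140).astype(np.uint8)
    cs=cv2.findContours(m,cv2.RETR_EXTERNAL,cv2.CHAIN_APPROX_NONE)[0]; k=max(cs,key=cv2.contourArea)
    ap=cv2.approxPolyDP(k,10,True)[:,0]
    for p in ap:
        q=p/12+np.array([u0,v0])-.5+1/24; w=plane(cam_,*q,0); print(np.round(q,1),np.round(w[:2],4),end='; ')
    print()
E
cd pics; python3 -c "
import cv2,numpy as np
ims=[cv2.resize(cv2.imread('c_%s.png'%n),(260,240)) for n in('L_far','R_far','T_Rfar','L_near','R_near','T_Rnear')]
cv2.imwrite('corn.png',np.vstack([np.hstack(ims[:3]),np.hstack(ims[3:])]))"
```

```text
L far 241 [235.5 207.9] [0.4412 0.1716]; [233.2 207.1] [0.434  0.1788]; [224.5 208.4] [0.3995 0.1796]; [223.7 210.9] [0.3928 0.1642]; [225.3 215.5] [0.3921 0.1332]; [228.7 215.9] [0.4041 0.1277]; [229.2 211.3] [0.4126 0.156 ]; [234.9 210.2] [0.4354 0.1571]; 
R far 234 [267.2 203.6] [0.5694 0.1666]; [271.4 209. ] [0.5742 0.1277]; [274.5 209. ] [0.5859 0.1239]; [274.5 206.5] [0.5912 0.1399]; [271.8 202.4] [0.5896 0.1701]; [269.2 202.2] [0.58   0.1739]; 
L near 242 [235.4 245.3] [ 0.3878 -0.0443]; [238.5 253.9] [ 0.3876 -0.09  ]; [251.1 251.5] [ 0.4316 -0.09  ]; [249.6 248.3] [ 0.4311 -0.0726]; [242.1 249. ] [ 0.4055 -0.069 ]; [239.  243.9] [ 0.4016 -0.0403]; 
R near 242 [289.4 236.3] [ 0.5848 -0.0481]; [285.5 236.5] [ 0.5711 -0.0458]; [286.3 241.8] [ 0.564  -0.0737]; [279.5 243.5] [ 0.5383 -0.0759]; [280.2 246.6] [ 0.5351 -0.0924]; [292.7 244.8] [ 0.5801 -0.0948]; 
T Rfar 255 [302.7 189. ] [ 0.5834 -0.0468]; [303.  191.5] [ 0.5676 -0.0473]; [308.5 192. ] [ 0.5645 -0.0743]; [309.7 196.5] [ 0.5365 -0.0778]; [312.1 195.6] [ 0.5417 -0.0902]; [311.5 188.6] [ 0.5856 -0.091 ]; 
T Rnear 222 [313.  213.8] [ 0.4324 -0.0854]; [310.7 213.5] [ 0.4338 -0.0743]; [310.4 218.5] [ 0.4053 -0.0704]; [304.8 218.5] [ 0.4048 -0.0439]; [304.6 220.6] [ 0.3929 -0.0422]; [313.2 220.9] [ 0.3915 -0.0827];
```

View pics/corn.png

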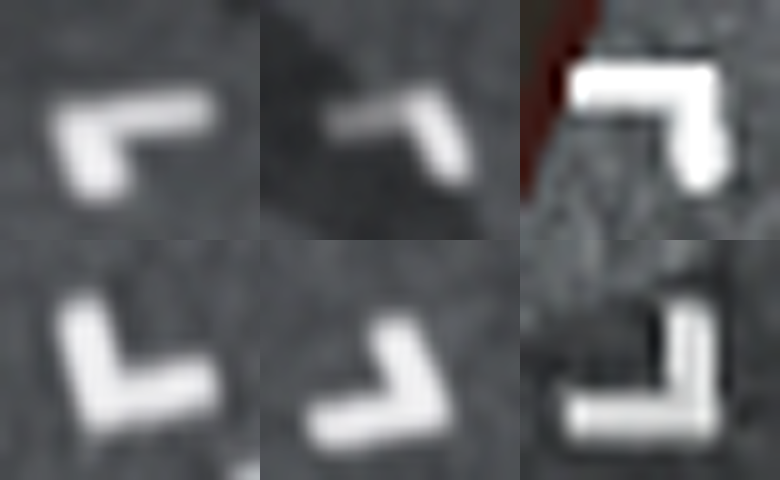

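Run:
```python
from h import *
go((.468,-.378,.12,-5.2),(.468,-.378,.013,-5.2))
```

```text
t 37.40 grasp [ 0.4317 -0.2337  0.1332] jawyaw -4.9 width 0.0301 F [-0.1  0.  -0.9] j6 1.01
x 48.7 y 140.8 z 13.4 | ax 0.05 ay -0.08 az 0.26 | rows 3.0
x 48.6 y 140.7 z 120.4 | ax 0.05 ay -0.08 az 0.26 | rows 3.8
```

Call:
{"op": "apply_moves", "data": {"deltas": [{"x": 48.5, "y": 141, "z": 13, "ax": 0, "ay": 0, "az": 0}, {"x": 48.5, "y": 141, "z": 13, "ax": 0, "ay": 0, "az": 0}, {"x": 48.5, "y": 141, "z": 13, "ax": 0, "ay": 0, "az": 0}, {"x": 48.5, "y": 141, "z": 13, "ax": 0, "ay": 0, "az": 0}, {"x": 48.5, "y": 141, "z": 13, "ax": 0, "ay": 0, "az": 0}], "claw": 1}}

```text
time: 37.9
eef_pos: [0.4668, -0.3784, 0.2721]
tcp_rot: [-0.001, 0.999, -0.044, -0.001]
ft_force: [0.1, 0.9, 0.1]
grip_width: 0.0855
```

Run:
```python
from h import *
im=snap('top','top39',(230,130,390,250))
im=snap('side','side39',(210,190,370,310))
go((.468,-.378,.013,-5.2))
```

```text
top39 scale 5.0 crop (230, 130, 390, 250)
side39 scale 5.0 crop (210, 190, 370, 310)
t 38.00 grasp [ 0.4666 -0.3766  0.1186] jawyaw -4.9 width 0.0852 F [0.2 0.3 0.6] j6 0.86
x 1.4 y 1.2 z 105.5 | ax -0.12 ay 0.12 az 0.27 | rows 2.1
```

View pics/top39.png

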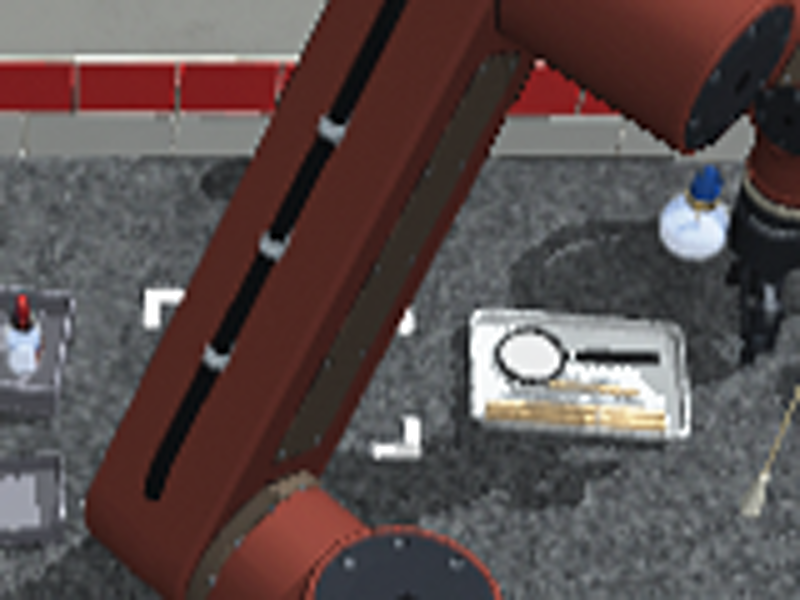

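View pics/side39.png

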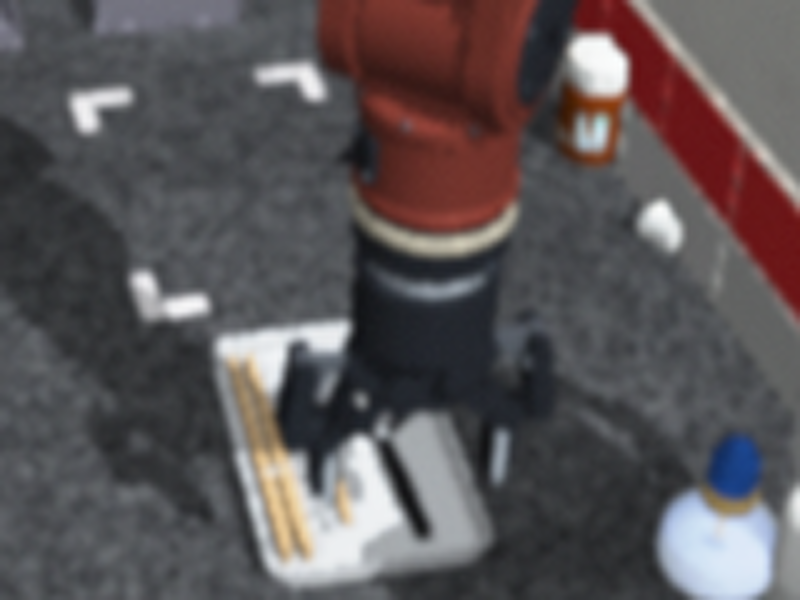

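Run:
```python
from h import *
T=lambda u,v,z=0: plane('top',230+u/5-.5,130+v/5-.5,z)
print('far left outer',T(145,290),'inner',T(160,302))
P=np.array([T(*p,.018) for p in((471,310),(686,325),(690,436),(470,416))]); print(P, P.mean(0),cv2.minAreaRect((P[:,:2]*1e3).astype(np.float32)))
```

```text
far left outer [ 5.92087432e-01  1.73014690e-01 -2.22044605e-16] inner [0.57692267 0.15833463 0.        ]
[[ 0.5535245  -0.14608597  0.018     ]
 [ 0.5354156  -0.35507445  0.018     ]
 [ 0.4032162  -0.33809783  0.018     ]
 [ 0.42603036 -0.13244173  0.018     ]] [ 0.47954666 -0.242925    0.018     ] ((480.750244140625, -243.5115203857422), (209.71096801757812, 133.26519775390625), 83.66985321044922)
```

Call:
{"op": "apply_moves", "data": {"deltas": [{"x": 1, "y": 3, "z": 40, "ax": 0, "ay": 0, "az": 0}, {"x": 1, "y": 3, "z": 80, "ax": 0, "ay": 0, "az": 0}, {"x": 1, "y": 3, "z": 100, "ax": 0, "ay": 0, "az": 0}, {"x": 1, "y": 3, "z": 106, "ax": 0, "ay": 0, "az": 0}, {"x": 1, "y": 3, "z": 106, "ax": 0, "ay": 0, "az": 0}, {"x": 1, "y": 3, "z": 106, "ax": 0, "ay": 0, "az": 0}]}}

```text
time: 38.6
eef_pos: [0.4687, -0.3811, 0.1698]
tcp_rot: [0.001, 0.999, -0.043, 0.001]
ft_force: [0.2, -0.0, 0.2]
grip_width: 0.0856
```

Run:
```python
from h import *
im=snap('side','side40',(210,200,370,320))
go((.4695,-.365,.011,-5.2))
```

```text
side40 scale 5.0 crop (210, 200, 370, 320)
t 38.65 grasp [ 0.4691 -0.3816  0.0154] jawyaw -4.9 width 0.0849 F [ 0.1 -0.3 -0.6] j6 0.85
x -0.8 y -16.3 z 4.4 | ax 0.09 ay -0.10 az 0.28 | rows 0.3
```

View pics/side40.png

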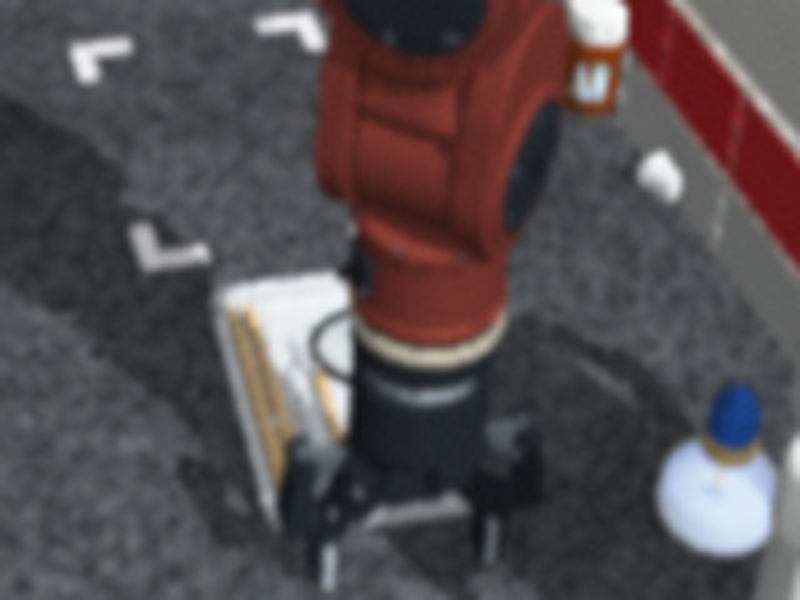

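Call:
{"op": "apply_moves", "data": {"deltas": [{"x": 0, "y": 0, "z": 3, "ax": 0, "ay": 0, "az": 0.2}, {"x": 0, "y": -5, "z": 3, "ax": 0, "ay": 0, "az": 0.2}, {"x": 0, "y": -10, "z": 3, "ax": 0, "ay": 0, "az": 0.2}, {"x": 0, "y": -14, "z": 3, "ax": 0, "ay": 0, "az": 0.2}, {"x": 0, "y": -18, "z": 3, "ax": 0, "ay": 0, "az": 0.2}, {"x": 0, "y": -20, "z": 3, "ax": 0, "ay": 0, "az": 0.2}, {"x": 0, "y": -20, "z": 3, "ax": 0, "ay": 0, "az": 0.2}]}}

```text
time: 39.35
eef_pos: [0.47, -0.3609, 0.1655]
tcp_rot: [-0.0, 0.999, -0.045, -0.0]
ft_force: [-1.0, 0.5, 0.5]
grip_width: 0.0854
```

Run:
```python
from h import *
im=snap('side','side41',(210,200,370,320))
im=snap('top','top41',(230,130,390,250))
go((.4854,-.071,.012,-1.8))
```

```text
side41 scale 5.0 crop (210, 200, 370, 320)
top41 scale 5.0 crop (230, 130, 390, 250)
t 39.45 grasp [ 0.47   -0.3613  0.0108] jawyaw -5.1 width 0.0853 F [-0.3  0.6 -0.2] j6 0.88
x -10.7 y -290.5 z -1.2 | ax 0.01 ay -0.01 az -3.34 | rows 5.8
```

View pics/side41.png

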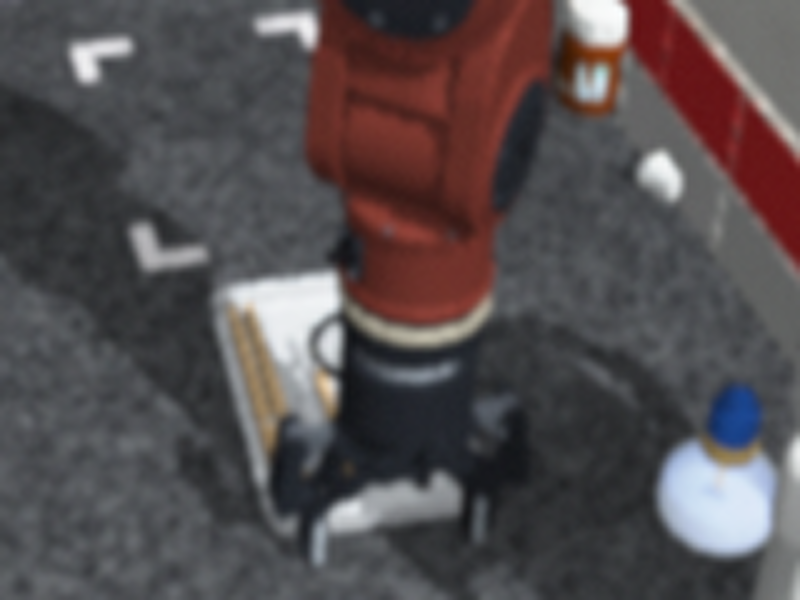

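View pics/top41.png

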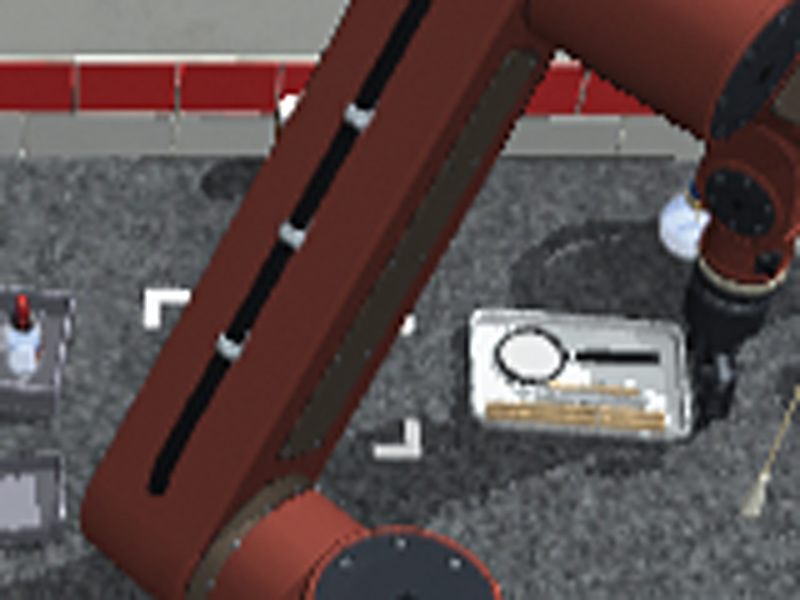

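Call:
{"op": "apply_moves", "data": {"deltas": [{"x": 0, "y": -3, "z": 0, "ax": 0, "ay": 0, "az": 0}, {"x": 0, "y": -7, "z": 0, "ax": 0, "ay": 0, "az": 0}, {"x": -0.3, "y": -12, "z": 0, "ax": 0, "ay": 0, "az": 0}, {"x": -0.5, "y": -18, "z": 0, "ax": 0, "ay": 0, "az": -0.1}, {"x": -0.7, "y": -24, "z": 0, "ax": 0, "ay": 0, "az": -0.2}, {"x": -1, "y": -30, "z": 0, "ax": 0, "ay": 0, "az": -0.3}, {"x": -1.2, "y": -36, "z": 0, "ax": 0, "ay": 0, "az": -0.4}, {"x": -1.5, "y": -42, "z": 0, "ax": 0, "ay": 0, "az": -0.5}]}}

```text
time: 40.25
eef_pos: [0.4723, -0.3187, 0.1655]
tcp_rot: [0.0, 0.999, -0.04, 0.0]
ft_force: [-0.1, -2.3, 0.5]
grip_width: 0.0853
```

Run:
```python
from h import *
im=snap('side','side42',(210,200,370,320))
im=snap('top','top42',(230,130,390,250))
go((.4854,-.071,.012,-1.8))
```

```text
side42 scale 5.0 crop (210, 200, 370, 320)
top42 scale 5.0 crop (230, 130, 390, 250)
t 40.35 grasp [ 0.4722 -0.318   0.0107] jawyaw -4.6 width 0.0853 F [ 0.1 -1.2 -0. ] j6 0.93
x -6.6 y -247.4 z -1.0 | ax -0.06 ay 0.02 az -2.79 | rows 4.9
```

View pics/side42.png

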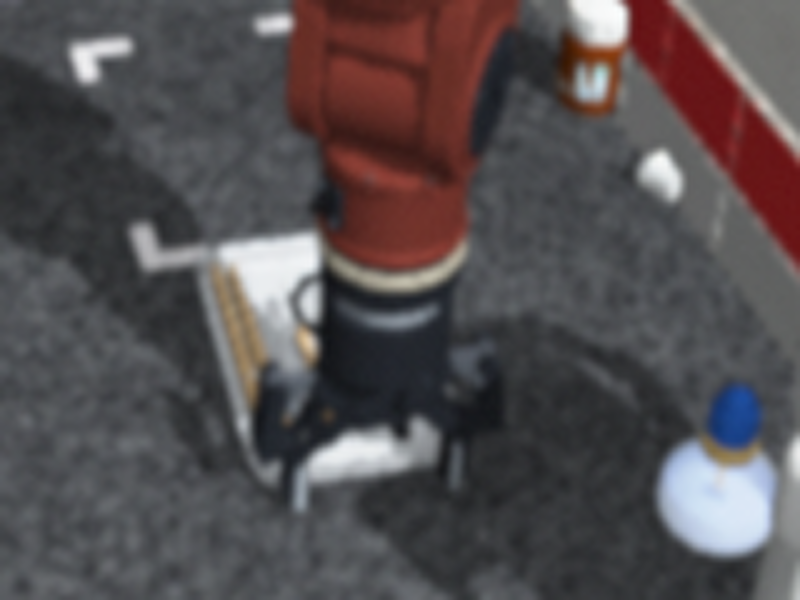

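View pics/top42.png

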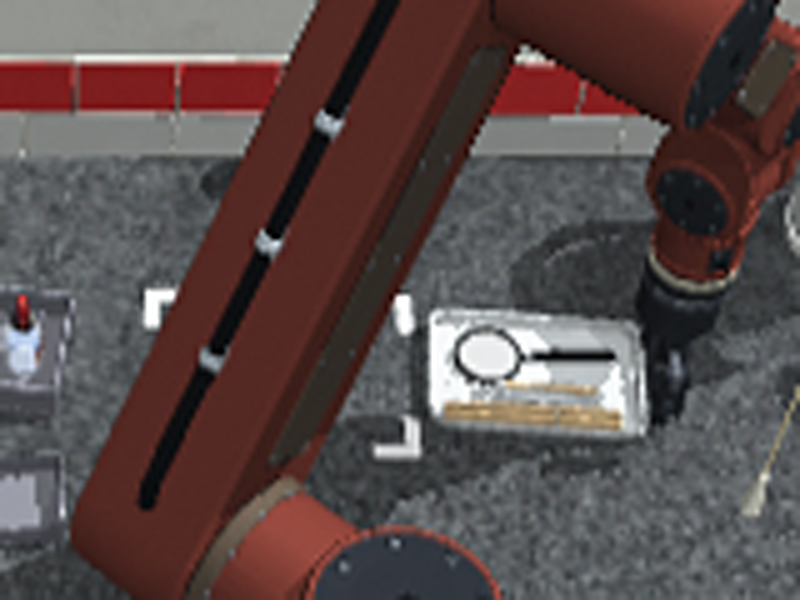

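Call:
{"op": "apply_moves", "data": {"deltas": [{"x": 0, "y": -5, "z": 0, "ax": 0, "ay": 0, "az": 0}, {"x": -0.3, "y": -12, "z": -0.3, "ax": 0, "ay": 0, "az": -0.1}, {"x": -0.5, "y": -20, "z": -0.3, "ax": 0, "ay": 0, "az": -0.2}, {"x": -0.7, "y": -28, "z": -0.5, "ax": 0, "ay": 0, "az": -0.3}, {"x": -1, "y": -36, "z": -0.5, "ax": 0, "ay": 0, "az": -0.4}, {"x": -1.2, "y": -44, "z": -0.5, "ax": 0, "ay": 0, "az": -0.5}, {"x": -1.4, "y": -52, "z": -0.5, "ax": 0, "ay": 0, "az": -0.6}, {"x": -1.6, "y": -60, "z": -0.5, "ax": 0, "ay": 0, "az": -0.7}]}}

```text
time: 41.15
eef_pos: [0.4755, -0.2586, 0.166]
tcp_rot: [-0.0, 0.999, -0.034, -0.0]
ft_force: [-1.2, -2.9, -1.5]
grip_width: 0.0856
```

Call:
{"op": "apply_moves", "data": {"deltas": [{"x": -0.3, "y": -8, "z": 0, "ax": 0, "ay": 0, "az": -0.1}, {"x": -0.5, "y": -16, "z": 0, "ax": 0, "ay": 0, "az": -0.2}, {"x": -0.7, "y": -24, "z": 0, "ax": 0, "ay": 0, "az": -0.3}, {"x": -0.9, "y": -32, "z": 0, "ax": 0, "ay": 0, "az": -0.4}, {"x": -1.1, "y": -40, "z": 0, "ax": 0, "ay": 0, "az": -0.5}, {"x": -1.3, "y": -48, "z": 0, "ax": 0, "ay": 0, "az": -0.6}, {"x": -1.4, "y": -55, "z": 0, "ax": 0, "ay": 0, "az": -0.7}, {"x": -1.5, "y": -60, "z": 0, "ax": 0, "ay": 0, "az": -0.7}]}}

```text
time: 41.95
eef_pos: [0.4781, -0.1987, 0.166]
tcp_rot: [-0.0, 1.0, -0.028, -0.0]
ft_force: [-0.0, -1.6, -2.1]
grip_width: 0.0852
```

Run:
```python
from h import *
im=snap('side','side43',(190,170,350,290))
im=snap('top','top43',(230,130,390,250))
go((.4854,-.071,.012,-1.8))
```

```text
side43 scale 5.0 crop (190, 170, 350, 290)
top43 scale 5.0 crop (230, 130, 390, 250)
t 42.05 grasp [ 0.4781 -0.1984  0.0113] jawyaw -3.2 width 0.0856 F [0.4 0.2 0.1] j6 1.09
x 0.2 y -127.7 z -0.6 | ax -0.05 ay 0.00 az -1.40 | rows 2.6
```

View pics/side43.png

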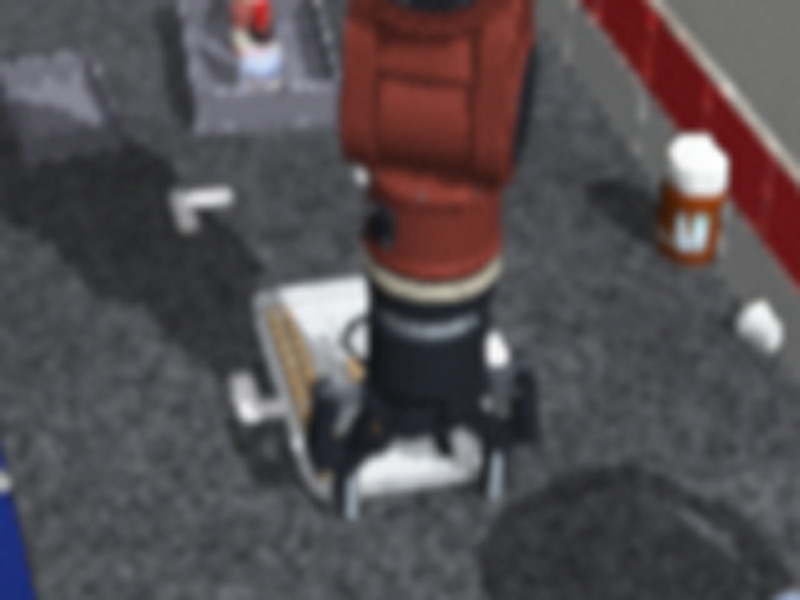

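View pics/top43.png

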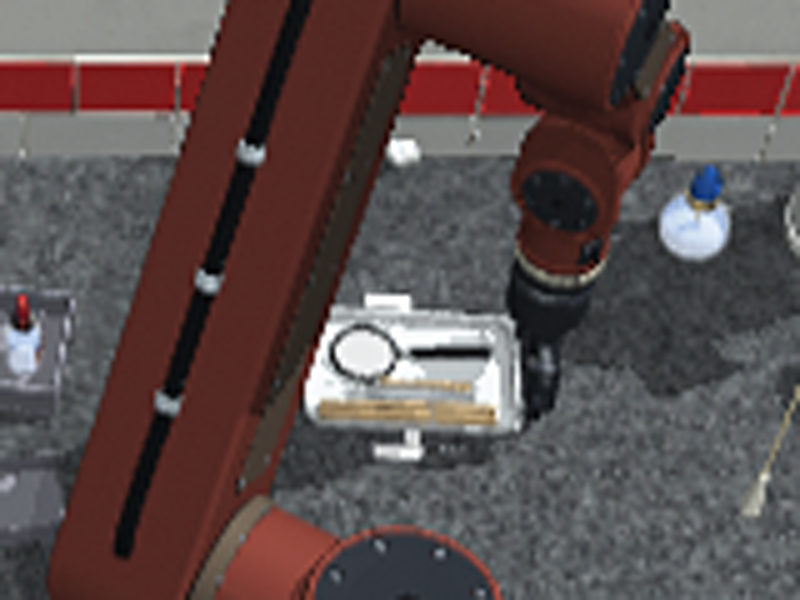

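Run:
```python
from h import *
T=lambda u,v,z=0: plane('top',230+u/5-.5,130+v/5-.5,z)
P=np.array([T(*p,.018) for p in((515,315),(522,430),(305,410))]); print(P)
```

```text
[[ 0.54740938 -0.18870332  0.018     ]
 [ 0.40991212 -0.18001942  0.018     ]
 [ 0.43277848  0.02369572  0.018     ]]
```

Call:
{"op": "apply_moves", "data": {"deltas": [{"x": 0, "y": -5, "z": 0, "ax": 0, "ay": 0, "az": 0}, {"x": 0, "y": -12, "z": 0, "ax": 0, "ay": 0, "az": -0.1}, {"x": 0, "y": -20, "z": 0, "ax": 0, "ay": 0, "az": -0.2}, {"x": 0, "y": -28, "z": 0, "ax": 0, "ay": 0, "az": -0.3}, {"x": 0, "y": -36, "z": 0, "ax": 0, "ay": 0, "az": -0.4}, {"x": 0, "y": -44, "z": 0, "ax": 0, "ay": 0, "az": -0.5}, {"x": 0, "y": -52, "z": 0, "ax": 0, "ay": 0, "az": -0.6}, {"x": 0, "y": -60, "z": 0, "ax": 0, "ay": 0, "az": -0.7}]}}

```text
time: 42.85
eef_pos: [0.4816, -0.1388, 0.1661]
tcp_rot: [0.0, 1.0, -0.022, 0.0]
ft_force: [-0.5, -3.9, 1.5]
grip_width: 0.0854
```

Call:
{"op": "apply_moves", "data": {"deltas": [{"x": 0, "y": -8, "z": 0, "ax": 0, "ay": 0, "az": -0.1}, {"x": 0, "y": -16, "z": 0, "ax": 0, "ay": 0, "az": -0.2}, {"x": 0, "y": -24, "z": 0, "ax": 0, "ay": 0, "az": -0.3}, {"x": 0, "y": -31, "z": 0, "ax": 0, "ay": 0, "az": -0.4}, {"x": 0, "y": -38, "z": 0, "ax": 0, "ay": 0, "az": -0.5}, {"x": 0, "y": -43, "z": 0, "ax": 0, "ay": 0, "az": -0.6}, {"x": 0, "y": -46, "z": 0, "ax": 0, "ay": 0, "az": -0.7}, {"x": 0, "y": -47, "z": 0, "ax": 0, "ay": 0, "az": -0.7}]}}

```text
time: 43.65
eef_pos: [0.4837, -0.0923, 0.166]
tcp_rot: [0.0, 1.0, -0.016, 0.0]
ft_force: [-0.1, -4.8, 2.8]
grip_width: 0.0853
```

Run:
```python
from h import *
im=snap('side','side44',(190,160,350,280))
im=snap('top','top44',(210,130,370,250))
go((.4854,-.071,.012,-1.8))
```

```text
side44 scale 5.0 crop (190, 160, 350, 280)
top44 scale 5.0 crop (210, 130, 370, 250)
t 43.75 grasp [ 0.4836 -0.0922  0.0112] jawyaw -1.8 width 0.0853 F [ 0.4 -2.2  1.7] j6 1.27
x 1.1 y -21.4 z -0.8 | ax -0.03 ay 0.00 az -0.03 | rows 0.4
```

View pics/side44.png

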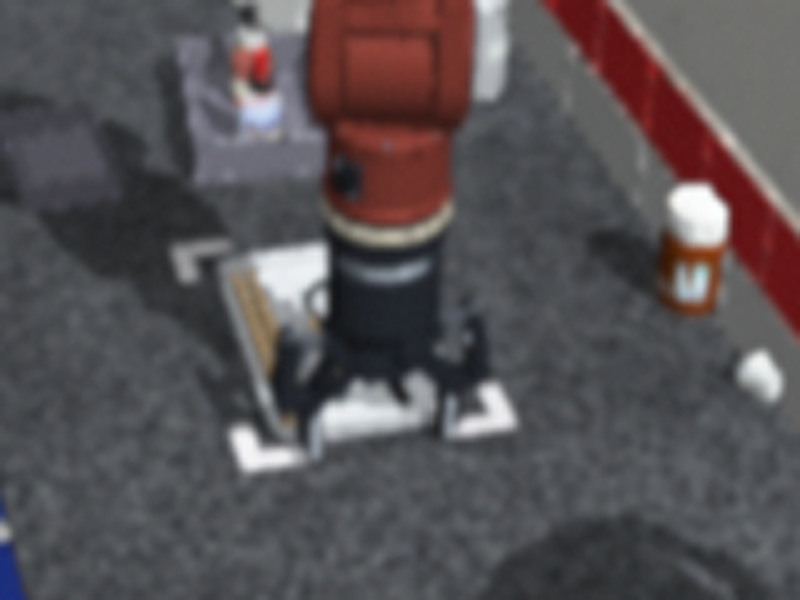

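View pics/top44.png

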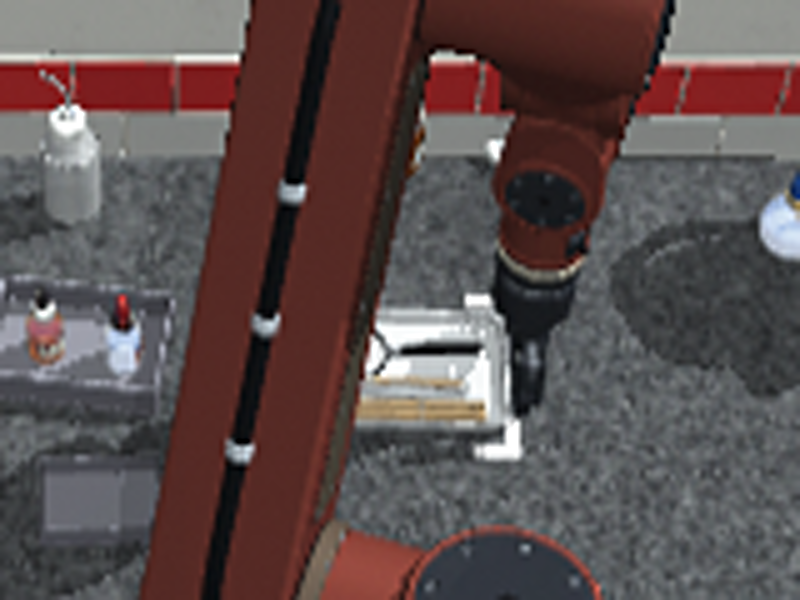

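Call:
{"op": "apply_moves", "data": {"deltas": [{"x": 0, "y": -4, "z": 0, "ax": 0, "ay": 0, "az": 0}, {"x": 0.3, "y": -8, "z": 0, "ax": 0, "ay": 0, "az": 0}, {"x": 0.5, "y": -12, "z": 0, "ax": 0, "ay": 0, "az": 0}, {"x": 0.5, "y": -15, "z": 0, "ax": 0, "ay": 0, "az": 0}, {"x": 0.5, "y": -17, "z": 0, "ax": 0, "ay": 0, "az": 0}, {"x": 0.5, "y": -17, "z": 0, "ax": 0, "ay": 0, "az": 0}]}}

```text
time: 44.35
eef_pos: [0.4846, -0.075, 0.1659]
tcp_rot: [-0.0, 1.0, -0.016, -0.0]
ft_force: [-0.3, -1.9, 1.3]
grip_width: 0.0851
```

Call:
{"op": "apply_moves", "data": {"deltas": [{"x": 0, "y": 5, "z": 0, "ax": 0, "ay": 0, "az": 0}, {"x": 0, "y": 20, "z": 0, "ax": 0, "ay": 0, "az": 0}, {"x": 0, "y": 60, "z": 0, "ax": 0, "ay": 0, "az": 0}, {"x": 0, "y": 110, "z": -40, "ax": 0, "ay": 0, "az": 0}, {"x": 0, "y": 160, "z": -80, "ax": 0, "ay": 0, "az": 0}, {"x": 0, "y": 200, "z": -100, "ax": 0, "ay": 0, "az": 0}, {"x": 0, "y": 200, "z": -100, "ax": 0, "ay": 0, "az": 0}]}}

```text
time: 45.05
eef_pos: [0.4781, -0.2802, 0.2686]
tcp_rot: [0.002, 1.0, -0.017, 0.002]
ft_force: [1.2, -0.3, -0.8]
grip_width: 0.0853
```

Run:
```python
from h import *
where()
im=snap('side','side45',(200,160,320,250))
im=snap('top','top45',(230,150,350,240))
```

```text
t 45.05 grasp [ 0.4786 -0.2806  0.1139] jawyaw -2.0 width 0.0853 F [ 1.2 -0.3 -0.8] j6 0.94
side45 scale 6.666666666666667 crop (200, 160, 320, 250)
top45 scale 6.666666666666667 crop (230, 150, 350, 240)
```

View pics/side45.png

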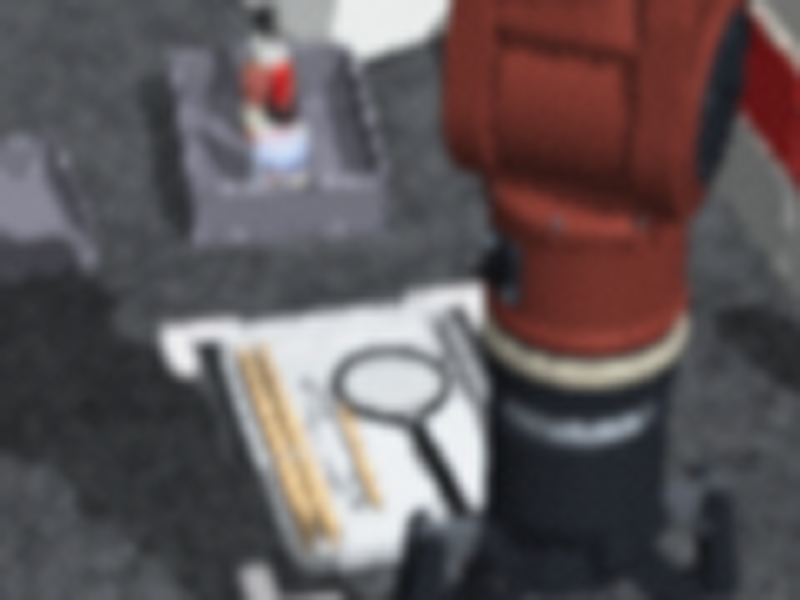

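View pics/top45.png

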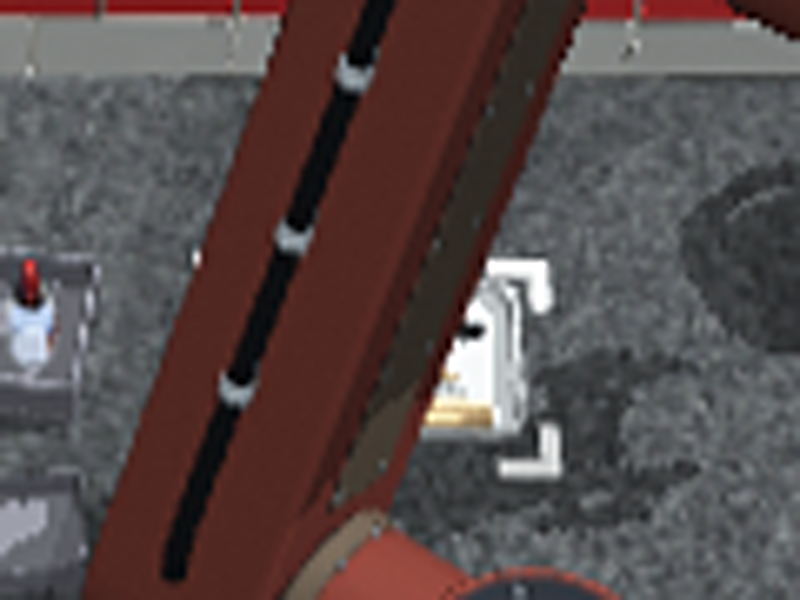

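Run:
```python
from h import *
o,d=ray('top',595*.64,358*.64)
for z in(0,.1,.2,.3,.4,.5,.6,.8,1,1.2): 
    p=o+d*(z-o[2])/d[2]; print(z,np.round(p,3),np.round(proj('side',p)))
go((.28,-.36,.25,-30),(.2,-.42,.25,-60))
```

```text
0 [ 0.345 -0.395  0.   ] [251. 328.]
0.1 [ 0.279 -0.361  0.1  ] [223. 299.]
0.2 [ 0.213 -0.326  0.2  ] [194. 267.]
0.3 [ 0.147 -0.292  0.3  ] [162. 233.]
0.4 [ 0.082 -0.257  0.4  ] [127. 195.]
0.5 [ 0.016 -0.223  0.5  ] [ 88. 154.]
0.6 [-0.05  -0.188  0.6  ] [ 46. 108.]
0.8 [-0.182 -0.119  0.8  ] [-54.   2.]
1 [-0.314 -0.051  1.   ] [-179. -132.]
1.2 [-0.446  0.018  1.2  ] [-340. -305.]
t 45.15 grasp [ 0.4787 -0.2799  0.1131] jawyaw -2.1 width 0.0856 F [ 0.1 -0.1  0.1] j6 0.95
x -194.7 y 88.0 z -137.4 | ax 0.10 ay -0.23 az 27.94 | rows 5.1
x -272.5 y 150.8 z -137.5 | ax 0.04 ay -0.26 az 57.94 | rows 6.8
```

Run:
```python
from h import *
snap('side','sidefull'); snap('top','topfull')
```

```text
sidefull scale 1.5625 crop (0, 0, 512, 384)
topfull scale 1.5625 crop (0, 0, 512, 384)
```

View pics/sidefull.png

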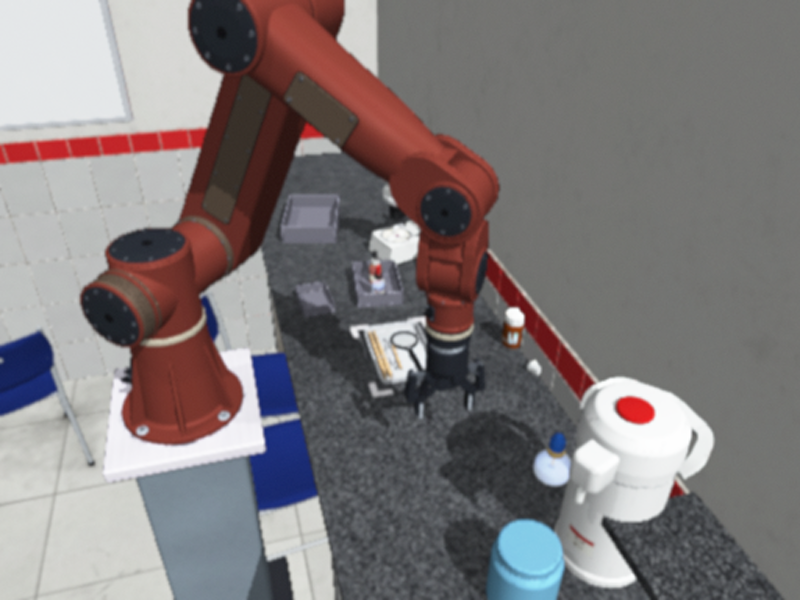

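View pics/topfull.png

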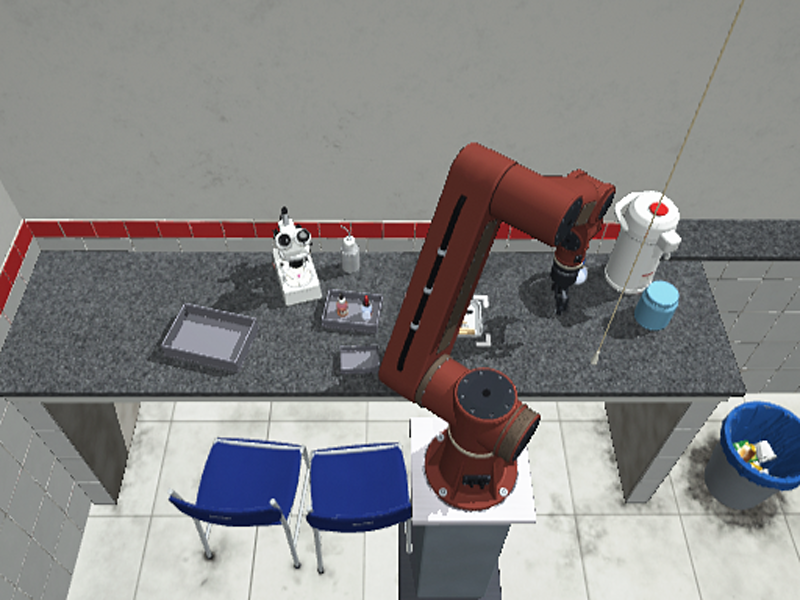

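Run:
```python
from h import *
go((.28,-.46,.25,-30))
```

```text
t 45.25 grasp [ 0.4774 -0.2758  0.1108] jawyaw -1.9 width 0.0854 F [-0.2  1.2 -0.2] j6 0.95
x -191.3 y 190.5 z -139.3 | ax -0.05 ay 0.04 az 28.08 | rows 6.1
```

Call:
{"op": "apply_moves", "data": {"deltas": [{"x": 0, "y": 0, "z": -50, "ax": 0, "ay": 0, "az": 0}, {"x": -40, "y": 20, "z": -90, "ax": 0, "ay": 0, "az": 6}, {"x": -191, "y": 190, "z": -139, "ax": 0, "ay": 0, "az": 28}, {"x": -191, "y": 190, "z": -139, "ax": 0, "ay": 0, "az": 28}, {"x": -191, "y": 190, "z": -139, "ax": 0, "ay": 0, "az": 28}, {"x": -191, "y": 190, "z": -139, "ax": 0, "ay": 0, "az": 28}, {"x": -191, "y": 190, "z": -139, "ax": 0, "ay": 0, "az": 28}, {"x": -191, "y": 190, "z": -139, "ax": 0, "ay": 0, "az": 28}]}}

```text
time: 46.05
eef_pos: [0.2788, -0.4613, 0.4048]
tcp_rot: [0.0, 0.966, -0.259, -0.0]
ft_force: [1.3, -0.0, -0.5]
grip_width: 0.0852
```

Run:
```python
from h import *
where()
im=snap('side','side46',(200,160,320,250))
im=snap('top','top46',(220,150,340,240))
```

```text
t 46.05 grasp [ 0.2787 -0.4614  0.2501] jawyaw -30.0 width 0.0852 F [ 1.3 -0.  -0.5] j6 0.93
side46 scale 6.666666666666667 crop (200, 160, 320, 250)
top46 scale 6.666666666666667 crop (220, 150, 340, 240)
```

View pics/side46.png

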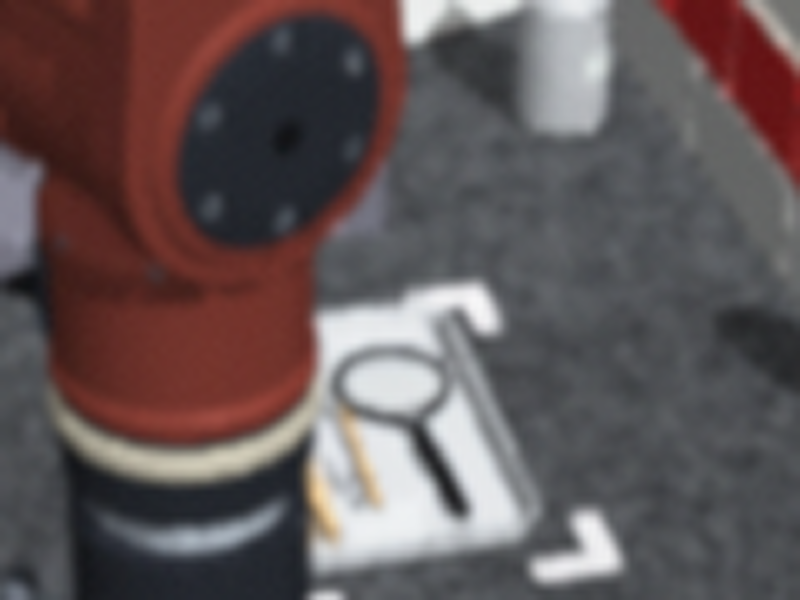

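View pics/top46.png

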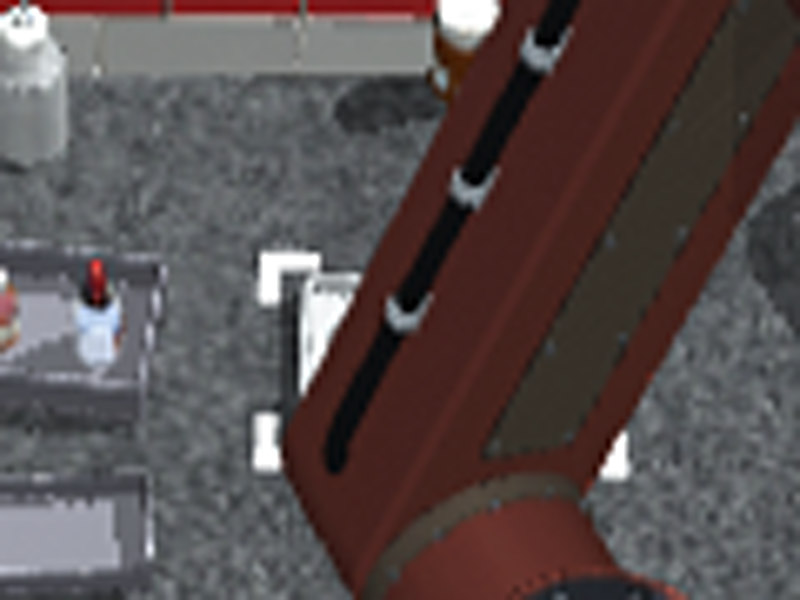

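Run:
```python
from h import *
A=lambda u,v,z=.018: np.round(plane('top',230+u/6.667-.5,150+v/6.667-.5,z),4)
B=lambda u,v,z=.018: np.round(plane('top',220+u/6.667-.5,150+v/6.667-.5,z),4)
print('-y edge',A(521,290),A(527,425)); print('+y edge',B(303,280),B(299,385))
print('far corner x edge',B(305,272),'near',A(500,437,.018),A(500,437,0))
print('tape inner -y',A(537,430,0),A(530,300,0),'+y',B(283,290,0),B(280,430,0))
S=lambda u,v,z=.018: np.round(plane('side',200+u/6.667-.5,160+v/6.667-.5,z),4)
print('side: far(x+) edge rim',S(455,308),S(540,505),' -y rim edge',S(525,540),S(320,565),S(525,552,0),' near x edge (side45)',S(222,345,.018),S(298,560,.018), '+y edge rim',S(240,330),S(440,305))
print('tape side inner: R far',S(478,322,0),'R near',S(583,552,0))
for im in('side45','top45','side46','top46'):
    pass
a=cv2.imread('pics/top46_raw.png')[183:225,255:285]; b=cv2.imread('pics/top45_raw.png')[183:225,292:322]; 
cv2.imwrite('pics/cmp.png',np.hstack([cv2.resize(x,(400,560),interpolation=cv2.INTER_CUBIC) for x in(a,b)]))
```

```text
-y edge [ 0.544  -0.0664  0.018 ] [ 0.4228 -0.0612  0.018 ]
+y edge [0.5528 0.1423 0.018 ] [0.4575 0.1472 0.018 ]
far corner x edge [0.5603 0.1407 0.018 ] near [ 0.4123 -0.0413  0.018 ] [ 0.425 -0.044  0.   ]
tape inner -y [ 0.4312 -0.0709  0.    ] [ 0.5487 -0.0753  0.    ] +y [0.5575 0.1565 0.    ] [0.4308 0.1608 0.    ]
side: far(x+) edge rim [0.5591 0.1283 0.018 ] [ 0.5482 -0.0548  0.018 ]  -y rim edge [ 0.5315 -0.0797  0.018 ] [ 0.4241 -0.0705  0.018 ] [ 0.536  -0.0688 -0.    ]  near x edge (side45) [0.4206 0.1284 0.018 ] [ 0.4143 -0.0637  0.018 ] +y edge rim [0.4339 0.1399 0.018 ] [0.5516 0.1334 0.018 ]
tape side inner: R far [ 0.5759  0.1353 -0.    ] R near [ 0.5653 -0.0769 -0.    ]
```

View pics/cmp.png

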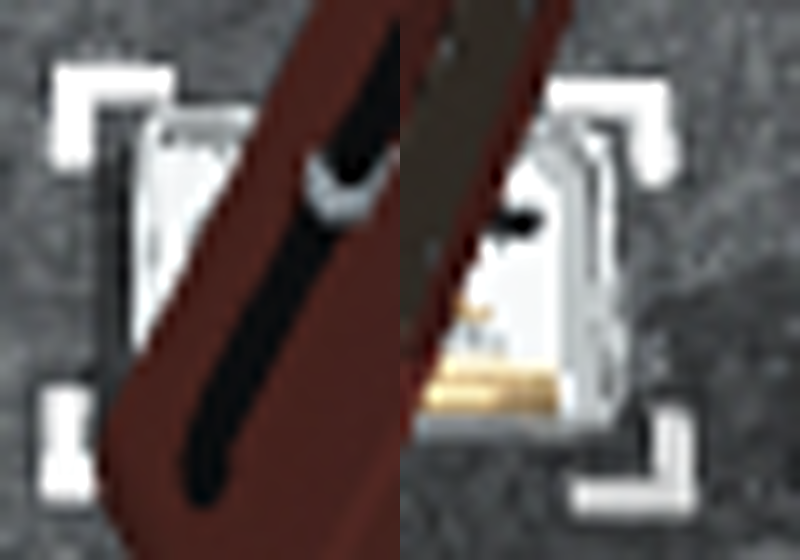

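Run:
```python
from h import *
where(); snap('side','sidelast'); print(finish_job())
```

```text
t 46.15 grasp [ 0.2809 -0.4583  0.2491] jawyaw -29.9 width 0.0855 F [0.5 0.9 0.2] j6 0.94
sidelast scale 1.5625 crop (0, 0, 512, 384)
the job is handed in; nothing more can be done
None
```

View pics/sidelast.png

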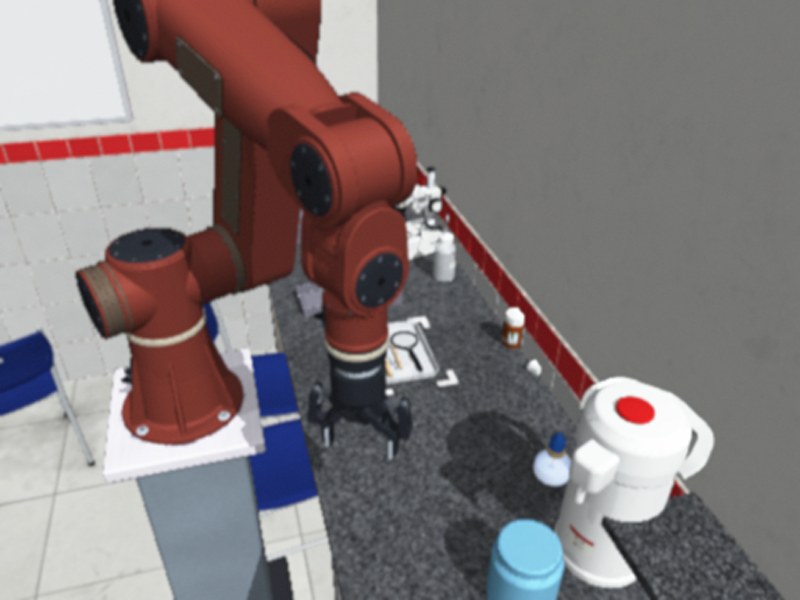

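The job is handed in, at about 46 s of the 192 s allowed; no verdict was reported. Both dropper bottles in the scene stand upright in the 120 x 170 mm grey box. The forceps, hand lens, needle and test tube holder are in the tray. I then slid the tray about 0.29 m along the counter into the tape corners; wrist readings taken during the push were 5 N or less. I found no third dropper bottle in any picture.

**Tray position:** measured from the pictures, its centre is about 2 mm short in y and about 4 mm short in x of the spot's centre. Its turn is within roughly 1–1.5° of the spot's, with more than 10 mm clear to the tape on every side. The separate measurements agree only to about 3 mm and 1.5°, and I left it there rather than nudge it again.

**Things to know:**
- While I was lowering the test tube holder, a fingertip rested on the tray wall, and the wrist force rose to about 32 N. I raised the arm before letting go.
- I nudged the forceps a few millimetres inside the tray to make room for the test tube holder.
- The needle was knocked about 2 cm while the robot was away from it. It stayed in the tray, though I could not see its fine point clearly.

The arm hid part of the tray in every late picture, so I checked it from two partly covered views. The spirit lamp and wash bottle look unmoved in the pictures; I did not measure them again.

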